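# Fit the encoder trainer's modules and teach it three wheel positions

### The job

Get the encoder trainer ready: first slide every plug-in module on the bench, gold-striped edge first, into a bay of the holder (any free bay, roughly in the middle of it) until it is fully home under the sprung lip. Then teach it its three wheel positions: push the wheel round by its pegs until the notch faces the white mark, twist the red key to its stop and let it spring back, then do the same with the wheel at the orange mark, and last at the green mark. Finish with all the modules home, the wheel at the green mark and the other things on the bench left where they are.

Things in the scene. Friction and masses are not known exactly. Their poses are not given: they have to be found in the camera images.
- moduleA (a point): plug-in module: green board 66 (x) x 46 (y) x 5 mm lying flat, a black relay block 24 (x) x 16 (y) x 28 mm tall standing on it, to be gripped across the 16 mm; about 60 g. Point: the block's centre, 19 mm above the board's underside, 14 mm below the block's top. x points to the gold-striped contact edge, 42 mm ahead, z up; the rear edge is 24 mm behind. May be absent
- edgeA (a point): middle of the green module's gold-striped contact edge, 42 mm ahead (x) of the block's centre, half-way through the 5 mm board
- moduleB (a point): plug-in module: blue board 66 (x) x 46 (y) x 5 mm lying flat, a white relay block 24 (x) x 16 (y) x 28 mm tall standing on it, to be gripped across the 16 mm; about 60 g. Point: the block's centre, 19 mm above the board's underside, 14 mm below the block's top. x points to the gold-striped contact edge, 42 mm ahead, z up; the rear edge is 24 mm behind. May be absent
- edgeB (a point): middle of the blue module's gold-striped contact edge, 42 mm ahead (x) of the block's centre, half-way through the 5 mm board
- moduleC (a point): plug-in module: red board 66 (x) x 46 (y) x 5 mm lying flat, a yellow relay block 24 (x) x 16 (y) x 28 mm tall standing on it, to be gripped across the 16 mm; about 60 g. Point: the block's centre, 19 mm above the board's underside, 14 mm below the block's top. x points to the gold-striped contact edge, 42 mm ahead, z up; the rear edge is 24 mm behind. May be absent
- edgeC (a point): middle of the red module's gold-striped contact edge, 42 mm ahead (x) of the block's centre, half-way through the 5 mm board
- holder: fixed module holder, aluminium ledge with a grey back and three bays side by side along y, 75 mm apart; origin under the middle bay, x the way modules are pushed in. Boards lie on the ledge, 10 mm above the table. In each bay an orange sprung lip hangs over the last 23 mm before a rigid stop; the grey back behind is 36 mm high
- clip1 (a point): right (-y) bay: where the centre of a module's block lies when fully home. x is the way in, z up. The ledge is 19 mm below and reaches 33 mm to -x; the stop for the edge is 42 mm to +x. The lip's lowest line, 9 mm before the stop, rests 2.5 mm over the ledge; its sloping front starts 23 mm before the stop, 9 mm over the ledge. The board lifts the lip as it slides in (3 to 8 N) and is then held by it
- clip2 (a point): middle bay: where the centre of a module's block lies when fully home. x is the way in, z up. The ledge is 19 mm below and reaches 33 mm to -x; the stop for the edge is 42 mm to +x. The lip's lowest line, 9 mm before the stop, rests 2.5 mm over the ledge; its sloping front starts 23 mm before the stop, 9 mm over the ledge. The board lifts the lip as it slides in (3 to 8 N) and is then held by it
- clip3 (a point): left (+y) bay: where the centre of a module's block lies when fully home. x is the way in, z up. The ledge is 19 mm below and reaches 33 mm to -x; the stop for the edge is 42 mm to +x. The lip's lowest line, 9 mm before the stop, rests 2.5 mm over the ledge; its sloping front starts 23 mm before the stop, 9 mm over the ledge. The board lifts the lip as it slides in (3 to 8 N) and is then held by it
- base: fixed round black base of the encoder wheel, 100 mm radius, 15 mm high, with a white, an orange and a green pointer painted on its top; origin under its centre
- hub (a point): centre of the wheel at the height of its top face (37 mm above the table). An aluminium disc of 60 mm radius, 12 mm thick, lying level; turns either way without end about the vertical, slight friction (about 1 N at the rim), stays where left. A 14 mm radius cap stands 6 mm up in the middle
- notch (a point): mouth of the wheel's only notch (15 mm wide, 13 mm deep), 60 mm from the hub, level with the disc's top; a red line leads to it. Five blue pegs to push, 14 mm across, stand on the rim, axes 60 mm from the hub, rising 30 mm above the disc: at 36, 108, 180, 252 and 324 degrees round from the notch
- white_mark (a point): where the notch's mouth comes when the notch faces the white pointer: on the rim circle, 60 mm from the hub, straight in front of that pointer
- orange_mark (a point): the same for the orange pointer
- green_mark (a point): the same for the green pointer
- key_grip (a point): on the vertical axis of the red key, 80 mm above the table, at the height to grip it. The key is a flat bar 36 long x 10 thick x 30 mm tall (63 to 93 mm above the table) on a fixed grey switch box, 64 x 64 x 50 mm. At rest the bar lies along this point's x; the point does not turn with the key
- key (a joint): turn of the key, rad: 0 at rest, 1.15 at its stop, clockwise seen from above; a spring (0.04 N m at rest to 0.16 at the stop) returns it to 0 when let go
- screwdriver: yellow screwdriver, not part of the job, to be left alone; origin at its underside
- spool: aluminium spool, 50 mm across, 40 mm high, not part of the job, to be left alone; origin at its underside
- meter: yellow hand multimeter, 150 x 80 x 35 mm, not part of the job, to be left alone; origin at its underside
- heatsink: finned aluminium heat sink, 50 x 50 x 30 mm, not part of the job, to be left alone; origin at its underside
- jar: jar with a blue cap, 56 mm across, 75 mm high, not part of the job, to be left alone; origin at its underside
- partsbin: open red parts bin, 120 x 90 x 45 mm, not part of the job, to be left alone; origin at its underside
Mind the look-alikes: they are no part of the job. Of the things that look like the part that bears key_grip, the larger one is meant. Leave any pink look-alike of the part that bears moduleB alone.

How it is judged (in metres and radians):
On the way, in this order (a step that is already met when the one before it is completed fails the run):
1. every module is fully home in a bay (((x of moduleA in the frame of clip1 between -0.003 and 0.004 m and y of moduleA in the frame of clip1 between -0.012 and 0.012 m and z of moduleA in the frame of clip1 between -0.003 and 0.003 m and x of edgeA in the frame of clip1 above 0.035 m and angle between the x axis of moduleA and the x axis of clip1, either way round below 0.12 rad) or (x of moduleA in the frame of clip2 between -0.003 and 0.004 m and y of moduleA in the frame of clip2 between -0.012 and 0.012 m and z of moduleA in the frame of clip2 between -0.003 and 0.003 m and x of edgeA in the frame of clip2 above 0.035 m and angle between the x axis of moduleA and the x axis of clip2, either way round below 0.12 rad) or (x of moduleA in the frame of clip3 between -0.003 and 0.004 m and y of moduleA in the frame of clip3 between -0.012 and 0.012 m and z of moduleA in the frame of clip3 between -0.003 and 0.003 m and x of edgeA in the frame of clip3 above 0.035 m and angle between the x axis of moduleA and the x axis of clip3, either way round below 0.12 rad)) and ((x of moduleB in the frame of clip1 between -0.003 and 0.004 m and y of moduleB in the frame of clip1 between -0.012 and 0.012 m and z of moduleB in the frame of clip1 between -0.003 and 0.003 m and x of edgeB in the frame of clip1 above 0.035 m and angle between the x axis of moduleB and the x axis of clip1, either way round below 0.12 rad) or (x of moduleB in the frame of clip2 between -0.003 and 0.004 m and y of moduleB in the frame of clip2 between -0.012 and 0.012 m and z of moduleB in the frame of clip2 between -0.003 and 0.003 m and x of edgeB in the frame of clip2 above 0.035 m and angle between the x axis of moduleB and the x axis of clip2, either way round below 0.12 rad) or (x of moduleB in the frame of clip3 between -0.003 and 0.004 m and y of moduleB in the frame of clip3 between -0.012 and 0.012 m and z of moduleB in the frame of clip3 between -0.003 and 0.003 m and x of edgeB in the frame of clip3 above 0.035 m and angle between the x axis of moduleB and the x axis of clip3, either way round below 0.12 rad)) and ((x of moduleC in the frame of clip1 between -0.003 and 0.004 m and y of moduleC in the frame of clip1 between -0.012 and 0.012 m and z of moduleC in the frame of clip1 between -0.003 and 0.003 m and x of edgeC in the frame of clip1 above 0.035 m and angle between the x axis of moduleC and the x axis of clip1, either way round below 0.12 rad) or (x of moduleC in the frame of clip2 between -0.003 and 0.004 m and y of moduleC in the frame of clip2 between -0.012 and 0.012 m and z of moduleC in the frame of clip2 between -0.003 and 0.003 m and x of edgeC in the frame of clip2 above 0.035 m and angle between the x axis of moduleC and the x axis of clip2, either way round below 0.12 rad) or (x of moduleC in the frame of clip3 between -0.003 and 0.004 m and y of moduleC in the frame of clip3 between -0.012 and 0.012 m and z of moduleC in the frame of clip3 between -0.003 and 0.003 m and x of edgeC in the frame of clip3 above 0.035 m and angle between the x axis of moduleC and the x axis of clip3, either way round below 0.12 rad))), for 0.2 s.
2. the notch faces the white mark (horizontal distance between notch and white_mark below 0.005 m), for 0.2 s.
3. the key is at its stop with the notch at the white mark (value of joint key above 1 rad and horizontal distance between notch and white_mark below 0.005 m), for 0.1 s.
4. the key has sprung back with the notch still at the white mark (value of joint key below 0.15 rad and horizontal distance between notch and white_mark below 0.005 m), for 0.1 s.
5. the notch faces the orange mark (horizontal distance between notch and orange_mark below 0.005 m), for 0.2 s.
6. the key is at its stop with the notch at the orange mark (value of joint key above 1 rad and horizontal distance between notch and orange_mark below 0.005 m), for 0.1 s.
7. the key has sprung back with the notch still at the orange mark (value of joint key below 0.15 rad and horizontal distance between notch and orange_mark below 0.005 m), for 0.1 s.
8. the notch faces the green mark (horizontal distance between notch and green_mark below 0.005 m), for 0.2 s.
9. the key is at its stop with the notch at the green mark (value of joint key above 1 rad and horizontal distance between notch and green_mark below 0.005 m), for 0.1 s.
At the end, for the whole second after the job is handed in: Every module present lies fully home in a bay (within 3 mm of the stop, 12 mm of the bay's middle, 3 mm in height, 0.12 rad of square, contact edge in), the notch's mouth is within 5 mm of the point before the green mark, and the key has sprung back (below 0.15 rad) (all of step 1 and horizontal distance between notch and green_mark below 0.005 m and value of joint key below 0.15 rad); the robot touches nothing.
It fails at once if a bystander is moved more than 5 cm (distance of any of screwdriver, spool, meter, heatsink, jar, partsbin from where it was at the start of the episode above 0.05 m).
Of modA, modB, modC only 2 to 3 are there at a start; the rules pass over those that are not, and their reading is None.
At some moment in a run one of modA, modB, modC may be knocked a few centimetres aside while the robot is not near it.
Once in a run the grip may slacken for a moment while it holds something.
It also fails if it takes over 192 s, if anything falls off the work surface, if the arm or the gripper's body presses on something with over 40 N, if the wrist force passes 120 N, or if a joint passes its speed limit or range.

### The arm

A 7-joint arm with a two-finger parallel gripper is mounted at the origin on the work surface. World frame = base frame: x ahead of the robot, y to its left, z up, the work surface at z = 0. Lengths are in mm, angles in rad, forces in N, time in s.
With the tool pointing down it reaches from about 400 to 875 mm from the base axis. Payload 4.4 kg.
Tool frame: the origin (TCP) lies at the very end of the fingers, on their centre line; the grasp point (between the pads) lies 19 mm behind it; z points along the fingers, x is the direction in which the jaws open and shut, and the axes are right-handed (so a half turn about z gives the same grasp; the last joint's range is limited). The gripper opens to 85 mm and grips with 20 to 120 N. Pads are 22 mm wide; open, the fingers measure 114 mm over their backs; the gripper's body (76 mm by 85 mm) begins 54 mm behind the grasp point. The pads swing forward as they close: fully open they stand 13 mm farther back than shut.
Start: joints at [1.258, 0.628, 0.038, 1.517, -0.027, 0.996, -0.02], TCP at [158.824, -630.312, 231.313] pointing down, gripper open.
Joint ranges: [-3.06, 3.06], [-0.37, 2.12], [-1.25, 1.32], [0.18, 2.47], [-1.1, 4.24], [0.23, 1.98], [-2.94, 2.94]. Speed limits (rad/s): [2.57, 2.57, 3.14, 3.14, 3.14, 3.14, 3.14].

### API

Orientations are given as [roll, pitch, yaw] about the fixed x, y, z axes, in that order (R = Rz(yaw) Ry(pitch) Rx(roll)).
In Python, from cell import * gives the robot as it stands. The module is installed in compiled form; this text tells all that it offers.
- The arm moves only by the tool play_rows, never from a script. Its argument "targets" is a list of rows, each an object with "slide": the shift along the tool's x, y, z in mm, a list of three; "turn": the turn, a rotation vector about the tool's x, y, z in degrees, a list of three; "hand": the finger opening in mm, from 0 to 85.4. A call has 1 to 5 rows; each row shifts and turns the commanded pose from where the row before left it, along the tool's axes as they then stand; what a row does not reach is not made up. A row lasts 1/8 s, in which the tool goes at most 62.5 mm and 10.7 degrees, less where a joint would pass 70% of its speed; a pose out of reach is approached as far as the arm can. A call is refused whole if a number of a shift passes 62.5 or a number of a turn 10.7, either way. A call with a gripper value outside its range is refused whole. The fingers move at their own pace and stop on an object; the grip force is fixed at half the most. Time passes only in rows, so rows that do not move let the fingers close. It gives the time, the measured TCP pose, the force and the opening at its end, in the units of the state.
- read_state(): the state, without advancing time (a new reading comes with each control period).
- get_image(name): name is "scene" or "top" or "wrist"; returns (picture, depth): 480x640x3 uint8, blue, green, red; 480x640 float32, mm along the optical axis (not along the pixel's ray), 0 where there is no reading.
- calibration(name): a dict with "K" (3x3 intrinsics, pixels), "R" (3x3) and "t" (3): a world point X has camera coordinates R X + t. Camera axes: x right, y down, z forward; pixel columns grow to the right and rows downward; lengths in mm; the calibration is good to about 2 mm. A picture is of the moment at which its call begins: read the wrist's pose just before it. calibration takes no time and is no camera call; for the wrist camera it gives the pose at the moment of the call.
- finish_job(): hands the job in, once; it reports no verdict.
The state is a dict: "clock": time; "qpos": joint angles; "qd": joint speeds; "tau": joint torques, N m; "eef_pos": TCP position; "tool_rot": TCP orientation; "force": force on the tool from outside, world axes, zero at the start; "torque": the same for the moment, N m; "width": finger opening in mm.
Only numpy, scipy, OpenCV 4.12 (cv2) and the standard library are available. Lean on these libraries where they do the work, as an engineer would, in place of code of your own. Each camera call takes 0.05 s, during which the arm holds its last target.

## Working session

There is one attempt and no reset: what is moved stays moved. The work goes in short steps, Python scripts to look and compute and a tool call to move; the robot and the scene stay as the last step left them, time stands still between calls to the robot, and variables do not carry over. Pictures are saved under pics/ and viewed, and the job is handed in when it is done.

Besides the shell and the picture viewer there is one more tool, called after ">>>" as a command line: name --argument value ..., lists and objects as JSON in quotes. play_rows: Moves the arm, as the interface text tells. Its arguments: {"type":"object","properties":{"targets":{"type":"array"}},"required":["targets"]}

```bash
mkdir -p pics; ls; python3 - <<'E'
from cell import *
import cv2
s=read_state();print(s)
for n in ["scene","top","wrist"]:
    c=calibration(n);im,d=get_image(n);cv2.imwrite(f"pics/{n}0.png",im)
    import numpy as np
    np.savez(f"pics/{n}0.npz",im=im,d=d,K=c["K"],R=c["R"],t=c["t"])
    print(n,c)
E
```

```text
pics
{'clock': 0.0, 'qpos': array([ 1.25820185,  0.62933344,  0.0384298 ,  1.51835426, -0.02697528,
        0.99628651, -0.01999803]), 'qd': array([-0.00184074, -0.00181383, -0.00033746,  0.00123499,  0.00042993,
        0.00010575,  0.00094047]), 'tau': array([-9.10764065e-04, -5.63410950e+01,  1.22603673e+00, -1.93451214e+01,
        1.10788512e-02,  1.06157022e-02,  3.03111605e-06]), 'eef_pos': array([ 158.67179482, -629.7044602 ,  230.40148086]), 'tool_rot': array([ 3.14155547e+00,  1.86348099e-03, -1.32397632e+00]), 'force': array([-0.1154048 ,  0.00074371,  0.06264072]), 'torque': array([ 0.01028003,  0.06066568, -0.06167486]), 'width': 85.68086999317676}
scene {'K': array([[563.2818876 ,   0.        , 317.40317982],
       [  0.        , 563.2818876 , 237.27896493],
       [  0.        ,   0.        ,   1.        ]]), 'R': array([[ 0.75002724,  0.66129391,  0.01222713],
       [ 0.538247  , -0.5995175 , -0.59234191],
       [-0.38438172,  0.45085378, -0.80559392]]), 't': array([-459.87609814, -242.66964238, 1409.20541335])}
top {'K': array([[540.97004738,   0.        , 318.64030505],
       [  0.        , 540.97004738, 243.43422743],
       [  0.        ,   0.        ,   1.        ]]), 'R': array([[ 0.00998961, -0.99982328, -0.01592547],
       [-0.99901243, -0.00928943, -0.04344954],
       [ 0.04329393,  0.01634379, -0.99892868]]), 't': array([  43.15396749,  558.23944335, 1168.08720777])}
wrist {'K': array([[379.12462867,   0.        , 320.8305306 ],
       [  0.        , 379.12462867, 228.22824341],
       [  0.        ,   0.        ,   1.        ]]), 'R': array([[ 0.24455718, -0.96963377, -0.0014648 ],
       [-0.91822826, -0.23207671,  0.32093188],
       [-0.31152633, -0.07714117, -0.94710115]]), 't': array([-648.53710301,  -41.08267442,  380.81110462])}
```

View pics/scene0.png

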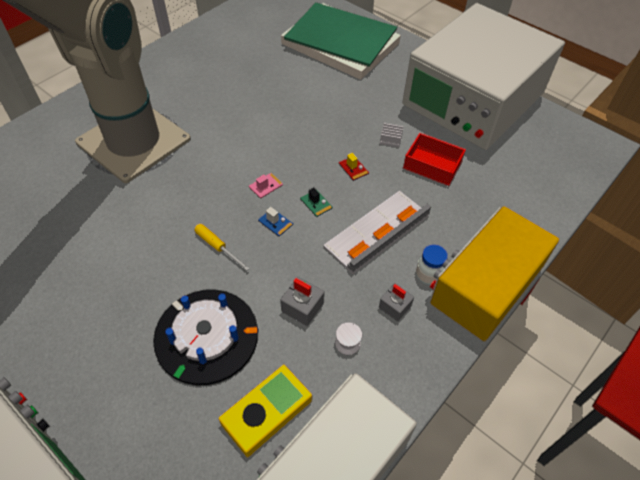

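View pics/top0.png

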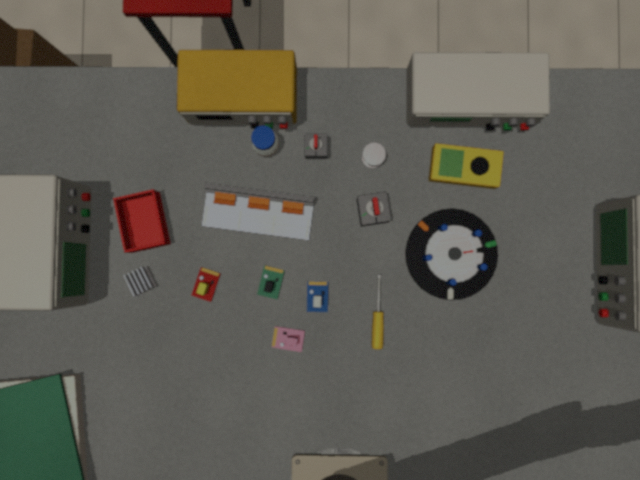

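View pics/wrist0.png

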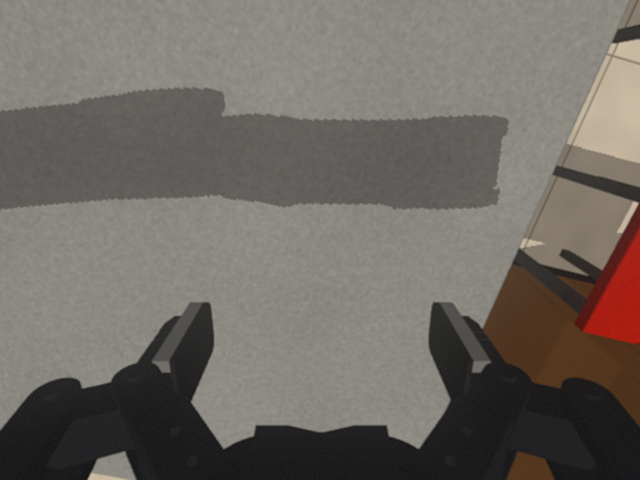

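Top view: red module is at (205,285), green at (270,282) and blue at (317,296), with the pink look-alike at (288,338). The holder is at (258,215) and the wheel at (455,253). There are two keys: (374,208) with a box about 32 px wide, roughly 64 mm, and (316,145) at about 26 px. The larger one, (374,208), is the one meant. I'll enlarge to confirm.

```bash
cat > h.py <<'E'
import numpy as np, cv2
def ld(f):
    z=np.load(f);return z["im"],z["d"],z["K"],z["R"],z["t"]
def ray(K,R,t,u,v,z):
    r=R.T@(np.linalg.inv(K)@np.array([u,v,1.0]));c=-R.T@t
    return c+r*(z-c[2])/r[2]
def dep(K,R,t,u,v,d):
    return R.T@(np.linalg.inv(K)@np.array([u,v,1.0])*d-t)
def crop(im,u0,v0,u1,v1,s,f):
    c=cv2.resize(im[v0:v1,u0:u1],None,fx=s,fy=s,interpolation=cv2.INTER_CUBIC)
    for u in range((u0+9)//10*10,u1,10): cv2.line(c,(int((u-u0+.5)*s),0),(int((u-u0+.5)*s),6 if u%50 else 16),(0,255,255),1); cv2.putText(c,str(u),(int((u-u0)*s),28),0,.35,(0,255,255),1)
    for v in range((v0+9)//10*10,v1,10): cv2.line(c,(0,int((v-v0+.5)*s)),(6,int((v-v0+.5)*s)),(0,255,255),1); cv2.putText(c,str(v),(8,int((v-v0)*s)+8),0,.35,(0,255,255),1)
    cv2.imwrite(f,c)
E
python3 - <<'E'
from h import *
im,d,K,R,t=ld("pics/top0.npz")
crop(im,180,180,340,360,1*4,"pics/c1.png") if 0 else crop(im,180,180,340,300,5,"pics/c1.png")
crop(im,350,180,510,300,5,"pics/c2.png")
for n,u,v in [("redblk",202,289),("green",269,286),("blue",317,301),("hub",455,253),("key",375,206),("key2",316,142),("ledge",258,222),("lip",258,203),("table",340,250)]:
    print(n,dep(K,R,t,u,v,d[v,u]).round(1))
E
```

```text
redblk [456.9 296.6  36. ]
green [464.7 153.6  32.7]
blue [433.8  50.5  30.8]
hub [ 538.9 -240.4   44.1]
key [631.8 -66.9  92.2]
key2 [767.9  55.3  69.6]
ledge [603.8 182.3   8.9]
lip [644.5 181.5  19.4]
table [544.2   1.6   3.4]
```

View pics/c1.png

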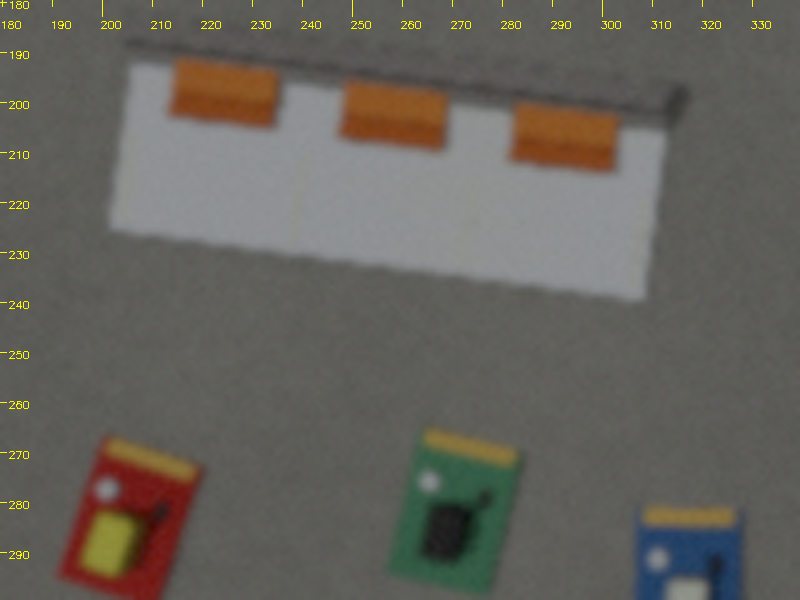

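View pics/c2.png

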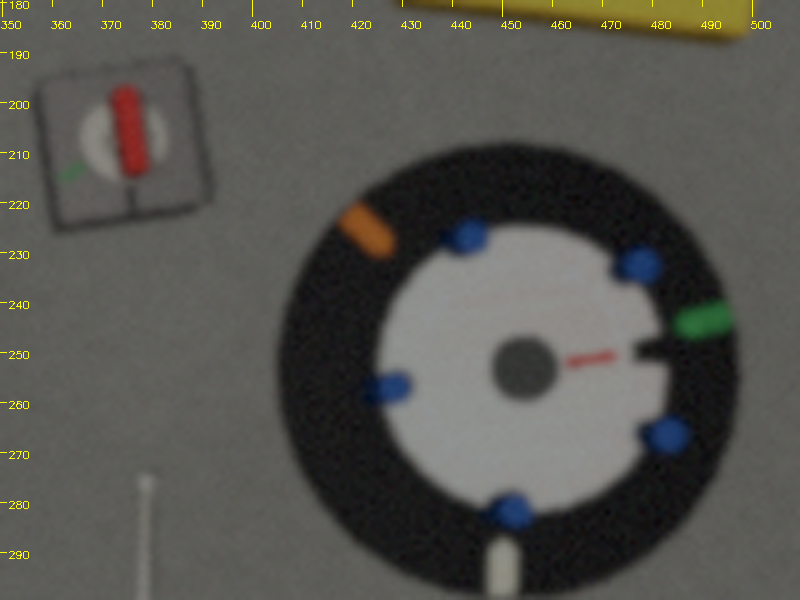

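```bash
python3 - <<'E'
from h import *
im,d,K,R,t=ld("pics/top0.npz")
print("cam",-R.T@t)
crop(im,180,255,340,365,5,"pics/c3.png")
hsv=cv2.cvtColor(im,cv2.COLOR_BGR2HSV)
def blobs(lo,hi,box,z,n,mina=15):
    m=cv2.inRange(hsv,np.array(lo),np.array(hi)); k=np.zeros_like(m); k[box[1]:box[3],box[0]:box[2]]=m[box[1]:box[3],box[0]:box[2]]
    N,l,s,c=cv2.connectedComponentsWithStats(k)
    for i in range(1,N):
        if s[i][4]>=mina:
            ys,xs=np.where(l==i); P=np.array([ray(K,R,t,x,y,z) for x,y in zip(xs,ys)])[:,:2]
            r=cv2.minAreaRect(P.astype(np.float32))
            print(n,"px",c[i].round(1),"A",s[i][4],"world",P.mean(0).round(1),"rect",[np.round(q,1) for q in r])
blobs([8,150,100],[18,255,255],(190,180,330,230),14,"lip")
blobs([18,80,80],[28,255,255],(180,250,340,310),5,"gold")
blobs([0,150,60],[8,255,255],(180,255,230,305),5,"redboard")
blobs([170,150,60],[180,255,255],(180,255,230,305),5,"redboard")
blobs([60,100,40],[85,255,255],(250,255,290,305),5,"greenboard")
blobs([100,130,60],[125,255,255],(300,275,335,320),5,"blueboard")
blobs([28,80,80],[35,255,255],(180,250,230,310),33,"yblk")
blobs([105,130,60],[125,255,255],(410,210,510,300),67,"peg")
blobs([5,150,80],[18,255,255],(410,210,510,300),15,"orange")
blobs([50,120,60],[80,255,255],(480,230,510,260),15,"green")
blobs([0,0,120],[180,60,255],(440,286,465,310),15,"white",10)
blobs([0,150,80],[8,255,255],(360,190,390,220),93,"key")
blobs([170,150,80],[180,255,255],(360,190,390,220),93,"key")
# ledge
m=cv2.inRange(hsv,np.array([0,0,120]),np.array([180,60,255]))[185:245,195:320]
ys,xs=np.where(m>0);P=np.array([ray(K,R,t,x+195,y+185,10) for x,y in zip(xs,ys)])[:,:2]
print("ledge",cv2.minAreaRect(P.astype(np.float32)))
E
```

```text
cam [ 506.68597128   29.24109665 1191.77831443]
lip px [224.7 198.2] A 192 world [655.1 255.7] rect [array([655.2, 255.6]), array([42.4, 22.1]), np.float64(82.3)]
lip px [258.5 202.6] A 191 world [645.9 181.2] rect [array([645.8, 181.1]), array([41.3, 22.1]), np.float64(82.3)]
lip px [292.6 207.2] A 191 world [636.6 106.4] rect [array([636.6, 106.4]), array([41. , 22.3]), np.float64(83.3)]
gold px [209.7 270.9] A 57 world [495.5 287.5] rect [array([495.4, 287.2]), array([37. ,  6.9]), np.float64(72.3)]
gold px [273.7 268.8] A 62 world [501.5 146.7] rect [array([501.8, 147.3]), array([39. ,  7.7]), np.float64(75.4)]
gold px [317.  282.9] A 54 world [471.7  51.4] rect [array([472.5,  50.3]), array([ 6.6, 37.2]), np.float64(0.6)]
gold px [201.2 288. ] A 55 world [457.8 305.5] rect [array([457.5, 305. ]), array([18.9, 26.3]), np.float64(72.5)]
redboard px [206.8 285.4] A 326 world [463.7 293.4] rect [array([465. , 296.8]), array([44. , 59.4]), np.float64(72.5)]
greenboard px [270.9 284.2] A 285 world [467.6 152.5] rect [array([468.7, 154.3]), array([40.5, 52. ]), np.float64(76.7)]
bluebo
[... 696 characters left out ...]
)]
peg px [452.2 282.3] A 35 world [ 477.6 -229.2] rect [array([ 477.2, -229.8]), array([10.3, 14.4]), np.float64(0.6)]
orange px [423.2 225.8] A 63 world [ 598.2 -178.4] rect [array([ 597.2, -178.6]), array([23. , 12.3]), np.float64(45.2)]
green px [490.  243.8] A 60 world [ 560.5 -322.9] rect [array([ 560.4, -322.7]), array([12.6, 22. ]), np.float64(14.6)]
white px [450.  293.5] A 44 world [ 452.1 -236.4] rect [array([ 452.1, -236.4]), array([ 8.6, 19.4]), np.float64(90.0)]
key px [375.6 205.7] A 72 world [632.3 -68. ] rect [array([631.8, -68. ]), array([33.4,  8.6]), np.float64(7.4)]
ledge ((617.593505859375, 184.74334716796875), (237.26373291015625, 74.45375061035156), 82.92717742919922)
```

View pics/c3.png

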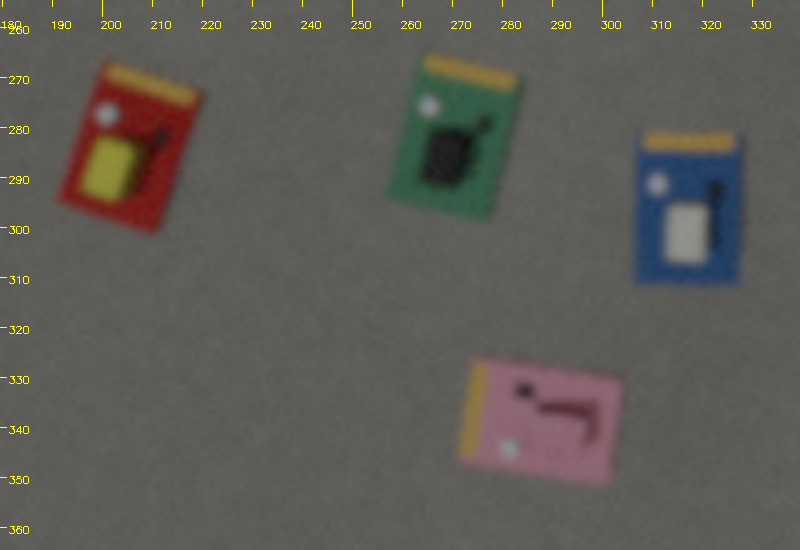

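```bash
cat > plan.py <<'E'
import sys,numpy as np
from cell import read_state
from math import *
def main(a):
    # args: x y z yawdeg  n   (relative to measured)
    x,y,z,yw=map(float,a[:4]); s=read_state(); p=s["eef_pos"]; r=s["tool_rot"]
    yaw=r[2]; dyaw=(radians(yw)-yaw+pi)%(2*pi)-pi
    d=np.array([x,y,z])-p; dist=np.linalg.norm(d)
    n=int(a[4]) if len(a)>4 else max(1,ceil(dist/60),ceil(abs(degrees(dyaw))/10.5))
    print("t",round(s["clock"],2),"pos",p.round(1),"rpy deg",np.degrees(r).round(2),"F",s["force"].round(1),"w",round(s["width"],1),"q",s["qpos"].round(2))
    out=[]
    for i in range(n):
        yy=yaw+dyaw*i/n
        tx=np.array([cos(yy),sin(yy),0]);ty=np.array([sin(yy),-cos(yy),0])
        st=d/n
        out.append(([round(float(st@tx),1),round(float(st@ty),1),round(float(-st[2]),1)],round(-degrees(dyaw)/n,2)))
    print("n",n,"dist",round(dist,1)); 
    for o in out: print(o)
main(sys.argv[1:])
E
python3 plan.py 420 -300 240 -89; python3 - <<'E'
from h import *
im,d,K,R,t=ld("pics/wrist0.npz");print(-R.T@t)
E
```

```text
t 0.15 pos [ 158.7 -629.9  230.6] rpy deg [ 1.800e+02  8.000e-02 -7.586e+01] F [ 0.9 -0.9  0.3] w 85.5 q [ 1.26  0.63  0.04  1.52 -0.03  1.   -0.02]
n 8 dist 420.9
([-32.0, -41.7, -1.2], 1.64)
([-33.2, -40.8, -1.2], 1.64)
([-34.3, -39.8, -1.2], 1.64)
([-35.5, -38.8, -1.2], 1.64)
([-36.6, -37.8, -1.2], 1.64)
([-37.6, -36.7, -1.2], 1.64)
([-38.7, -35.6, -1.2], 1.64)
([-39.7, -34.5, -1.2], 1.64)
[ 239.51381859 -609.00159104  372.90139492]
```

>>> play_rows --targets '[{"slide": [-32, -41, 0], "turn": [0, 0, 1.6], "hand": 85}, {"slide": [-33, -41, 0], "turn": [0, 0, 1.6], "hand": 85}, {"slide": [-34, -40, 0], "turn": [0, 0, 1.6], "hand": 85}, {"slide": [-35, -39, 0], "turn": [0, 0, 1.6], "hand": 85}, {"slide": [-36, -38, 0], "turn": [0, 0, 1.6], "hand": 85}]'

```text
clock: 0.78
eef_pos: [322.9, -424.0, 231.2]
tool_rot: [-3.142, 0.0, -1.465]
force: [0.1, 0.2, 0.6]
width: 84.9
```

```bash
python3 plan.py 433 50 150 -89
```

```text
t 0.78 pos [ 322.9 -424.   231.2] rpy deg [-1.800e+02  1.000e-02 -8.392e+01] F [0.1 0.2 0.6] w 84.9 q [ 0.82  0.46  0.07  1.85 -0.04  0.84 -0.55]
n 9 dist 493.4
([-51.1, -17.7, 9.0], 0.56)
([-51.2, -17.2, 9.0], 0.56)
([-51.4, -16.7, 9.0], 0.56)
([-51.6, -16.2, 9.0], 0.56)
([-51.7, -15.7, 9.0], 0.56)
([-51.9, -15.2, 9.0], 0.56)
([-52.0, -14.7, 9.0], 0.56)
([-52.2, -14.2, 9.0], 0.56)
([-52.3, -13.7, 9.0], 0.56)
```

>>> play_rows --targets '[{"slide": [-51, -18, 6], "turn": [0, 0, 1], "hand": 85}, {"slide": [-51, -18, 6], "turn": [0, 0, 1], "hand": 85}, {"slide": [-51, -17, 6], "turn": [0, 0, 1], "hand": 85}, {"slide": [-52, -16, 6], "turn": [0, 0, 1], "hand": 85}, {"slide": [-52, -15, 8], "turn": [0, 0, 1], "hand": 85}]'

```text
clock: 1.4
eef_pos: [387.7, -161.5, 199.3]
tool_rot: [-3.141, -0.0, -1.552]
force: [0.8, -0.4, 0.1]
width: 85.2
```

>>> play_rows --targets '[{"slide": [-52, -14, 8], "turn": [0, 0, 0], "hand": 85}, {"slide": [-52, -14, 8], "turn": [0, 0, 0], "hand": 85}, {"slide": [-52, -14, 8], "turn": [0, 0, 0], "hand": 85}, {"slide": [-52, 10, 8], "turn": [0, 0, 0], "hand": 85}]'

```text
clock: 1.9
eef_pos: [417.0, 47.7, 167.2]
tool_rot: [-3.139, 0.0, -1.551]
force: [0.5, 0.8, -0.8]
width: 84.6
```

```bash
cat > snap.py <<'E'
import sys,numpy as np,cv2
from cell import *
from h import *
def snap(cam,name):
    c=calibration(cam);s=read_state();im,d=get_image(cam)
    np.savez(f"pics/{name}.npz",im=im,d=d,K=c["K"],R=c["R"],t=c["t"]);cv2.imwrite(f"pics/{name}.png",im)
    print(cam,"t",round(s["clock"],2),"pos",s["eef_pos"].round(1),"yaw",np.degrees(s["tool_rot"]).round(2),"F",s["force"].round(1),"w",round(s["width"],1))
for a in sys.argv[1:]:
    cam,name=a.split(":");snap(cam,name)
E
python3 snap.py wrist:w1
```

```text
wrist t 1.9 pos [417.   47.7 167.2] yaw [-1.7984e+02  3.0000e-02 -8.8840e+01] F [ 0.5  0.8 -0.8] w 84.6
```

View pics/w1.png

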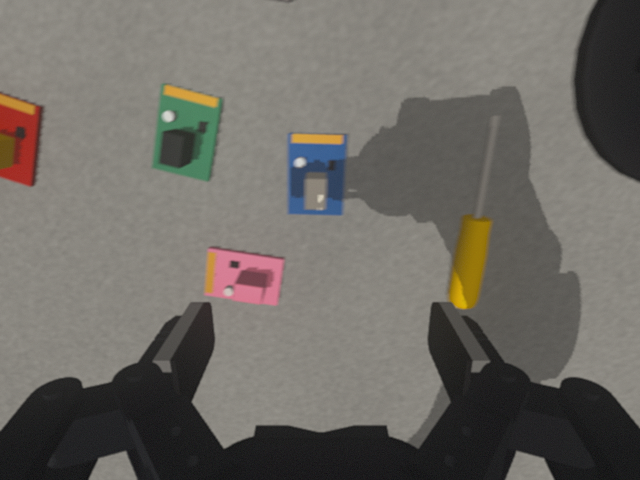

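```bash
python3 - <<'E'
from h import *
im,d,K,R,t=ld("pics/w1.npz")
crop(im,150,70,360,225,int(800/210*10)/10 and 3,"pics/c4.png")
crop(im,270,120,370,225,6,"pics/c5.png")
E
```

```text
(no output)
```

View pics/c5.png

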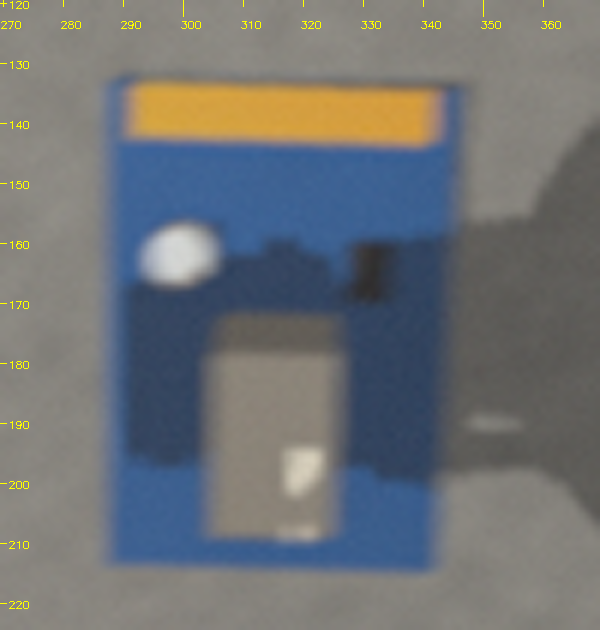

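```bash
cat > quad.py <<'E'
from h import *
def quad(f,pts,z,blk=None,zb=33):
    im,d,K,R,t=ld(f)
    P=np.array([ray(K,R,t,u,v,z)[:2] for u,v in pts]) # FL FR RR RL
    F=(P[0]+P[1])/2;B=(P[2]+P[3])/2;yv=(P[0]+P[3]-P[1]-P[2])/2
    x=F-B; a=np.degrees(np.arctan2(x[1],x[0]));b=np.degrees(np.arctan2(-yv[0],yv[1]))
    c=P.mean(0); th=np.radians((a+b)/2)
    print("len",np.linalg.norm(x).round(1),"wid",np.linalg.norm(yv).round(1),"yaw",a.round(2),b.round(2),"ctr",c.round(1),"front",F.round(1),"block exp",(c-9*np.array([np.cos(th),np.sin(th)])).round(1))
    if blk is not None: print("block meas",ray(K,R,t,*blk,zb).round(1))
E
python3 - <<'E'
from quad import *
quad("pics/w1.npz",[(287.6,132.9),(347.1,133.9),(342.4,214.9),(287.1,213.4)],5,(315.1,193.8))
E
python3 plan.py 433 50 80 -88.5
```

```text
len 65.9 wid 46.4 yaw -0.89 -0.1 ctr [442.9  52.9] front [475.8  52.4] block exp [433.9  53. ]
block meas [434.   53.1  33. ]
t 1.95 pos [413.   55.  166.1] rpy deg [179.85   0.24 -88.26] F [-2.7  5.9  0.1] w 85.0 q [-0.23  0.42  0.05  2.2  -0.05  0.52 -1.69]
n 2 dist 88.6
([2.8, -9.9, 43.1], 0.12)
([2.8, -9.9, 43.1], 0.12)
```

View pics/c4.png

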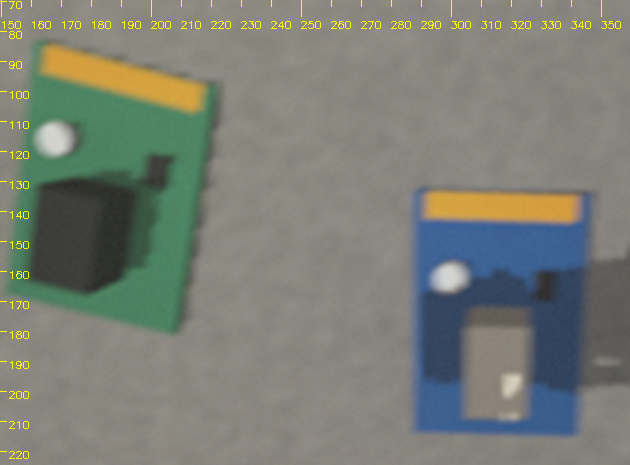

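>>> play_rows --targets '[{"slide": [0, -10, 40], "turn": [0, 0, 0], "hand": 60}, {"slide": [0, -10, 40], "turn": [0, 0, 0], "hand": 60}, {"slide": [0, 0, 0], "turn": [0, 0, 0], "hand": 60}, {"slide": [0, 0, 0], "turn": [0, 0, 0], "hand": 60}]'

```text
clock: 2.45
eef_pos: [435.0, 45.6, 88.1]
tool_rot: [3.142, -0.0, -1.551]
force: [-0.1, -0.6, 0.5]
width: 59.8
```

```bash
python3 snap.py wrist:w2; python3 - <<'E'
from h import *
im,d,K,R,t=ld("pics/w2.npz")
crop(im,220,100,420,340,2,"pics/c6.png")
c=-R.T@t;print(c)
E
```

```text
wrist t 2.45 pos [435.   45.6  88.1] yaw [180.    -0.   -88.88] F [-0.1 -0.6  0.5] w 59.8
[518.24627946  47.99299356 230.5225375 ]
```

View pics/w2.png

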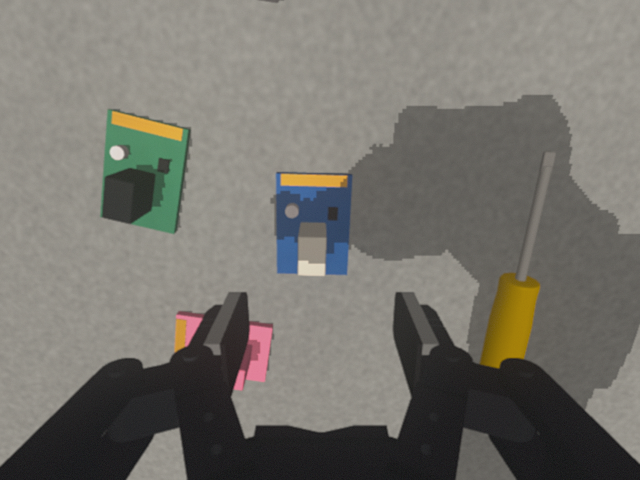

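```bash
python3 - <<'E'
from h import *
im,d,K,R,t=ld("pics/w2.npz")
crop(im,265,160,365,285,6 and 4.8,"pics/c7.png")
def pr(X):
    c=R@np.array(X,float)+t;q=K@c;return (q[:2]/q[2]).round(1)
print("tcp",pr((435,45.6,88)),"proj of block exp",pr((434,53,33)),pr((434,45.6,33)),pr((434,50.5,33)))
E
```

```text
tcp [322.6 305.9] proj of block exp [309.  257.1] [322.1 257.3] [313.4 257.2]
```

View pics/c7.png

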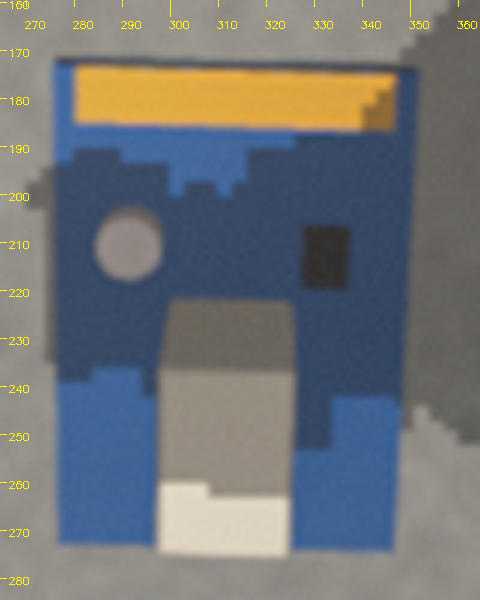

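```bash
python3 - <<'E'
from quad import *
quad("pics/w2.npz",[(276.1,171.7),(351.7,173.8),(346.9,274.6),(276.3,273.1)],5,(311.5,255.8))
E
python3 plan.py 434 52 12 -89.5
```

```text
len 66.6 wid 45.7 yaw -0.51 -0.34 ctr [443.5  51.6] front [476.8  51.3] block exp [434.5  51.6]
block meas [434.8  51.6  33. ]
t 2.5 pos [435.4  45.7  88.6] rpy deg [-1.7992e+02  1.0000e-02 -8.8890e+01] F [-0.1  0.5 -0.5] w 59.8 q [-0.19  0.59  0.03  2.22 -0.06  0.33 -1.66]
n 2 dist 76.8
([-3.2, 0.6, 38.3], 0.31)
([-3.2, 0.7, 38.3], 0.31)
```

>>> play_rows --targets '[{"slide": [-6, 0, 25], "turn": [0, 0, 1.5], "hand": 50}, {"slide": [0, 0, 28], "turn": [0, 0, 0], "hand": 45}, {"slide": [0, 0, 24], "turn": [0, 0, 0], "hand": 45}, {"slide": [0, 0, 0], "turn": [0, 0, 0], "hand": 45}]'

```text
clock: 3.0
eef_pos: [430.7, 56.1, 33.0]
tool_rot: [3.126, 0.011, -1.579]
force: [0.3, 0.2, 0.8]
width: 44.7
```

```bash
python3 snap.py wrist:w3
```

```text
wrist t 3.0 pos [430.7  56.1  33. ] yaw [179.1    0.62 -90.46] F [0.3 0.2 0.8] w 44.7
```

View pics/w3.png

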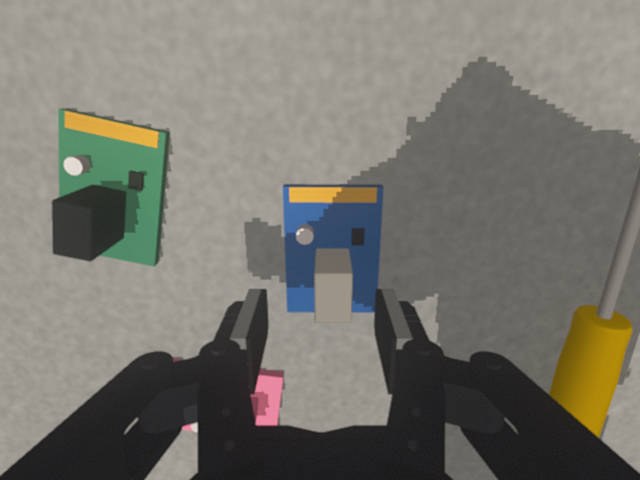

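>>> play_rows --targets '[{"slide": [0, 0, 0], "turn": [0, 0, 0], "hand": 45}, {"slide": [0, 0, 0], "turn": [0, 0, 0], "hand": 45}]'

```text
clock: 3.3
eef_pos: [431.1, 55.8, 33.1]
tool_rot: [3.127, 0.012, -1.578]
force: [-0.3, -0.7, 0.2]
width: 44.9
```

```bash
python3 snap.py wrist:w4
```

```text
wrist t 3.3 pos [431.1  55.8  33.1] yaw [179.15   0.66 -90.41] F [-0.3 -0.7  0.2] w 44.9
```

View pics/w4.png

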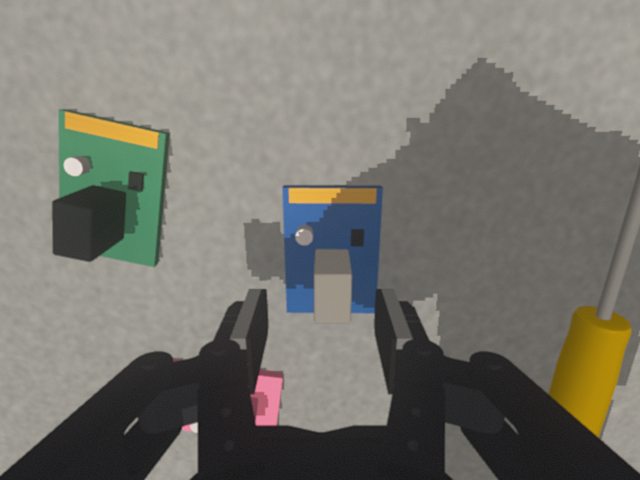

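```bash
python3 plan.py 434.7 51.6 11 -90.5
```

```text
t 3.35 pos [431.   55.8  32.9] rpy deg [179.14   0.65 -90.41] F [ 0.2  0.2 -0.9] w 44.7 q [-0.31  0.73  0.19  2.24 -0.62  0.24 -1.13]
n 1 dist 22.6
([4.1, -3.7, 21.9], 0.09)
```

>>> play_rows --targets '[{"slide": [4, -3, 5], "turn": [0, 0, 0], "hand": 45}, {"slide": [0, 0, 8], "turn": [0, 0, 0], "hand": 45}, {"slide": [0, 0, 8], "turn": [0, 0, 0], "hand": 45}, {"slide": [0, 0, 0], "turn": [0, 0, 0], "hand": 45}]'

```text
clock: 3.85
eef_pos: [432.9, 51.9, 11.0]
tool_rot: [3.125, 0.011, -1.578]
force: [-0.7, -0.7, 1.1]
width: 45.4
```

```bash
python3 plan.py 434.7 51.6 11 -90.5
```

```text
t 3.85 pos [432.9  51.9  11. ] rpy deg [179.02   0.61 -90.43] F [-0.7 -0.7  1.1] w 45.4 q [-0.34  0.79  0.25  2.24 -0.92  0.24 -0.83]
n 1 dist 1.8
([0.3, -1.8, -0.0], 0.07)
```

>>> play_rows --targets '[{"slide": [0, -2, 1], "turn": [0, 0, 0], "hand": 16}, {"slide": [0, 0, 0], "turn": [0, 0, 0], "hand": 10}, {"slide": [0, 0, 0], "turn": [0, 0, 0], "hand": 8}, {"slide": [0, 0, 0], "turn": [0, 0, 0], "hand": 8}]'

```text
clock: 4.35
eef_pos: [435.8, 51.9, 10.6]
tool_rot: [3.127, 0.011, -1.578]
force: [0.9, -0.0, 6.0]
width: 14.8
```

```bash
python3 snap.py wrist:w5 top:t5
```

```text
wrist t 4.35 pos [435.8  51.9  10.6] yaw [179.15   0.63 -90.42] F [ 0.9 -0.   6. ] w 14.8
top t 4.4 pos [435.8  51.9  10.6] yaw [179.15   0.63 -90.42] F [-0.2  0.2  7.2] w 14.8
```

View pics/w5.png

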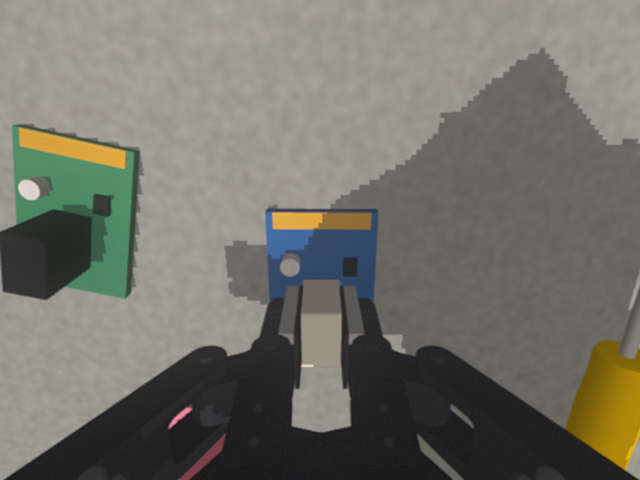

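>>> play_rows --targets '[{"slide": [0, 0, -10], "turn": [0, 0, 0], "hand": 8}, {"slide": [0, -5, -20], "turn": [0, 0, 0], "hand": 8}, {"slide": [0, -20, -20], "turn": [0, 0, 0], "hand": 8}, {"slide": [0, -20, -20], "turn": [0, 0, 0], "hand": 8}, {"slide": [0, 0, 0], "turn": [0, 0, 0], "hand": 8}]'

```text
clock: 5.08
eef_pos: [483.4, 51.0, 80.7]
tool_rot: [3.129, 0.01, -1.577]
force: [-1.1, 0.6, -0.8]
width: 14.4
```

```bash
python3 plan.py 536 119 80 -97
```

```text
t 5.08 pos [483.4  51.   80.7] rpy deg [179.31   0.59 -90.35] F [-1.1  0.6 -0.8] w 14.4 q [-0.5   0.72  0.53  2.1  -0.74  0.54 -0.99]
n 2 dist 86.0
([-34.2, -26.1, 0.3], 3.33)
([-35.6, -24.1, 0.3], 3.33)
```

>>> play_rows --targets '[{"slide": [-34, -26, 0], "turn": [0, 0, 3.3], "hand": 8}, {"slide": [-36, -24, 0], "turn": [0, 0, 3.3], "hand": 8}, {"slide": [0, 0, 0], "turn": [0, 0, 0], "hand": 8}, {"slide": [0, 0, 0], "turn": [0, 0, 0], "hand": 8}]'

```text
clock: 5.58
eef_pos: [531.7, 118.5, 78.3]
tool_rot: [3.121, 0.008, -1.693]
force: [0.0, -0.8, -0.8]
width: 14.6
```

```bash
python3 snap.py wrist:w6; python3 plan.py 570.6 115 80 -97
```

```text
wrist t 5.58 pos [531.7 118.5  78.3] yaw [178.83   0.44 -97.01] F [ 0.  -0.8 -0.8] w 14.6
t 5.62 pos [531.9 117.9  78.6] rpy deg [178.85   0.44 -97.08] F [ 0.3  0.4 -0.2] w 14.8 q [-0.64  0.8   0.61  1.94 -0.75  0.67 -1.24]
n 1 dist 38.8
([-1.9, -38.8, -1.4], -0.08)
```

View pics/w6.png

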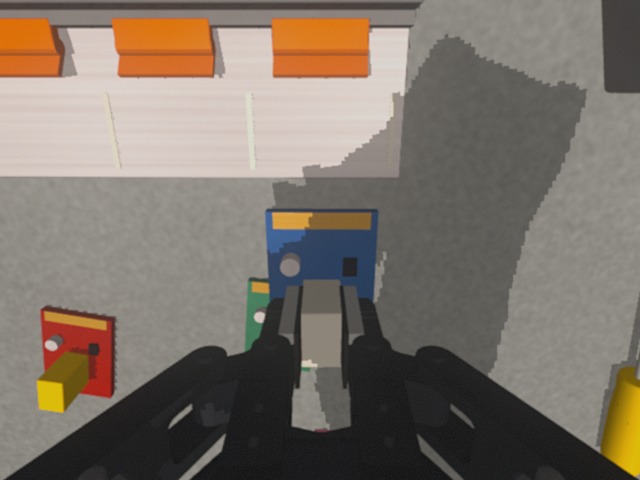

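```bash
python3 - <<'E'
from h import *
im,d,K,R,t=ld("pics/w6.npz")
crop(im,260,0,420,190,3,"pics/c8.png")
crop(im,260,60,420,110,5,"pics/c9.png")
P=lambda u,v,z:ray(K,R,t,u,v,z).round(1)
print("front edge",P(0,177,10),P(398,177,10))
print("lip1 low edge",P(273,76.5,19),P(368,76.5,19))
print("lip2 low edge",P(119,76.5,19),P(214,76.5,19))
print("dividers",P(250.5,130,10),P(391.5,130,10), P(250,95,10),P(253,167,10))
E
```

```text
front edge [594.2 294.   10. ] [567.3  72.   10. ]
lip1 low edge [626.8 131.6  19. ] [621.2  85.4  19. ]
lip2 low edge [636.1 206.9  19. ] [630.4 160.4  19. ]
dividers [602.4 149.1  10. ] [593.3  74.1  10. ] [619.9 146.1  10. ] [582.6 151.4  10. ]
```

View pics/c8.png

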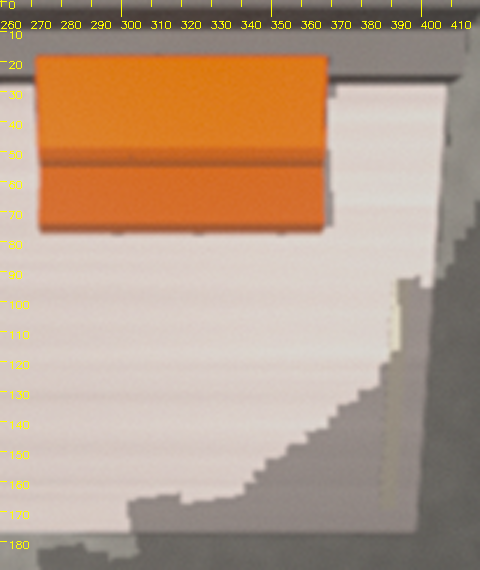

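>>> play_rows --targets '[{"slide": [-1, -42, 20], "turn": [0, 0, 0], "hand": 8}, {"slide": [0, 0, 20], "turn": [0, 0, 0], "hand": 8}, {"slide": [0, 0, 14], "turn": [0, 0, 0], "hand": 8}, {"slide": [0, 0, 0], "turn": [0, 0, 0], "hand": 8}, {"slide": [0, 0, 0], "turn": [0, 0, 0], "hand": 8}]'

```text
clock: 6.25
eef_pos: [574.4, 115.4, 25.0]
tool_rot: [3.124, 0.009, -1.694]
force: [0.3, -0.2, -0.0]
width: 15.0
```

```bash
python3 snap.py wrist:w7; python3 plan.py 573.3 114.7 21.5 -97
```

```text
wrist t 6.25 pos [574.4 115.4  25. ] yaw [179.     0.51 -97.03] F [ 0.3 -0.2 -0. ] w 15.0
t 6.3 pos [574.8 115.5  25.2] rpy deg [179.04   0.52 -97.02] F [ 0.   0.6 -0.9] w 14.6 q [-0.57  0.91  0.56  1.84 -0.8   0.65 -1.21]
n 1 dist 4.1
([1.0, 1.4, 3.7], -0.02)
```

View pics/w7.png

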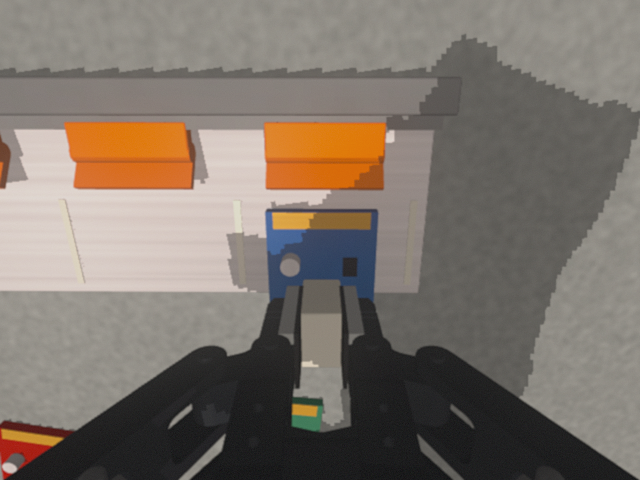

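>>> play_rows --targets '[{"slide": [1.2, 0, 3.5], "turn": [0, 0, 0], "hand": 8}, {"slide": [0, -7, 0], "turn": [0, 0, 0], "hand": 8}, {"slide": [0, -7, 0], "turn": [0, 0, 0], "hand": 8}, {"slide": [0, 0, 0], "turn": [0, 0, 0], "hand": 8}]'

```text
clock: 6.8
eef_pos: [589.5, 112.4, 20.9]
tool_rot: [3.126, 0.009, -1.693]
force: [0.6, -0.3, -1.4]
width: 14.8
```

>>> play_rows --targets '[{"slide": [0, -6, 0.5], "turn": [0, 0, 0], "hand": 8}, {"slide": [0, -6, 0], "turn": [0, 0, 0], "hand": 8}, {"slide": [0, -3, 0], "turn": [0, 0, 0], "hand": 8}, {"slide": [0, 0, 0], "turn": [0, 0, 0], "hand": 8}, {"slide": [0, 0, 0], "turn": [0, 0, 0], "hand": 8}]'

```text
clock: 7.42
eef_pos: [603.0, 111.3, 20.7]
tool_rot: [3.123, 0.01, -1.693]
force: [-2.1, 1.1, 6.4]
width: 14.5
```

```bash
python3 snap.py wrist:w8; python3 plan.py 606.1 110.7 20.5 -97
```

```text
wrist t 7.42 pos [603.  111.3  20.7] yaw [178.95   0.56 -96.99] F [-2.1  1.1  6.4] w 14.5
t 7.47 pos [603.  111.3  20.7] rpy deg [178.95   0.56 -96.99] F [-2.8  1.6  6.3] w 14.7 q [-0.55  0.95  0.57  1.76 -0.78  0.69 -1.23]
n 1 dist 3.1
([0.2, -3.1, 0.2], 0.01)
```

View pics/w8.png

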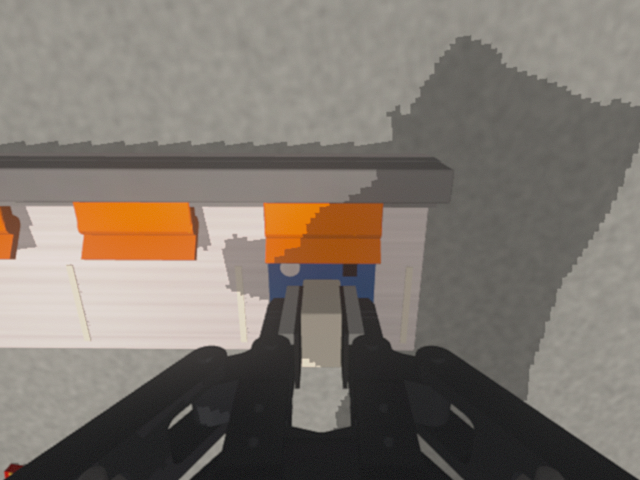

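>>> play_rows --targets '[{"slide": [0, -3, 0], "turn": [0, 0, 0], "hand": 8}, {"slide": [0, -2, 0], "turn": [0, 0, 0], "hand": 8}, {"slide": [0, 0, 0], "turn": [0, 0, 0], "hand": 8}]'

```text
clock: 7.85
eef_pos: [606.6, 110.9, 20.7]
tool_rot: [3.12, 0.01, -1.693]
force: [-4.8, 2.1, 8.4]
width: 15.0
```

>>> play_rows --targets '[{"slide": [0, -2, 0], "turn": [0, 0, 0], "hand": 8}, {"slide": [0, 0, 0], "turn": [0, 0, 0], "hand": 8}]'

```text
clock: 8.1
eef_pos: [606.6, 110.9, 20.7]
tool_rot: [3.116, 0.011, -1.693]
force: [-9.8, 2.0, 13.3]
width: 14.7
```

>>> play_rows --targets '[{"slide": [0, -2, 0], "turn": [0, 0, 0], "hand": 8}, {"slide": [0, 0, 0], "turn": [0, 0, 0], "hand": 8}]'

```text
clock: 8.35
eef_pos: [606.6, 110.9, 20.8]
tool_rot: [3.112, 0.011, -1.692]
force: [-14.3, 2.6, 18.1]
width: 14.6
```

>>> play_rows --targets '[{"slide": [0, 4, 0], "turn": [0, 0, 0], "hand": 8}, {"slide": [0, 0, 0], "turn": [0, 0, 0], "hand": 30}, {"slide": [0, 0, 0], "turn": [0, 0, 0], "hand": 35}, {"slide": [0, 0, -35], "turn": [0, 0, 0], "hand": 40}, {"slide": [0, 0, -45], "turn": [0, 0, 0], "hand": 60}]'

```text
clock: 8.98
eef_pos: [609.1, 109.1, 99.7]
tool_rot: [3.122, 0.008, -1.693]
force: [0.3, 0.6, -0.3]
width: 57.0
```

>>> play_rows --targets '[{"slide": [0, 20, -45], "turn": [0, 0, 0], "hand": 60}, {"slide": [0, 0, 0], "turn": [0, 0, 0], "hand": 60}, {"slide": [0, 0, 0], "turn": [0, 0, 0], "hand": 60}]'

```text
clock: 9.35
eef_pos: [590.5, 111.6, 144.9]
tool_rot: [3.124, 0.009, -1.693]
force: [0.0, -0.0, -0.4]
width: 60.0
```

```bash
python3 snap.py wrist:w9 top:t9; python3 - <<'E'
from h import *
im,d,K,R,t=ld("pics/t9.npz")
crop(im,180,180,340,300,5,"pics/c10.png")
E
```

```text
wrist t 9.35 pos [590.5 111.6 144.9] yaw [178.99   0.51 -96.99] F [ 0.  -0.  -0.4] w 60.0
top t 9.4 pos [590.2 111.5 144.2] yaw [178.93   0.48 -97.  ] F [-0.3 -0.3 -0.3] w 60.2
```

View pics/w9.png

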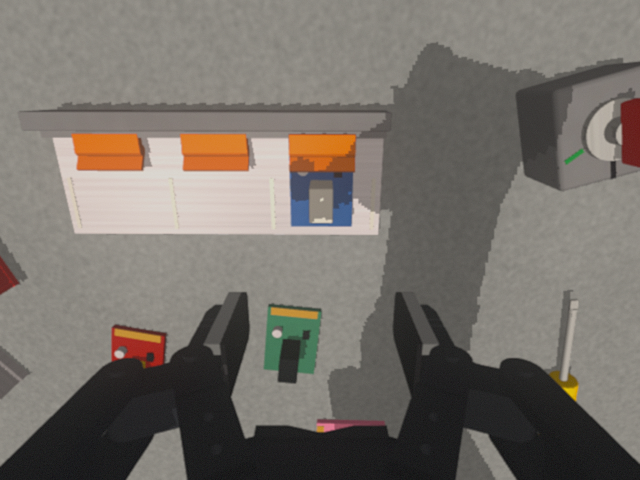

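View pics/c10.png

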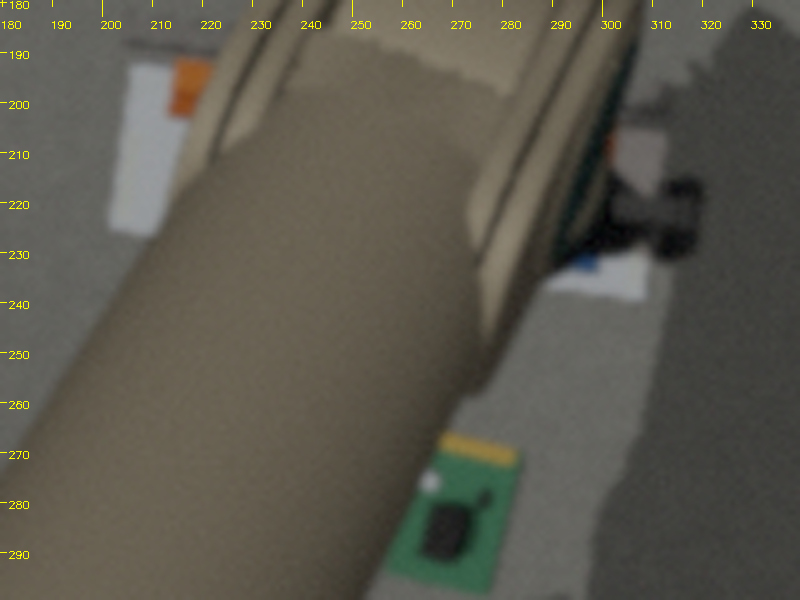

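```bash
python3 - <<'E'
from h import *
im,d,K,R,t=ld("pics/w9.npz")
crop(im,270,120,400,245,6 and 4.8,"pics/c11.png")
E
```

```text
(no output)
```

View pics/c11.png

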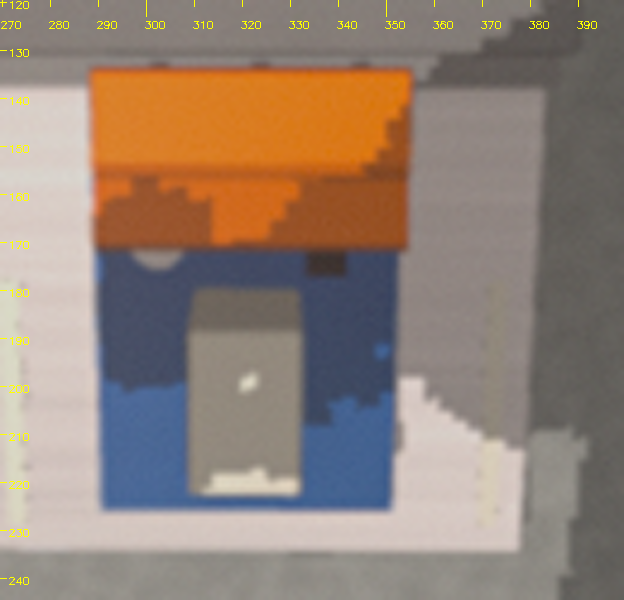

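```bash
python3 - <<'E'
from h import *
im,d,K,R,t=ld("pics/w9.npz")
P=lambda u,v,z:ray(K,R,t,u,v,z)
x=np.array([.9927,-.1203,0])
a=P(321,225.6,15);b=P(321,234.2,10);print((a-b)@x, a.round(1))
print("block top",P(320.9,205,43).round(1))
print("lip c",P(321.5,171,19).round(1))
y=np.array([.1203,.9927,0]); print("y err blk-lip",(P(320.9,205,43)-P(322,171,19))@y)
E
python3 plan.py 465 152 120 -104
```

```text
8.836464459618155 [581.5 114.5  15. ]
block top [605.6 111.4  43. ]
lip c [623.6 109.   19. ]
y err blk-lip 0.5863225703781985
t 9.45 pos [590.1 111.4 144. ] rpy deg [178.9    0.46 -97.  ] F [-0.1  0.1  0.4] w 60.1 q [-0.64  0.78  0.71  1.74 -0.65  0.89 -1.33]
n 3 dist 133.7
([-8.4, 43.0, 8.0], 2.33)
([-6.6, 43.3, 8.0], 2.33)
([-4.8, 43.6, 8.0], 2.33)
```

>>> play_rows --targets '[{"slide": [-8, 43, 10], "turn": [1, 0.5, 2.3], "hand": 60}, {"slide": [-7, 43, 10], "turn": [0, 0, 2.3], "hand": 60}, {"slide": [-5, 44, 20], "turn": [0, 0, 2.3], "hand": 60}, {"slide": [0, 0, 14], "turn": [0, 0, 0], "hand": 60}, {"slide": [0, 0, 0], "turn": [0, 0, 0], "hand": 60}]'

```text
clock: 10.07
eef_pos: [465.3, 151.8, 90.9]
tool_rot: [3.141, -0.002, -1.813]
force: [0.2, -0.5, 0.3]
width: 60.2
```

>>> play_rows --targets '[{"slide": [0, 0, 0], "turn": [0, 0, 0], "hand": 50}]'

```text
clock: 10.2
eef_pos: [466.8, 151.4, 92.2]
tool_rot: [-3.14, -0.001, -1.814]
force: [-0.1, -0.4, 1.1]
width: 49.9
```

```bash
python3 snap.py wrist:w10;python3 - <<'E'
from h import *
im,d,K,R,t=ld("pics/w10.npz")
crop(im,250,150,400,275,4.8,"pics/c12.png")
E
```

```text
wrist t 10.2 pos [466.8 151.4  92.2] yaw [-1.7991e+02 -4.0000e-02 -1.0396e+02] F [-0.1 -0.4  1.1] w 49.9
```

View pics/w10.png

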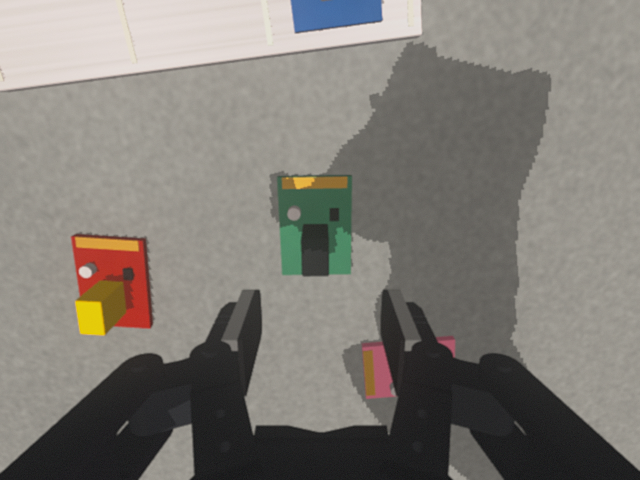

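View pics/c12.png

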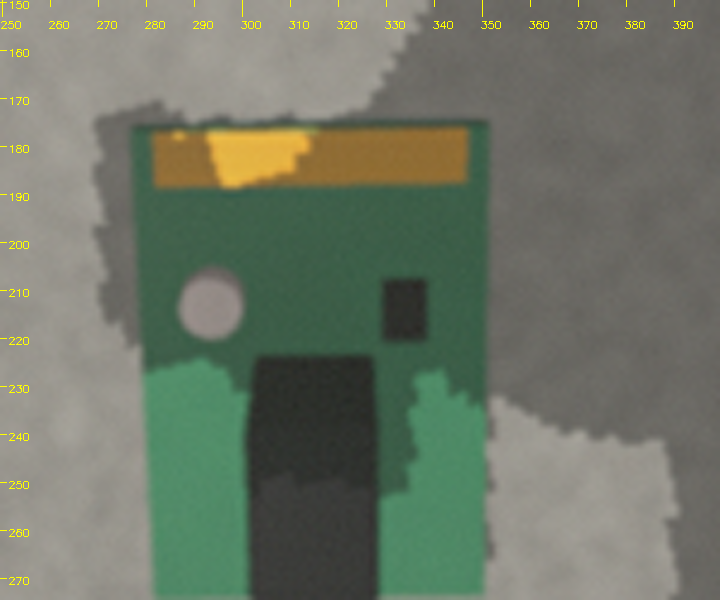

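```bash
python3 - <<'E'
from quad import *
quad("pics/w10.npz",[(277.1,175.9),(351.3,174.8),(350.6,273.8),(281.9,274.2)],5,(314.9,257))
E
python3 plan.py 467 153 45 -103.5
```

```text
len 66.3 wid 45.6 yaw -13.08 -13.34 ctr [474.1 154.1] front [506.3 146.6] block exp [465.3 156.2]
block meas [465.3 156.2  33. ]
t 10.25 pos [466.8 151.5  92.4] rpy deg [-1.7990e+02 -2.0000e-02 -1.0396e+02] F [ 0.  -0.3 -0.7] w 49.9 q [-0.79  0.73  0.65  2.09 -0.81  0.59 -1.37]
n 1 dist 47.4
([-1.5, 0.1, 47.4], -0.46)
```

>>> play_rows --targets '[{"slide": [-4.2, 2, 20], "turn": [0, 0, -0.8], "hand": 45}, {"slide": [0, 0, 20], "turn": [0, 0, 0], "hand": 45}, {"slide": [0, 0, 20], "turn": [0, 0, 0], "hand": 45}, {"slide": [0, 0, 20], "turn": [0, 0, 0], "hand": 45}, {"slide": [0, 0, 0], "turn": [0, 0, 0], "hand": 45}]'

```text
clock: 10.88
eef_pos: [464.5, 156.1, 11.5]
tool_rot: [3.141, -0.001, -1.801]
force: [0.6, 0.9, -0.3]
width: 45.0
```

>>> play_rows --targets '[{"slide": [0, 0, 0], "turn": [0, 0, 0], "hand": 40}]'

```text
clock: 11.0
eef_pos: [465.2, 156.5, 12.8]
tool_rot: [-3.14, 0.0, -1.8]
force: [-0.4, 0.4, 0.2]
width: 40.2
```

```bash
python3 snap.py wrist:w11; python3 plan.py 465.3 156.2 11.5 -103.2
```

```text
wrist t 11.0 pos [465.2 156.5  12.8] yaw [-1.7993e+02  1.0000e-02 -1.0314e+02] F [-0.4  0.4  0.2] w 40.2
t 11.05 pos [465.2 156.6  12.9] rpy deg [-1.7992e+02  2.0000e-02 -1.0312e+02] F [-0.1 -0.1  0.6] w 40.0 q [-0.68  0.84  0.46  2.12 -0.98  0.41 -1.23]
n 1 dist 1.5
([0.4, -0.2, 1.4], 0.08)
```

View pics/w11.png

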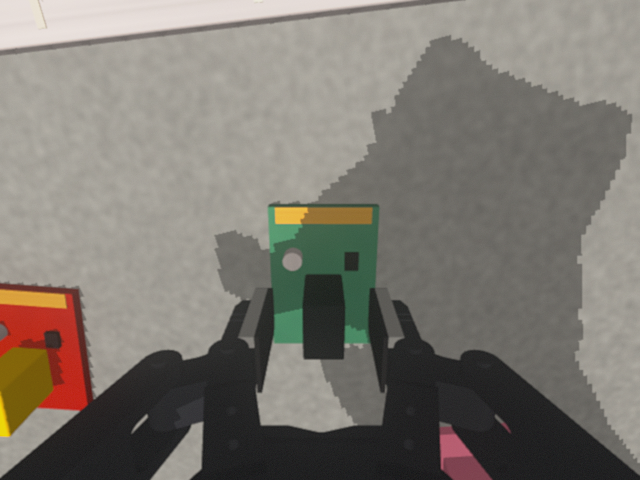

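Centred on the black block (324, 320). Close at this height, then lift.

>>> play_rows --targets '[{"slide": [0, -1, 0], "turn": [0, 0, 0], "hand": 16}, {"slide": [0, 0, 0], "turn": [0, 0, 0], "hand": 8}, {"slide": [0, 0, 0], "turn": [0, 0, 0], "hand": 8}, {"slide": [0, 0, 0], "turn": [0, 0, 0], "hand": 8}]'

```text
clock: 11.55
eef_pos: [465.9, 156.6, 13.0]
tool_rot: [-3.14, 0.001, -1.8]
force: [-0.6, -1.2, 5.7]
width: 14.7
```

```bash
python3 snap.py wrist:w12; python3 plan.py 545.3 193.7 80 -97
```

```text
wrist t 11.55 pos [465.9 156.6  13. ] yaw [-1.7992e+02  3.0000e-02 -1.0311e+02] F [-0.6 -1.2  5.7] w 14.7
t 11.6 pos [465.9 156.7  13. ] rpy deg [-1.7992e+02  4.0000e-02 -1.0311e+02] F [0.1 0.3 5.6] w 14.7 q [-0.68  0.84  0.46  2.11 -0.98  0.41 -1.23]
n 2 dist 110.3
([-27.0, -34.4, -33.5], -3.05)
([-25.2, -35.8, -33.5], -3.05)
```

View pics/w12.png

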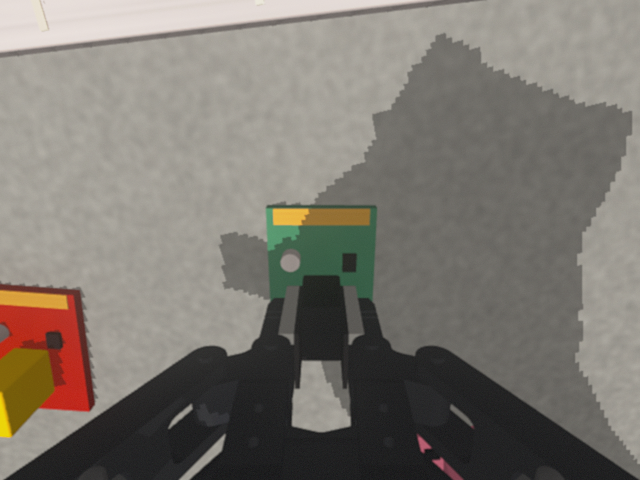

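>>> play_rows --targets '[{"slide": [0, 0, -20], "turn": [0, 0, 0], "hand": 8}, {"slide": [-15, -40, -30], "turn": [0, 0, -3], "hand": 8}, {"slide": [-24, -42, -15], "turn": [0, 0, -3], "hand": 8}, {"slide": [-14, -36, 0], "turn": [0, 0, 0], "hand": 8}, {"slide": [0, 0, 0], "turn": [0, 0, 0], "hand": 8}]'

```text
clock: 12.22
eef_pos: [593.3, 188.6, 77.5]
tool_rot: [-3.138, 0.0, -1.693]
force: [-0.2, -0.3, -0.3]
width: 14.6
```

>>> play_rows --targets '[{"slide": [0, 0, 0], "turn": [0, 0, 0], "hand": 8}]'

```text
clock: 12.35
eef_pos: [589.2, 187.4, 76.7]
tool_rot: [3.139, -0.001, -1.695]
force: [-1.3, 0.4, -1.2]
width: 14.4
```

```bash
python3 plan.py 581.9 189.3 25 -97
```

```text
t 12.35 pos [589.2 187.4  76.7] rpy deg [ 1.7988e+02 -6.0000e-02 -9.7120e+01] F [-1.3  0.4 -1.2] w 14.4 q [-0.73  0.88  0.66  1.74 -0.74  0.78 -1.4 ]
n 1 dist 52.2
([-1.0, 7.5, 51.7], -0.12)
```

>>> play_rows --targets '[{"slide": [-1, 8, 20], "turn": [0, 0, 0], "hand": 8}, {"slide": [0, 0, 18], "turn": [0, 0, 0], "hand": 8}, {"slide": [0, 0, 12], "turn": [0, 0, 0], "hand": 8}, {"slide": [0, 0, 0], "turn": [0, 0, 0], "hand": 8}, {"slide": [0, 0, 0], "turn": [0, 0, 0], "hand": 8}]'

```text
clock: 12.98
eef_pos: [583.3, 189.5, 27.4]
tool_rot: [-3.141, -0.0, -1.695]
force: [0.3, 0.4, -0.1]
width: 14.9
```

```bash
python3 snap.py wrist:w13; python3 plan.py 581.9 189.3 24 -97
```

```text
wrist t 12.97 pos [583.3 189.5  27.4] yaw [-1.7996e+02 -2.0000e-02 -9.7120e+01] F [ 0.3  0.4 -0.1] w 14.9
t 13.03 pos [583.4 189.6  27.6] rpy deg [-179.94   -0.    -97.12] F [ 0.4  0.4 -0.9] w 14.8 q [-0.71  0.94  0.6   1.77 -0.8   0.69 -1.35]
n 1 dist 3.9
([0.5, 1.5, 3.6], -0.12)
```

View pics/w13.png

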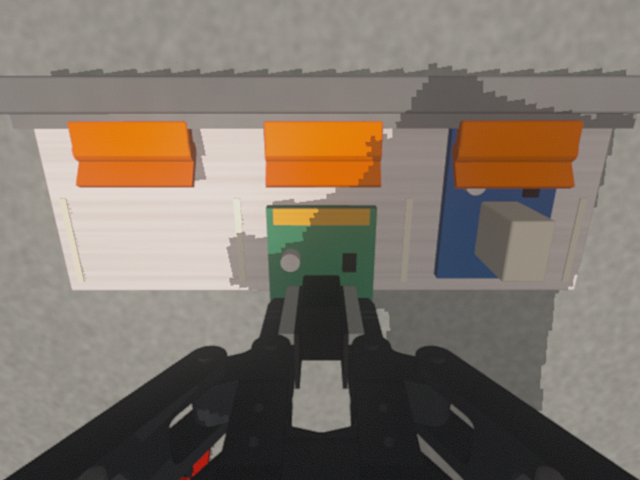

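>>> play_rows --targets '[{"slide": [0.5, 0, 3.5], "turn": [0, 0, 0], "hand": 8}, {"slide": [0, -7, 0], "turn": [0, 0, 0], "hand": 8}, {"slide": [0, -7, 0], "turn": [0, 0, 0], "hand": 8}, {"slide": [0, -6, 0.5], "turn": [0, 0, 0], "hand": 8}, {"slide": [0, -6, 0], "turn": [0, 0, 0], "hand": 8}]'

```text
clock: 13.65
eef_pos: [607.3, 186.3, 23.2]
tool_rot: [3.138, 0.0, -1.694]
force: [-3.8, 0.7, 2.1]
width: 14.7
```

>>> play_rows --targets '[{"slide": [0, -4, 0], "turn": [0, 0, 0], "hand": 8}, {"slide": [0, -2, 0], "turn": [0, 0, 0], "hand": 8}, {"slide": [0, 0, 0], "turn": [0, 0, 0], "hand": 8}, {"slide": [0, 0, 0], "turn": [0, 0, 0], "hand": 8}]'

```text
clock: 14.15
eef_pos: [614.7, 185.3, 23.1]
tool_rot: [-3.141, -0.0, -1.695]
force: [-0.6, -0.5, 1.1]
width: 14.5
```

>>> play_rows --targets '[{"slide": [0, -2, 0], "turn": [0, 0, 0], "hand": 8}, {"slide": [0, -2, 0], "turn": [0, 0, 0], "hand": 8}, {"slide": [0, 0, 0], "turn": [0, 0, 0], "hand": 8}]'

```text
clock: 14.52
eef_pos: [614.9, 185.2, 23.1]
tool_rot: [3.134, 0.0, -1.694]
force: [-10.2, 0.3, 10.4]
width: 14.8
```

>>> play_rows --targets '[{"slide": [0, -2, 0], "turn": [0, 0, 0], "hand": 8}, {"slide": [0, 0, 0], "turn": [0, 0, 0], "hand": 8}, {"slide": [0, 4, 0], "turn": [0, 0, 0], "hand": 8}, {"slide": [0, 0, 0], "turn": [0, 0, 0], "hand": 30}, {"slide": [0, 0, 0], "turn": [0, 0, 0], "hand": 35}]'

```text
clock: 15.15
eef_pos: [617.6, 184.8, 23.2]
tool_rot: [-3.14, -0.0, -1.695]
force: [-0.1, -0.6, -0.3]
width: 35.3
```

>>> play_rows --targets '[{"slide": [0, 0, -35], "turn": [0, 0, 0], "hand": 40}, {"slide": [0, 0, -45], "turn": [0, 0, 0], "hand": 60}, {"slide": [0, 20, -45], "turn": [0, 0, 0], "hand": 60}, {"slide": [0, 0, 0], "turn": [0, 0, 0], "hand": 60}, {"slide": [0, 0, 0], "turn": [0, 0, 0], "hand": 60}]'

```text
clock: 15.78
eef_pos: [596.9, 187.7, 147.8]
tool_rot: [-3.141, -0.0, -1.695]
force: [-0.1, 0.1, -1.4]
width: 60.2
```

```bash
python3 snap.py wrist:w14; python3 plan.py 461 297 92 -107;  python3 - <<'E'
from h import *
im,d,K,R,t=ld("pics/w14.npz")
crop(im,200,110,360,250,4.8,"pics/c13.png")
E
```

```text
wrist t 15.78 pos [596.9 187.7 147.8] yaw [-1.7998e+02 -1.0000e-02 -9.7090e+01] F [-0.1  0.1 -1.4] w 60.2
t 15.82 pos [596.5 187.6 147.1] rpy deg [ 1.7995e+02 -5.0000e-02 -9.7100e+01] F [ 0.1  0.4 -0.1] w 59.8 q [-0.77  0.81  0.73  1.68 -0.66  0.92 -1.46]
n 4 dist 182.7
([-23.0, 37.0, 13.8], 2.48)
([-21.3, 38.0, 13.8], 2.48)
([-19.7, 38.8, 13.8], 2.48)
([-18.0, 39.7, 13.8], 2.48)
```

View pics/w14.png

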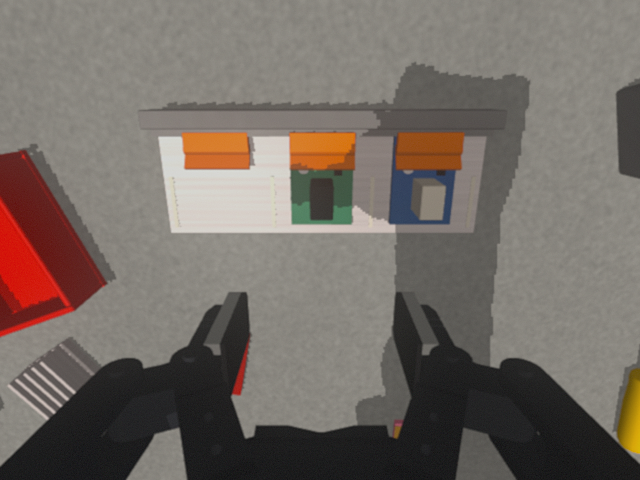

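View pics/c13.png

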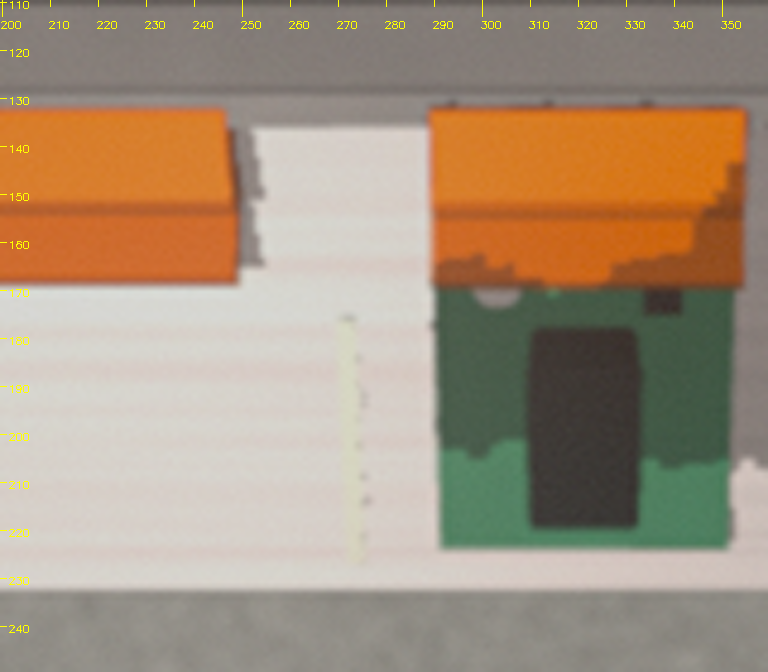

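Green's rear edge (v≈224) against the ledge front (v≈232) gives the same gap as blue, so it is home. Next is red.

>>> play_rows --targets '[{"slide": [-23, 37, 10], "turn": [0, 0, 2.5], "hand": 60}, {"slide": [-21, 38, 10], "turn": [0, 0, 2.5], "hand": 60}, {"slide": [-20, 39, 15], "turn": [0, 0, 2.5], "hand": 60}, {"slide": [-18, 38, 20], "turn": [0, 0, 2.5], "hand": 50}, {"slide": [0, 0, 0], "turn": [0, 0, 0], "hand": 50}]'

```text
clock: 16.45
eef_pos: [457.9, 299.0, 89.8]
tool_rot: [3.135, -0.004, -1.864]
force: [1.5, 0.3, 0.7]
width: 49.9
```

>>> play_rows --targets '[{"slide": [0, 0, 0], "turn": [0, 0, 0], "hand": 50}]'

```text
clock: 16.58
eef_pos: [463.3, 295.9, 92.4]
tool_rot: [-3.141, -0.002, -1.869]
force: [-0.2, -1.0, 1.1]
width: 50.3
```

```bash
python3 snap.py wrist:w15;python3 - <<'E'
from h import *
im,d,K,R,t=ld("pics/w15.npz")
crop(im,250,150,400,290,4.2,"pics/c14.png")
E
```

```text
wrist t 16.57 pos [463.3 295.9  92.4] yaw [-1.7995e+02 -1.1000e-01 -1.0710e+02] F [-0.2 -1.   1.1] w 50.3
```

View pics/w15.png

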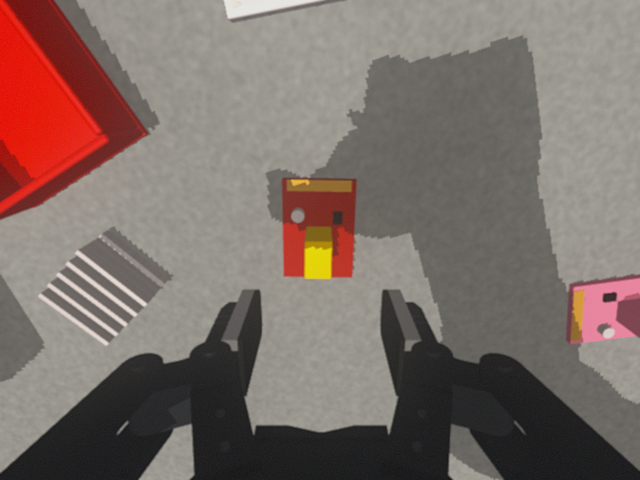

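View pics/c14.png

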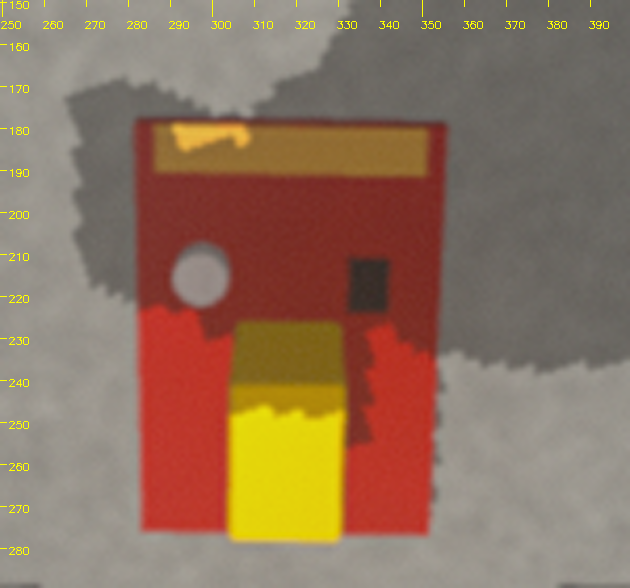

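```bash
python3 - <<'E'
from quad import *
quad("pics/w15.npz",[(281.7,177.7),(356,178.9),(351.7,276.5),(283.4,276)],5,(317.7,259.8))
E
python3 plan.py 460.5 297 12.5 -107.5
```

```text
len 66.2 wid 45.6 yaw -17.94 -17.82 ctr [468.2 296.9] front [499.7 286.7] block exp [459.7 299.7]
block meas [459.7 299.7  33. ]
t 16.62 pos [463.9 295.6  92.9] rpy deg [-1.7992e+02 -7.0000e-02 -1.0717e+02] F [-0.6 -0.2 -1.1] w 49.8 q [-1.06  0.81  0.73  1.93 -0.81  0.72 -1.71]
n 2 dist 80.5
([-0.2, 1.8, 40.2], 0.16)
([-0.2, 1.8, 40.2], 0.16)
```

>>> play_rows --targets '[{"slide": [-2.7, 4.5, 20], "turn": [0, 0, 0.7], "hand": 45}, {"slide": [0, 0, 20], "turn": [0, 0, 0], "hand": 45}, {"slide": [0, 0, 20], "turn": [0, 0, 0], "hand": 42}, {"slide": [0, 0, 20], "turn": [0, 0, 0], "hand": 40}, {"slide": [0, 0, 0], "turn": [0, 0, 0], "hand": 40}]'

```text
clock: 17.25
eef_pos: [458.3, 299.7, 11.4]
tool_rot: [3.139, -0.003, -1.882]
force: [0.6, -0.0, 0.6]
width: 40.0
```

>>> play_rows --targets '[{"slide": [0, 0, 0], "turn": [0, 0, 0], "hand": 40}]'

```text
clock: 17.38
eef_pos: [459.5, 300.4, 13.2]
tool_rot: [-3.141, -0.0, -1.882]
force: [-0.2, -0.2, 0.2]
width: 40.3
```

```bash
python3 snap.py wrist:w16; python3 plan.py 459.7 299.7 12.5 -107.9
```

```text
wrist t 17.38 pos [459.5 300.4  13.2] yaw [-1.7998e+02 -1.0000e-02 -1.0782e+02] F [-0.2 -0.2  0.2] w 40.3
t 17.43 pos [459.7 300.6  13.6] rpy deg [-1.7995e+02  2.0000e-02 -1.0781e+02] F [0.1 1.5 0.2] w 40.1 q [-1.    0.92  0.6   1.96 -0.95  0.58 -1.62]
n 1 dist 1.4
([0.9, -0.3, 1.1], 0.09)
```

View pics/w16.png

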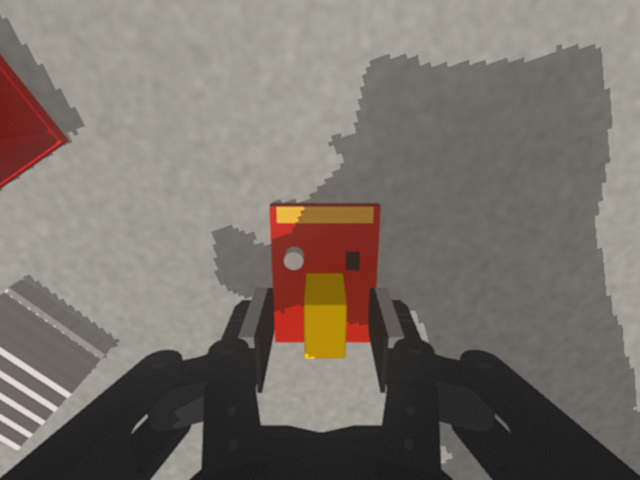

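>>> play_rows --targets '[{"slide": [0.5, -1, 0], "turn": [0, 0, 0], "hand": 16}, {"slide": [0, 0, 0], "turn": [0, 0, 0], "hand": 8}, {"slide": [0, 0, 0], "turn": [0, 0, 0], "hand": 8}, {"slide": [0, 0, 0], "turn": [0, 0, 0], "hand": 8}]'

```text
clock: 17.92
eef_pos: [460.5, 300.0, 13.9]
tool_rot: [-3.141, 0.001, -1.882]
force: [-0.1, -0.4, 5.0]
width: 14.1
```

```bash
python3 snap.py wrist:w17; python3 plan.py 590.4 263.8 76 -97 4
```

```text
wrist t 17.93 pos [460.5 300.   13.9] yaw [-1.7995e+02  5.0000e-02 -1.0781e+02] F [-0.1 -0.4  5. ] w 14.1
t 17.98 pos [460.5 300.   13.9] rpy deg [-1.7995e+02  5.0000e-02 -1.0781e+02] F [-0.5 -0.3  6.7] w 14.7 q [-1.    0.92  0.6   1.96 -0.95  0.58 -1.62]
n 4 dist 148.4
([-1.3, -33.7, -15.5], -2.7)
([0.3, -33.7, -15.5], -2.7)
([1.9, -33.7, -15.5], -2.7)
([3.4, -33.5, -15.5], -2.7)
```

View pics/w17.png

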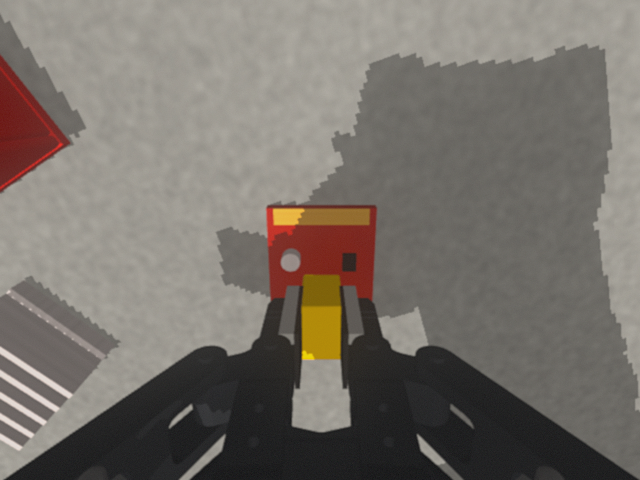

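>>> play_rows --targets '[{"slide": [0, 0, -20], "turn": [0, 0, 0], "hand": 8}, {"slide": [0, -20, -25], "turn": [0, 0, -2.7], "hand": 8}, {"slide": [0, -38, -17], "turn": [0, 0, -2.7], "hand": 8}, {"slide": [1, -38, 0], "turn": [0, 0, -2.7], "hand": 8}, {"slide": [3, -36, 0], "turn": [0, 0, -2.7], "hand": 8}]'

```text
clock: 18.6
eef_pos: [588.8, 265.5, 76.7]
tool_rot: [-3.141, -0.0, -1.691]
force: [0.2, 0.8, -0.6]
width: 14.8
```

>>> play_rows --targets '[{"slide": [0, 0, 0], "turn": [0, 0, 0], "hand": 8}, {"slide": [0, 0, 0], "turn": [0, 0, 0], "hand": 8}]'

```text
clock: 18.85
eef_pos: [586.5, 265.9, 75.4]
tool_rot: [3.14, -0.0, -1.693]
force: [0.2, 0.9, -1.2]
width: 14.3
```

```bash
python3 plan.py 591 263.8 28 -97
```

```text
t 18.85 pos [586.5 265.9  75.4] rpy deg [ 1.7992e+02 -2.0000e-02 -9.7020e+01] F [ 0.2  0.9 -1.2] w 14.3 q [-0.84  0.92  0.67  1.67 -0.74  0.83 -1.53]
n 1 dist 47.6
([1.5, -4.7, 47.4], -0.02)
```

>>> play_rows --targets '[{"slide": [1.5, -4.7, 20], "turn": [0, 0, 0], "hand": 8}, {"slide": [0, 0, 18], "turn": [0, 0, 0], "hand": 8}, {"slide": [0, 0, 10], "turn": [0, 0, 0], "hand": 8}, {"slide": [0, 0, 0], "turn": [0, 0, 0], "hand": 8}, {"slide": [0, 0, 0], "turn": [0, 0, 0], "hand": 8}]'

```text
clock: 19.48
eef_pos: [592.2, 263.5, 27.2]
tool_rot: [-3.141, -0.0, -1.693]
force: [1.4, 0.4, -0.4]
width: 14.8
```

```bash
python3 snap.py wrist:w18; python3 plan.py 591 263.8 25 -97
```

```text
wrist t 19.48 pos [592.2 263.5  27.2] yaw [-1.7999e+02 -2.0000e-02 -9.7010e+01] F [ 1.4  0.4 -0.4] w 14.8
t 19.52 pos [592.3 263.6  27.4] rpy deg [-1.7997e+02 -1.0000e-02 -9.7000e+01] F [-0.4 -0.4 -0.5] w 14.7 q [-0.81  0.98  0.63  1.67 -0.79  0.76 -1.49]
n 1 dist 2.7
([-0.1, 1.3, 2.4], -0.0)
```

View pics/w18.png

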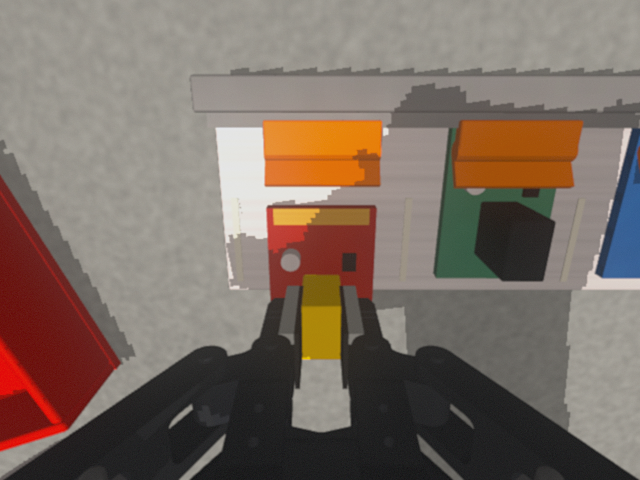

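>>> play_rows --targets '[{"slide": [0.4, 0, 2.5], "turn": [0, 0, 0], "hand": 8}, {"slide": [0, -7, 0], "turn": [0, 0, 0], "hand": 8}, {"slide": [0, -7, 0], "turn": [0, 0, 0], "hand": 8}, {"slide": [0, -6, 0.7], "turn": [0, 0, 0], "hand": 8}, {"slide": [0, -6, 0], "turn": [0, 0, 0], "hand": 8}]'

```text
clock: 20.15
eef_pos: [616.6, 260.3, 24.0]
tool_rot: [3.138, 0.0, -1.693]
force: [-3.9, 0.6, 5.2]
width: 14.7
```

>>> play_rows --targets '[{"slide": [0, -4, 0], "turn": [0, 0, 0], "hand": 8}, {"slide": [0, -2, 0], "turn": [0, 0, 0], "hand": 8}, {"slide": [0, 0, 0], "turn": [0, 0, 0], "hand": 8}, {"slide": [0, 0, 0], "turn": [0, 0, 0], "hand": 8}]'

```text
clock: 20.65
eef_pos: [623.9, 259.3, 24.0]
tool_rot: [-3.141, -0.0, -1.693]
force: [-1.3, -0.6, 2.8]
width: 14.6
```

>>> play_rows --targets '[{"slide": [0, -2, 0], "turn": [0, 0, 0], "hand": 8}, {"slide": [0, -2, 0], "turn": [0, 0, 0], "hand": 8}, {"slide": [0, 0, 0], "turn": [0, 0, 0], "hand": 8}]'

```text
clock: 21.02
eef_pos: [624.3, 259.3, 24.0]
tool_rot: [3.134, -0.0, -1.693]
force: [-11.7, 0.3, 11.4]
width: 14.5
```

>>> play_rows --targets '[{"slide": [0, -2, 0], "turn": [0, 0, 0], "hand": 8}, {"slide": [0, 0, 0], "turn": [0, 0, 0], "hand": 8}, {"slide": [0, 4, 0], "turn": [0, 0, 0], "hand": 8}, {"slide": [0, 0, 0], "turn": [0, 0, 0], "hand": 30}, {"slide": [0, 0, 0], "turn": [0, 0, 0], "hand": 35}]'

```text
clock: 21.65
eef_pos: [626.6, 258.7, 23.7]
tool_rot: [-3.14, -0.001, -1.693]
force: [-0.3, 0.9, -0.1]
width: 34.8
```

>>> play_rows --targets '[{"slide": [0, 0, -35], "turn": [0, 0, 0], "hand": 40}, {"slide": [0, 0, -45], "turn": [0, 0, 0], "hand": 60}, {"slide": [0, 20, -45], "turn": [0, 0, 0], "hand": 60}, {"slide": [0, 0, 0], "turn": [0, 0, 0], "hand": 60}, {"slide": [0, 0, 0], "turn": [0, 0, 0], "hand": 60}]'

```text
clock: 22.28
eef_pos: [606.0, 261.5, 148.4]
tool_rot: [3.142, -0.0, -1.693]
force: [-0.2, 0.5, 0.1]
width: 59.8
```

```bash
python3 snap.py wrist:w19; python3 plan.py 520 -100 200 -90;  python3 - <<'E'
from h import *
im,d,K,R,t=ld("pics/w19.npz")
crop(im,250,110,410,250,4.8,"pics/c15.png")
E
```

```text
wrist t 22.27 pos [606.  261.5 148.4] yaw [ 1.8e+02 -2.0e-02 -9.7e+01] F [-0.2  0.5  0.1] w 59.8
t 22.32 pos [605.7 261.4 147.7] rpy deg [ 1.7994e+02 -6.0000e-02 -9.7000e+01] F [ 0.  -0.5 -0.4] w 60.1 q [-0.85  0.85  0.74  1.58 -0.66  0.98 -1.59]
n 7 dist 375.1
([52.7, 5.8, -7.5], -1.0)
([52.6, 6.8, -7.5], -1.0)
([52.5, 7.7, -7.5], -1.0)
([52.4, 8.6, -7.5], -1.0)
([52.2, 9.5, -7.5], -1.0)
([52.0, 10.4, -7.5], -1.0)
([51.8, 11.3, -7.5], -1.0)
```

View pics/w19.png

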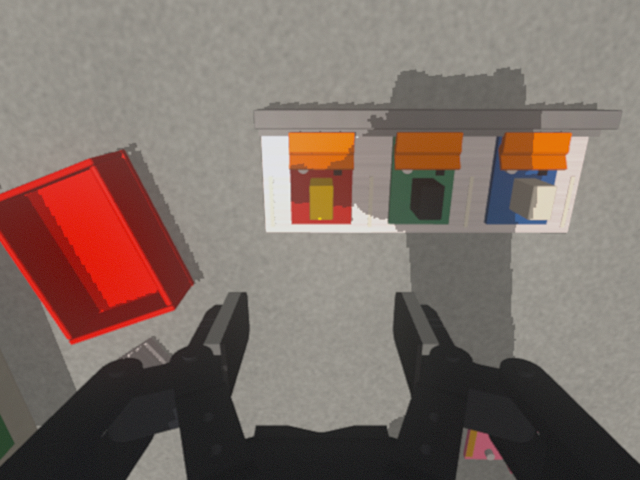

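View pics/c15.png

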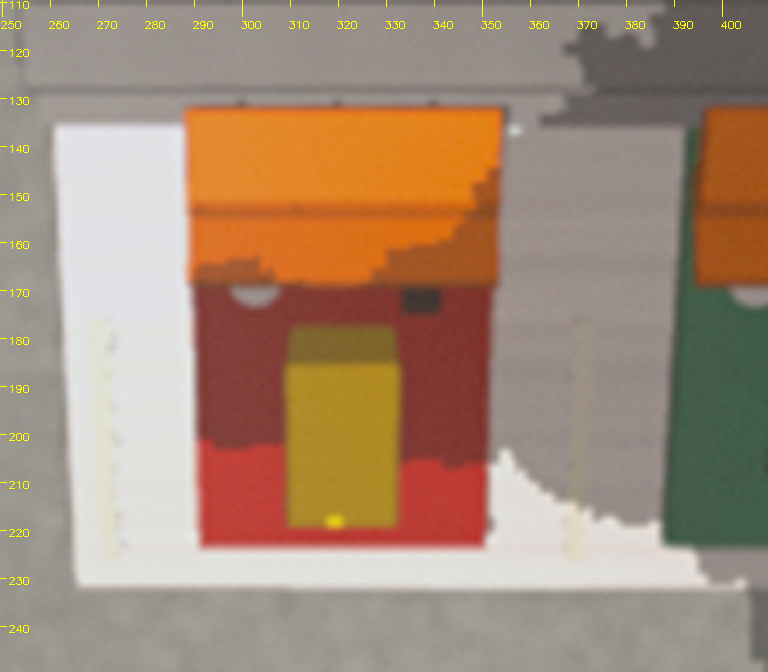

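>>> play_rows --targets '[{"slide": [53, 0, -25], "turn": [0, 0, 0], "hand": 60}, {"slide": [58, 2, -20], "turn": [0, 0, 0], "hand": 60}, {"slide": [61, 4, -5], "turn": [0, 0, 0], "hand": 60}, {"slide": [61, 4, 0], "turn": [0, 0, 0], "hand": 60}, {"slide": [61, 4, 0], "turn": [0, 0, 0], "hand": 60}]'

```text
clock: 22.95
eef_pos: [555.4, -30.7, 197.8]
tool_rot: [3.14, -0.001, -1.693]
force: [0.5, -0.6, 0.2]
width: 60.2
```

>>> play_rows --targets '[{"slide": [61, 4, 0], "turn": [0, 0, 0], "hand": 60}, {"slide": [61, 4, 0], "turn": [0, 0, 0], "hand": 60}, {"slide": [61, 4, 0], "turn": [0, 0, 0], "hand": 60}, {"slide": [20, 0, 0], "turn": [0, 0, 0], "hand": 60}, {"slide": [0, 0, 0], "turn": [0, 0, 0], "hand": 60}]'

```text
clock: 23.58
eef_pos: [518.3, -230.9, 197.9]
tool_rot: [3.14, -0.001, -1.697]
force: [1.1, 0.5, -0.8]
width: 59.7
```

```bash
python3 plan.py 520 -240 190 -97
```

```text
t 23.57 pos [ 518.3 -230.9  197.9] rpy deg [ 1.7989e+02 -7.0000e-02 -9.7260e+01] F [ 1.1  0.5 -0.8] w 59.7 q [-0.08  0.66  0.74  1.8  -0.55  0.9  -0.8 ]
n 1 dist 12.2
([8.9, -2.8, 7.9], -0.26)
```

>>> play_rows --targets '[{"slide": [5, 0, 0], "turn": [0, 0, 0], "hand": 60}, {"slide": [0, 0, 0], "turn": [0, 0, 0], "hand": 60}]'

```text
clock: 23.82
eef_pos: [519.2, -232.3, 198.6]
tool_rot: [3.141, 0.0, -1.691]
force: [-0.5, -0.1, 0.0]
width: 60.2
```

```bash
python3 snap.py wrist:w20 top:t20;python3 - <<'E'
from h import *
im,d,K,R,t=ld("pics/w20.npz")
print(-R.T@t)
E
```

```text
wrist t 23.82 pos [ 519.2 -232.3  198.6] yaw [ 1.7995e+02  1.0000e-02 -9.6890e+01] F [-0.5 -0.1  0. ] w 60.2
top t 23.88 pos [ 519.3 -232.3  198.7] yaw [ 1.7996e+02  1.0000e-02 -9.6890e+01] F [ 0.7 -0.1  0.1] w 59.7
[ 602.00482222 -241.59144433  340.90037359]
```

View pics/w20.png

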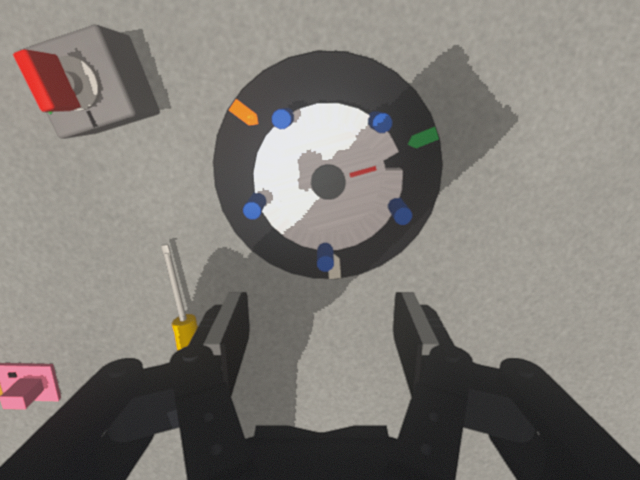

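View pics/t20.png

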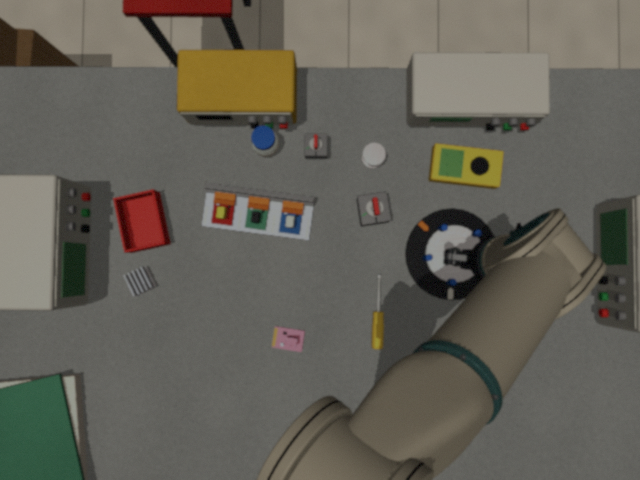

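```bash
python3 - <<'E'
from h import *
im,d,K,R,t=ld("pics/w20.npz")
crop(im,205,40,450,285,2.4,"pics/c16.png")
hsv=cv2.cvtColor(im,cv2.COLOR_BGR2HSV)
# base circle: dark outline -> fit ellipse of base at z=15 ; blobs for marks at z=15
def blob(lo,hi,box):
    m=cv2.inRange(hsv,np.array(lo),np.array(hi)); k=np.zeros_like(m); k[box[1]:box[3],box[0]:box[2]]=m[box[1]:box[3],box[0]:box[2]]
    N,l,s,c=cv2.connectedComponentsWithStats(k); i=1+np.argmax(s[1:,4]); return c[i],s[i]
P=lambda u,v,z:ray(K,R,t,u,v,z)[:2]
for n,lo,hi,box in [("orange",[5,150,80],[20,255,255],(215,90,275,130)),("green",[50,100,60],[85,255,255],(400,115,445,155)),("redline",[170,80,80],[180,255,255],(340,160,385,185)),("redline",[0,80,80],[8,255,255],(340,160,385,185))]:
    try:
        c,s=blob(lo,hi,box);print(n,c.round(1),s[4],P(*c,15 if n!="redline" else 37).round(1))
    except Exception as e: print(n,e)
E
```

```text
orange [243.5 112.7] 411 [ 599.4 -177.1]
green [423.5 137.6] 384 [ 561.6 -323.4]
redline attempt to get argmax of an empty sequence
redline [362.7 171.2] 137 [ 543.7 -268.4]
```

View pics/c16.png

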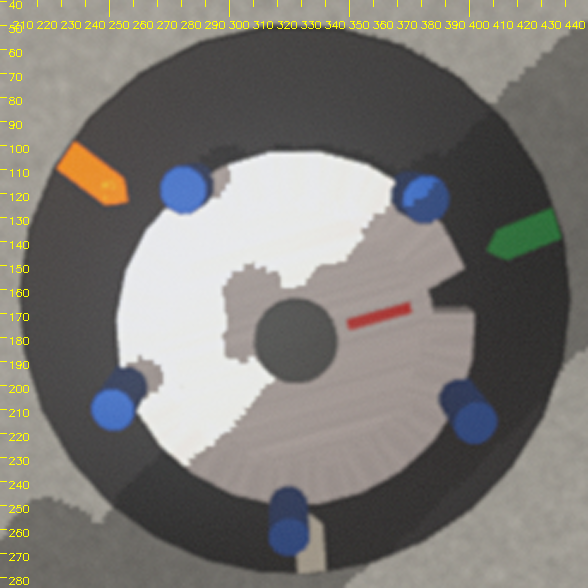

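```bash
cat > wheel.py <<'E'
from h import *
from scipy.optimize import least_squares
def wheel(f,pts,z=67):
    im,d,K,R,t=ld(f)
    P=np.array([ray(K,R,t,u,v,z)[:2] for u,v in pts])
    g=least_squares(lambda p:np.hypot(P[:,0]-p[0],P[:,1]-p[1])-60,[540,-240]).x
    a=np.degrees(np.arctan2(P[:,1]-g[1],P[:,0]-g[0]))
    print("hub",g.round(1),"r",np.hypot(*(P-g).T).round(1),"ang",a.round(1))
    # notch: pegs at n+36+72k -> n = a-36 mod 72
    b=np.angle(np.exp(1j*np.radians((a-36)*5)).mean(),deg=True)/5
    print("notch angle mod72",round(b,2),[round(b+72*k,1) for k in range(-2,3)])
    return g
if __name__=="__main__":
    f="pics/w20.npz"
    g=wheel(f,[(281.4,118.9),(381.8,122.6),(402.6,216.4),(325.1,263.5),(251.8,210.5)])
    im,d,K,R,t=ld(f);P=lambda u,v,z:ray(K,R,t,u,v,z)[:2]
    ang=lambda p:np.degrees(np.arctan2(p[1]-g[1],p[0]-g[0])).round(2)
    print("cap",P(327.6,181.4,43),"orange",ang(P(243.5,112.7,15)),"green",ang(P(423.5,137.6,15)),"redline",ang(P(362.7,171.2,37)))
    # base outline ellipse
    m=cv2.inRange(im,(0,0,0),(75,75,75)); 
    # crop points read: left (22,300) right (570,300) top(300,25) bottom (295,573)
    Q=np.array([P(205+u/2.4-.3,40+v/2.4-.3,15) for u,v in [(22,300),(570,300),(300,26),(297,573)]])
    gg=least_squares(lambda p:np.hypot(Q[:,0]-p[0],Q[:,1]-p[1])-p[2],[540,-240,100]).x;print("base fit",gg.round(1))
    for n,uv in [("white end",(310,573)),]:
        print(n,ang(P(205+uv[0]/2.4-.3,40+uv[1]/2.4-.3,15)))
    print("notch mouth",ang(P(205+468/2.4-.3,40+290/2.4-.3,37)))
    im,d,K,R,t=ld("pics/top0.npz")
    print("top:",[ (n,ang(ray(K,R,t,u,v,15))) for n,u,v in [("o",423.2,225.8),("g",490,243.8),("w",450,293.5)]])
E
python3 wheel.py
```

```text
hub [ 539.2 -239.7] r [59.8 59.9 59.8 59.9 59.9] ang [  26.8  -44.7 -117.5  170.8   99. ]
notch angle mod72 -9.11 [np.float64(-153.1), np.float64(-81.1), np.float64(-9.1), np.float64(62.9), np.float64(134.9)]
cap [ 540.00351485 -239.47131844] orange 46.13 green -75.04 redline -81.19
base fit [ 539.3 -240.2   98.6]
white end 176.98
notch mouth -80.87
top: [('o', np.float64(46.09)), ('g', np.float64(-75.71)), ('w', np.float64(177.83))]
```

```bash
python3 plan.py 512 -293.2 100 -27.1 7
```

```text
t 23.93 pos [ 519.3 -232.3  198.8] rpy deg [ 1.7998e+02  1.0000e-02 -9.6890e+01] F [-0.1  0.8 -0.5] w 60.0 q [-0.08  0.66  0.73  1.8  -0.55  0.9  -0.79]
n 7 dist 116.3
([8.8, -0.0, 14.1], -9.97)
([8.6, 1.5, 14.1], -9.97)
([8.2, 3.0, 14.1], -9.97)
([7.6, 4.4, 14.1], -9.97)
([6.7, 5.6, 14.1], -9.97)
([5.7, 6.7, 14.1], -9.97)
([4.4, 7.6, 14.1], -9.97)
```

>>> play_rows --targets '[{"slide": [8.8, 0, 14], "turn": [0, 0, -10], "hand": 45}, {"slide": [8.6, 1.5, 14], "turn": [0, 0, -10], "hand": 40}, {"slide": [8.2, 3, 14], "turn": [0, 0, -10], "hand": 40}, {"slide": [7.6, 4.4, 14], "turn": [0, 0, -10], "hand": 40}, {"slide": [6.7, 5.6, 14], "turn": [0, 0, -10], "hand": 40}]'

```text
clock: 24.55
eef_pos: [513.9, -276.4, 128.6]
tool_rot: [-3.142, -0.0, -0.813]
force: [-0.6, 0.1, 0.1]
width: 40.1
```

>>> play_rows --targets '[{"slide": [5.7, 6.7, 14], "turn": [0, 0, -10], "hand": 40}, {"slide": [4.4, 7.6, 14], "turn": [0, 0, -10], "hand": 40}, {"slide": [0, 0, 0], "turn": [0, 0, 0], "hand": 40}, {"slide": [0, 0, 0], "turn": [0, 0, 0], "hand": 40}]'

```text
clock: 25.05
eef_pos: [511.9, -293.9, 101.4]
tool_rot: [3.142, -0.0, -0.473]
force: [0.3, -0.5, 0.1]
width: 40.0
```

```bash
python3 snap.py wrist:w21; python3 plan.py 512 -293.2 44 -27.1
```

```text
wrist t 25.05 pos [ 511.9 -293.9  101.4] yaw [ 1.800e+02 -2.000e-02 -2.712e+01] F [ 0.3 -0.5  0.1] w 40.0
t 25.1 pos [ 512.  -293.9  101.6] rpy deg [ 1.7999e+02 -4.0000e-02 -2.7080e+01] F [-1.5 -0.1  0.5] w 39.7 q [ 0.29  0.73  0.29  1.81 -0.32  0.65  0.3 ]
n 1 dist 57.6
([-0.4, -0.6, 57.6], 0.02)
```

View pics/w21.png

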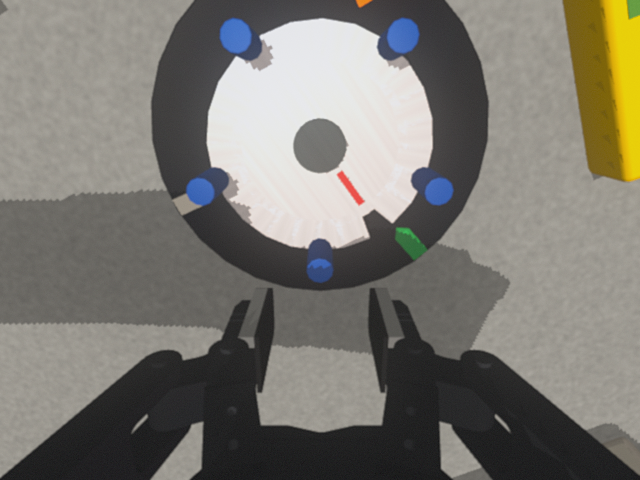

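>>> play_rows --targets '[{"slide": [0, 0, 20], "turn": [0, 0, 0], "hand": 40}, {"slide": [0, 0, 20], "turn": [0, 0, 0], "hand": 36}, {"slide": [0, 0, 17], "turn": [0, 0, 0], "hand": 30}, {"slide": [0, 0, 0], "turn": [0, 0, 0], "hand": 20}, {"slide": [0, 0, 0], "turn": [0, 0, 0], "hand": 17}]'

```text
clock: 25.72
eef_pos: [511.9, -294.7, 44.6]
tool_rot: [3.141, -0.001, -0.472]
force: [0.3, -0.6, -0.4]
width: 16.9
```

```bash
python3 snap.py wrist:w22; python3 plan.py 512 -293.2 44 -27.1
```

```text
wrist t 25.73 pos [ 511.9 -294.7   44.6] yaw [ 1.7997e+02 -5.0000e-02 -2.7020e+01] F [ 0.3 -0.6 -0.4] w 16.9
t 25.77 pos [ 512.  -294.8   44.8] rpy deg [ 1.7997e+02 -8.0000e-02 -2.7010e+01] F [-0.3  0.8  0.5] w 17.1 q [ 0.32  0.82  0.25  1.83 -0.36  0.54  0.33]
n 1 dist 1.8
([-0.7, -1.5, 0.8], 0.09)
```

View pics/w22.png

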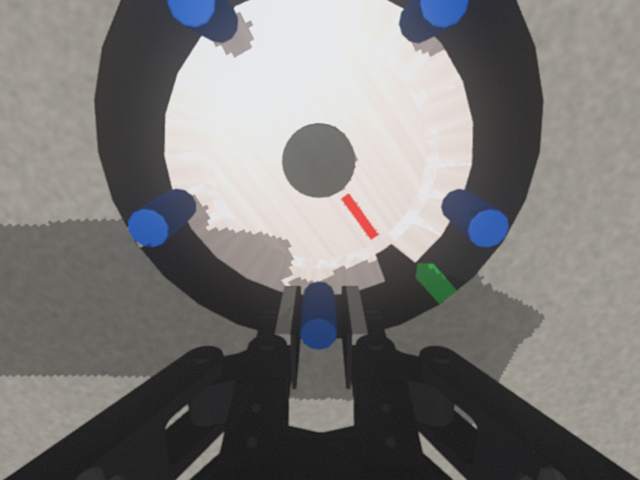

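>>> play_rows --targets '[{"slide": [-10.4, -1.2, 0], "turn": [0, 0, 10], "hand": 17}, {"slide": [-10.4, -0.9, 0], "turn": [0, 0, 10], "hand": 17}, {"slide": [-10.4, -0.9, 0], "turn": [0, 0, 10], "hand": 17}, {"slide": [-10.4, -0.9, 0], "turn": [0, 0, 10], "hand": 17}, {"slide": [-10.4, -0.9, 0], "turn": [0, 0, 10], "hand": 17}]'

```text
clock: 26.4
eef_pos: [480.8, -255.3, 45.1]
tool_rot: [-3.14, -0.002, -1.351]
force: [0.6, -1.3, 0.0]
width: 16.9
```

```bash
cat > arc.py <<'E'
from cell import *; import numpy as np
s=read_state();p=s["eef_pos"]-np.array([539.3,-239.8,0])
print("t",round(s["clock"],2),"r",np.hypot(p[0],p[1]).round(1),"phi",np.degrees(np.arctan2(p[1],p[0])).round(2),"yaw",np.degrees(s["tool_rot"]).round(2),"z",p[2].round(1),"F",s["force"].round(1),"q",s["qpos"].round(2))
E
python3 arc.py
```

```text
t 26.4 r 60.5 phi -165.18 yaw [-1.7992e+02 -1.4000e-01 -7.7380e+01] z 45.1 F [ 0.6 -1.3  0. ] q [ 0.15  0.81  0.45  1.96 -0.68  0.52 -0.26]
```

>>> play_rows --targets '[{"slide": [-10.6, -0.9, 0], "turn": [0, 0, 10.2], "hand": 17}, {"slide": [-10.6, -0.9, 0], "turn": [0, 0, 10.2], "hand": 17}, {"slide": [-10.6, -0.9, 0], "turn": [0, 0, 10.2], "hand": 17}, {"slide": [-10.6, -0.9, 0], "turn": [0, 0, 10.2], "hand": 17}, {"slide": [-10.6, -0.9, 0], "turn": [0, 0, 10.2], "hand": 17}]'

```text
clock: 27.02
eef_pos: [491.7, -204.1, 44.9]
tool_rot: [-3.14, 0.0, -2.24]
force: [-0.7, -0.7, -0.5]
width: 17.0
```

>>> play_rows --targets '[{"slide": [0, 0, 0], "turn": [0, 0, 0], "hand": 17}, {"slide": [0, 0, 0], "turn": [0, 0, 0], "hand": 17}]'

```text
clock: 27.28
eef_pos: [491.6, -204.3, 44.4]
tool_rot: [-3.141, 0.0, -2.231]
force: [0.5, -0.3, 0.5]
width: 16.9
```

```bash
python3 arc.py; python3 snap.py wrist:w23; python3 -c "
from h import *
im,d,K,R,t=ld('pics/w23.npz');crop(im,100,0,560,345,1.7,'pics/c17.png')"
```

```text
t 27.27 r 59.5 phi 143.33 yaw [-1.7995e+02  1.0000e-02 -1.2784e+02] z 44.4 F [ 0.5 -0.3  0.5] q [-0.08  0.87  0.68  2.   -0.96  0.63 -0.98]
wrist t 27.27 pos [ 491.6 -204.3   44.4] yaw [-1.7995e+02  1.0000e-02 -1.2784e+02] F [ 0.5 -0.3  0.5] w 16.9
```

View pics/c17.png

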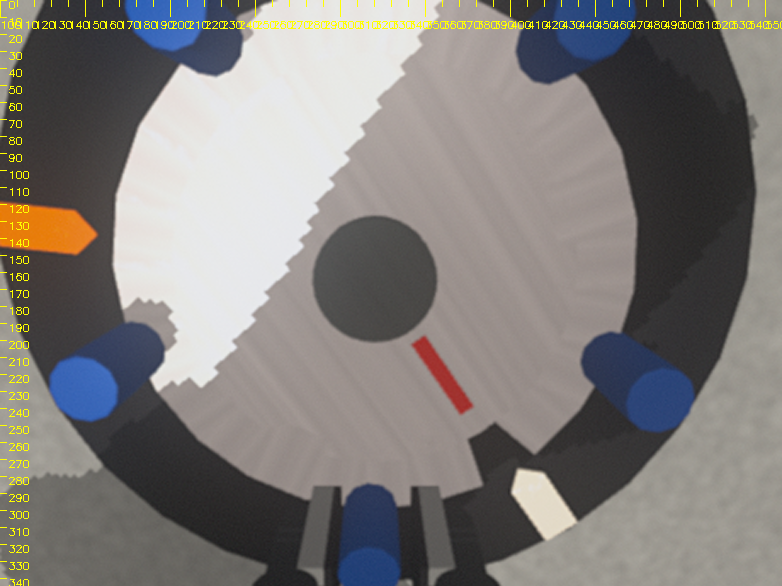

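```bash
cat > ang.py <<'E'
from h import *
H=np.array([539.3,-239.8])
def angs(f,pts,s,o):
    im,d,K,R,t=ld(f)
    for n,u,v,z in pts:
        p=ray(K,R,t,u/s+o[0]-.3,v/s+o[1]-.3,z)[:2]-H
        print(n,"ang",np.degrees(np.arctan2(p[1],p[0])).round(2),"r",np.hypot(*p).round(1))
E
python3 - <<'E'
from ang import *
angs("pics/w23.npz",[("whitectr",544,503,15),("whitetip",528,472,15),("whiteend",561,531,15),("mouth",509,470,37),("red1",420,341,37),("red2",467,410,37),("cap",375,278,43),("pegL",84,389,67),("pegR",661,399,67),("orangetip",97,234,15),("orange ctr",40,228,15)],1.7,(100,0))
E
```

```text
whitectr ang 177.6 r 87.3
whitetip ang 178.66 r 75.8
whiteend ang 177.2 r 98.6
mouth ang 176.94 r 60.4
red1 ang 177.12 r 18.9
red2 ang 176.8 r 40.3
cap ang -48.76 r 0.5
pegL ang 69.25 r 59.7
pegR ang -146.9 r 59.9
orangetip ang 46.27 r 72.8
orange ctr ang 46.26 r 87.5
```

>>> play_rows --targets '[{"slide": [0, 0, 0], "turn": [0, 0, 0], "hand": 30}, {"slide": [0, 0, 0], "turn": [0, 0, 0], "hand": 36}, {"slide": [0, 0, -25], "turn": [0, 0, 0], "hand": 36}, {"slide": [0, 0, -50], "turn": [0, 0, 0], "hand": 45}, {"slide": [0, 0, -50], "turn": [0, 0, 0], "hand": 60}]'

```text
clock: 27.95
eef_pos: [490.8, -204.2, 170.1]
tool_rot: [3.141, -0.001, -2.234]
force: [1.3, -0.0, 1.0]
width: 59.8
```

```bash
python3 plan.py 610 -68 190 -83
```

```text
t 27.95 pos [ 490.8 -204.2  170.1] rpy deg [ 1.7995e+02 -6.0000e-02 -1.2803e+02] F [ 1.3 -0.   1. ] w 59.8 q [-0.21  0.71  0.89  1.93 -0.73  0.87 -1.16]
n 5 dist 182.1
([-36.2, -2.0, -4.0], -9.01)
([-35.4, -7.6, -4.0], -9.01)
([-33.8, -13.1, -4.0], -9.01)
([-31.3, -18.2, -4.0], -9.01)
([-28.1, -22.9, -4.0], -9.01)
```

>>> play_rows --targets '[{"slide": [-36, -2, 0], "turn": [0, 0, -9], "hand": 60}, {"slide": [-35, -8, 0], "turn": [0, 0, -9], "hand": 60}, {"slide": [-34, -13, 0], "turn": [0, 0, -9], "hand": 60}, {"slide": [-31, -18, 0], "turn": [0, 0, -9], "hand": 60}, {"slide": [-28, -23, 0], "turn": [0, 0, -9], "hand": 60}]'

```text
clock: 28.58
eef_pos: [610.9, -67.8, 168.9]
tool_rot: [3.141, -0.0, -1.444]
force: [0.2, 0.3, 0.8]
width: 59.9
```

>>> play_rows --targets '[{"slide": [0, 0, 0], "turn": [0, 0, 0], "hand": 50}, {"slide": [0, 0, 0], "turn": [0, 0, 0], "hand": 50}]'

```text
clock: 28.82
eef_pos: [609.7, -69.5, 168.9]
tool_rot: [3.14, -0.001, -1.45]
force: [0.2, 0.2, 0.6]
width: 50.4
```

```bash
python3 snap.py wrist:w24; python3 -c "
from h import *
im,d,K,R,t=ld('pics/w24.npz');crop(im,230,120,410,280,4,'pics/c18.png')"
```

```text
wrist t 28.82 pos [609.7 -69.5 168.9] yaw [ 1.7994e+02 -5.0000e-02 -8.3100e+01] F [0.2 0.2 0.6] w 50.4
```

View pics/w24.png

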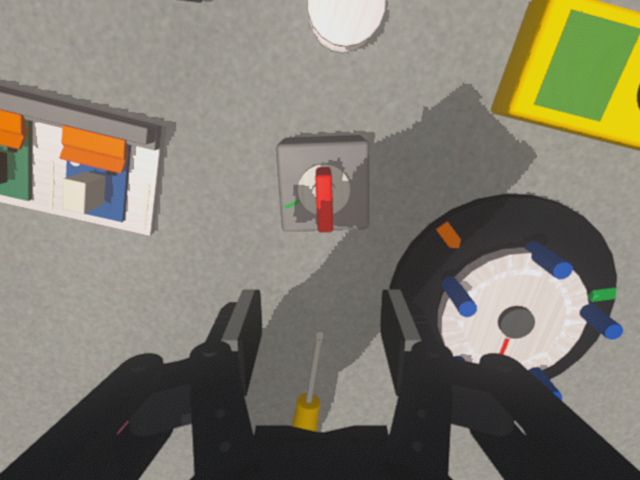

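View pics/c18.png

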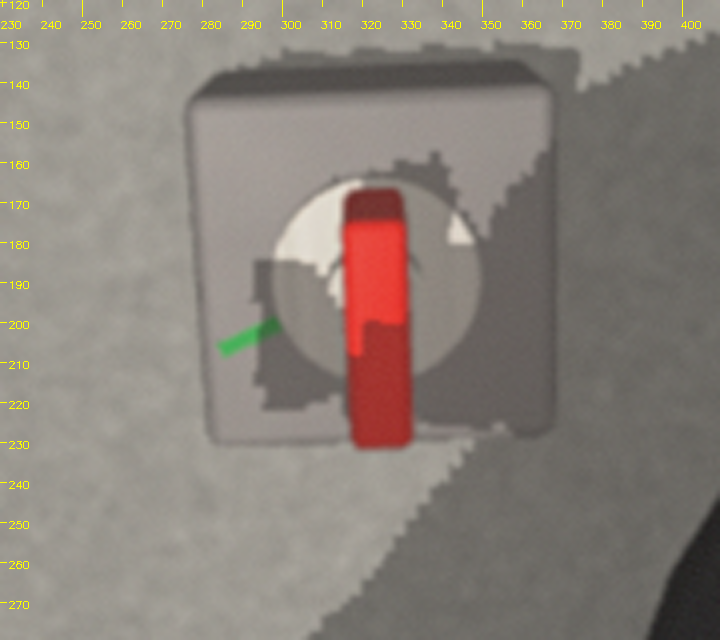

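```bash
python3 - <<'E'
from h import *
im,d,K,R,t=ld("pics/w24.npz")
P=lambda u,v,z:ray(K,R,t,u/4+230-.35,v/4+120-.35,z)[:2]
a=P(375.5,221,93);b=P(382,445,93);print(a,b,(a+b)/2,np.linalg.norm(a-b),np.degrees(np.arctan2(*(a-b)[::-1])), "wid",np.linalg.norm(P(345,221,93)-P(406,221,93)))
q=[P(*p,50) for p in [(190,98),(552,88),(545,436),(214,443)]]
print("box ctr",np.mean(q,0),np.linalg.norm(q[0]-q[1]),np.linalg.norm(q[1]-q[2]),np.degrees(np.arctan2(*(q[1]-q[2])[::-1])))
E
python3 plan.py 630 -67.5 66 -83
```

```text
[651.49810694 -65.40782015] [617.48228957 -70.60930333] [634.49019826 -68.00856174] 34.41120833684364 8.69396241002193 wid 8.846487191923773
box ctr [634.32726742 -67.82678197] 61.18997646234841 62.08878453398761 8.016033994033275
t 28.88 pos [609.5 -69.9 169. ] rpy deg [ 1.7994e+02 -6.0000e-02 -8.3150e+01] F [-0.  -0.4 -0.1] w 49.9 q [-0.33  0.75  0.69  1.7  -0.58  0.91 -0.86]
n 2 dist 105.0
([0.0, -10.3, 51.5], -0.08)
([0.0, -10.3, 51.5], -0.08)
```

>>> play_rows --targets '[{"slide": [1, -25, 20], "turn": [0, 0, -1.4], "hand": 40}, {"slide": [0, 0, 25], "turn": [0, 0, 0], "hand": 36}, {"slide": [0, 0, 30], "turn": [0, 0, 0], "hand": 36}, {"slide": [0, 0, 28], "turn": [0, 0, 0], "hand": 36}, {"slide": [0, 0, 0], "turn": [0, 0, 0], "hand": 36}]'

```text
clock: 29.5
eef_pos: [633.0, -67.4, 64.1]
tool_rot: [3.137, 0.0, -1.427]
force: [-0.2, -0.0, -0.2]
width: 35.8
```

```bash
python3 snap.py wrist:w25; python3 plan.py 634.3 -67.9 66 -81.7
```

```text
wrist t 29.5 pos [633.  -67.4  64.1] yaw [ 1.7971e+02  2.0000e-02 -8.1750e+01] F [-0.2 -0.  -0.2] w 35.8
t 29.55 pos [634.4 -67.7  65.7] rpy deg [ 1.7988e+02 -4.0000e-02 -8.1720e+01] F [ 0.4 -0.2  0.8] w 35.9 q [-0.27  0.9   0.59  1.69 -0.67  0.77 -0.79]
n 1 dist 0.3
([0.2, 0.1, -0.3], -0.02)
```

View pics/w25.png

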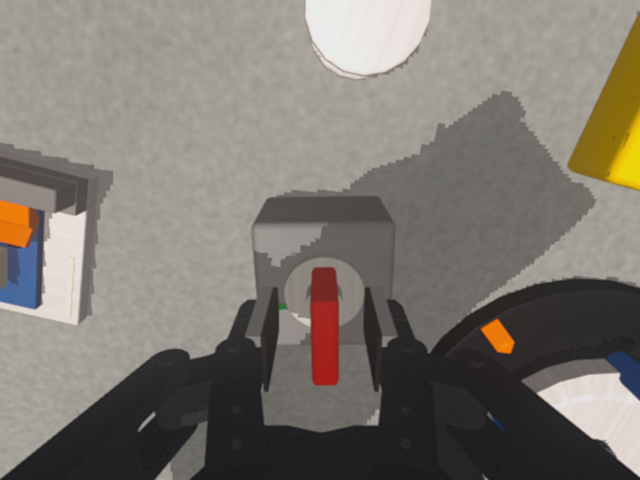

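>>> play_rows --targets '[{"slide": [0, 0, 0], "turn": [0, 0, 0], "hand": 15}, {"slide": [0, 0, 0], "turn": [0, 0, 0], "hand": 4}, {"slide": [0, 0, 0], "turn": [0, 0, 0], "hand": 4}, {"slide": [0, 0, 0], "turn": [0, 0, 0], "hand": 4}]'

```text
clock: 30.05
eef_pos: [636.3, -68.1, 67.7]
tool_rot: [-3.139, -0.003, -1.425]
force: [-1.2, -2.9, 6.0]
width: 9.2
```

>>> play_rows --targets '[{"slide": [0, 0, 0], "turn": [0, 0, 10.5], "hand": 4}, {"slide": [0, 0, 0], "turn": [0, 0, 10.5], "hand": 4}, {"slide": [0, 0, 0], "turn": [0, 0, 10.5], "hand": 4}, {"slide": [0, 0, 0], "turn": [0, 0, 10.5], "hand": 4}, {"slide": [0, 0, 0], "turn": [0, 0, 10.5], "hand": 4}]'

```text
clock: 30.68
eef_pos: [635.6, -70.6, 67.7]
tool_rot: [-3.136, -0.003, -2.348]
force: [-2.0, -8.0, 4.6]
width: 8.7
```

>>> play_rows --targets '[{"slide": [0, 0, 0], "turn": [0, 0, 10.5], "hand": 4}, {"slide": [0, 0, 0], "turn": [0, 0, 0], "hand": 4}, {"slide": [0, 0, 0], "turn": [0, 0, 0], "hand": 4}, {"slide": [0, 0, 0], "turn": [0, 0, 0], "hand": 4}]'

```text
clock: 31.18
eef_pos: [635.2, -71.0, 67.7]
tool_rot: [-3.135, -0.003, -2.526]
force: [-2.9, -7.7, 5.9]
width: 8.9
```

```bash
python3 snap.py wrist:w26; python3 plan.py 634.3 -67.9 66 -81.7
```

```text
wrist t 31.18 pos [635.2 -71.   67.7] yaw [-1.7964e+02 -1.6000e-01 -1.4471e+02] F [-2.9 -7.7  5.9] w 8.9
t 31.23 pos [635.2 -70.9  67.7] rpy deg [-1.7965e+02 -1.6000e-01 -1.4471e+02] F [-2.5 -7.6  5.2] w 8.9 q [-0.4   1.    0.86  1.69 -0.93  0.91 -1.68]
n 7 dist 3.6
([-0.1, 0.4, 0.2], -9.0)
([-0.2, 0.4, 0.2], -9.0)
([-0.3, 0.4, 0.2], -9.0)
([-0.3, 0.3, 0.2], -9.0)
([-0.4, 0.3, 0.2], -9.0)
([-0.4, 0.2, 0.2], -9.0)
([-0.4, 0.1, 0.2], -9.0)
```

View pics/w26.png

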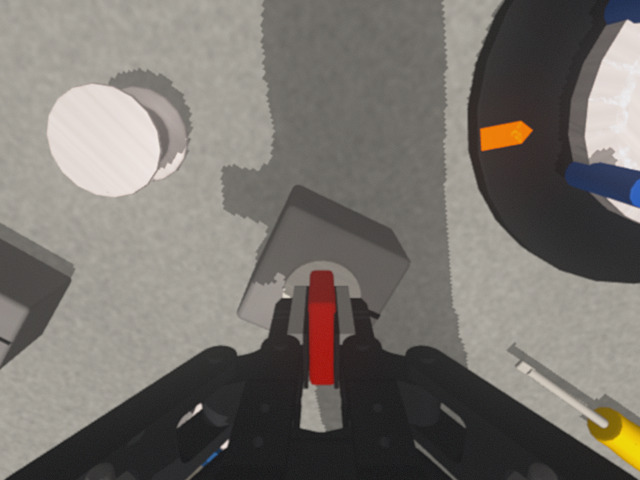

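>>> play_rows --targets '[{"slide": [0, 0, 0], "turn": [0, 0, 2], "hand": 4}, {"slide": [0, 0, 0], "turn": [0, 0, 0], "hand": 4}, {"slide": [0, 0, 0], "turn": [0, 0, -10.5], "hand": 4}, {"slide": [0, 0, 0], "turn": [0, 0, -10.5], "hand": 4}, {"slide": [0, 0, 0], "turn": [0, 0, -10.5], "hand": 4}]'

```text
clock: 31.85
eef_pos: [636.1, -69.8, 67.7]
tool_rot: [-3.137, -0.003, -2.004]
force: [-0.7, -5.7, 4.7]
width: 9.0
```

>>> play_rows --targets '[{"slide": [0, 0, 0], "turn": [0, 0, -10.5], "hand": 4}, {"slide": [0, 0, 0], "turn": [0, 0, -10.5], "hand": 4}, {"slide": [0, 0, 0], "turn": [0, 0, -10.5], "hand": 4}, {"slide": [0, 0, 0], "turn": [0, 0, -2], "hand": 4}, {"slide": [0, 0, 0], "turn": [0, 0, 0], "hand": 4}]'

```text
clock: 32.48
eef_pos: [636.4, -68.1, 67.7]
tool_rot: [-3.139, -0.002, -1.427]
force: [0.1, -3.0, 8.3]
width: 8.8
```

>>> play_rows --targets '[{"slide": [0, 0, 0], "turn": [0, 0, 0], "hand": 20}, {"slide": [0, 0, 0], "turn": [0, 0, 0], "hand": 36}, {"slide": [0, 0, 0], "turn": [0, 0, 0], "hand": 36}, {"slide": [0, 0, -30], "turn": [0, 0, 0], "hand": 40}, {"slide": [0, 20, -50], "turn": [0, 0, 0], "hand": 50}]'

```text
clock: 33.1
eef_pos: [615.2, -68.2, 145.0]
tool_rot: [3.139, 0.001, -1.423]
force: [-0.2, 0.2, -0.1]
width: 50.2
```

>>> play_rows --targets '[{"slide": [0, 0, -20], "turn": [0, 0, 0], "hand": 50}, {"slide": [0, 0, 0], "turn": [0, 0, 0], "hand": 50}, {"slide": [0, 0, 0], "turn": [0, 0, 0], "hand": 50}]'

```text
clock: 33.48
eef_pos: [615.2, -68.4, 164.5]
tool_rot: [3.14, 0.001, -1.423]
force: [-0.3, -0.5, -0.3]
width: 50.0
```

```bash
python3 snap.py wrist:w27 top:t27; python3 -c "
from h import *
im,d,K,R,t=ld('pics/w27.npz');crop(im,370,170,640,420,2.4,'pics/c19.png')"
```

```text
wrist t 33.48 pos [615.2 -68.4 164.5] yaw [ 1.7989e+02  5.0000e-02 -8.1560e+01] F [-0.3 -0.5 -0.3] w 50.0
top t 33.52 pos [615.  -68.5 164.2] yaw [ 1.7985e+02  4.0000e-02 -8.1570e+01] F [-0.4  0.7 -0. ] w 49.9
```

View pics/w27.png

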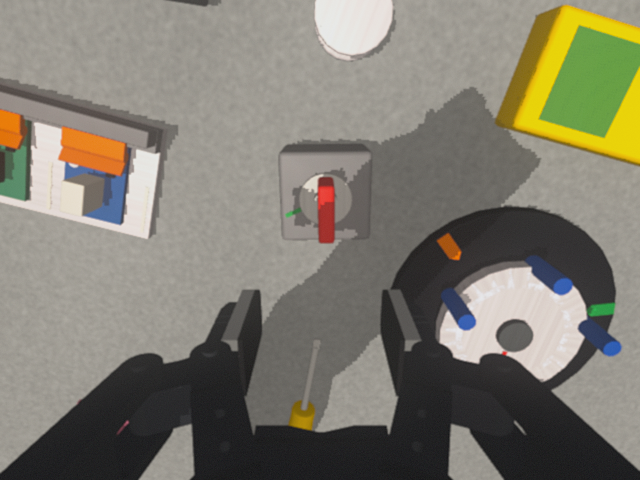

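View pics/t27.png

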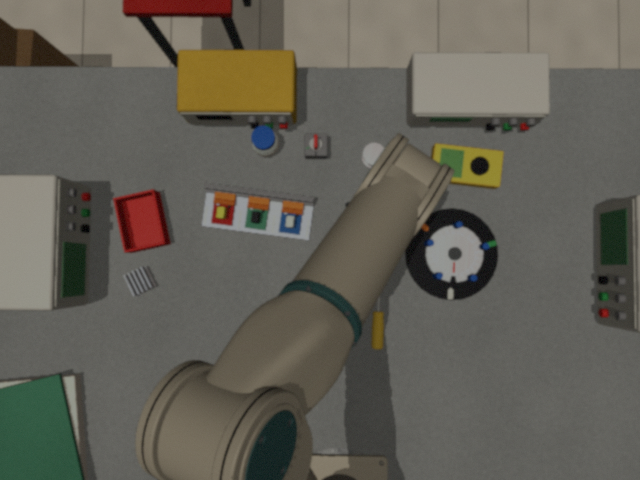

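```bash
python3 plan.py 560.7 -183.7 105 -20.9
```

```text
t 33.58 pos [615.  -68.7 164.2] rpy deg [ 1.7984e+02  3.0000e-02 -8.1580e+01] F [0.3 0.2 1.2] w 50.0 q [-0.33  0.76  0.69  1.69 -0.58  0.91 -0.83]
n 6 dist 140.3
([17.6, 11.8, 9.9], -10.11)
([15.3, 14.7, 9.9], -10.11)
([12.5, 17.1, 9.9], -10.11)
([9.3, 19.0, 9.9], -10.11)
([5.8, 20.4, 9.9], -10.11)
([2.1, 21.1, 9.9], -10.11)
```

>>> play_rows --targets '[{"slide": [17.6, 11.8, 0], "turn": [0, 0, -10.1], "hand": 45}, {"slide": [15.3, 14.7, 0], "turn": [0, 0, -10.1], "hand": 40}, {"slide": [12.5, 17, 10], "turn": [0, 0, -10.1], "hand": 40}, {"slide": [9.3, 19, 20], "turn": [0, 0, -10.1], "hand": 40}, {"slide": [5.8, 20.4, 30], "turn": [0, 0, -10.1], "hand": 40}]'

```text
clock: 34.2
eef_pos: [570.3, -165.6, 104.9]
tool_rot: [3.141, -0.0, -0.537]
force: [-0.5, 0.1, -0.5]
width: 40.2
```

>>> play_rows --targets '[{"slide": [2.1, 21, 0], "turn": [0, 0, -10.1], "hand": 40}, {"slide": [0, 0, 0], "turn": [0, 0, 0], "hand": 40}, {"slide": [0, 0, 0], "turn": [0, 0, 0], "hand": 40}]'

```text
clock: 34.58
eef_pos: [561.8, -183.1, 105.7]
tool_rot: [-3.141, 0.0, -0.369]
force: [0.1, 0.9, -0.1]
width: 40.2
```

```bash
python3 snap.py wrist:w28; python3 plan.py 560.7 -183.7 44 -20.9;python3 arc.py
```

```text
wrist t 34.58 pos [ 561.8 -183.1  105.7] yaw [-1.7996e+02  2.0000e-02 -2.1130e+01] F [ 0.1  0.9 -0.1] w 40.2
t 34.62 pos [ 562.  -182.8  105.8] rpy deg [-179.97    0.    -21.05] F [-0.4 -0.2  0.1] w 39.9 q [ 0.06  0.73  0.33  1.8  -0.36  0.67  0.23]
n 2 dist 61.8
([-0.5, 0.7, 30.9], -0.08)
([-0.5, 0.7, 30.9], -0.08)
t 34.62 r 61.4 phi 68.25 yaw [-179.97    0.    -21.05] z 105.8 F [-0.4 -0.2  0.1] q [ 0.06  0.73  0.33  1.8  -0.36  0.67  0.23]
```

View pics/w28.png

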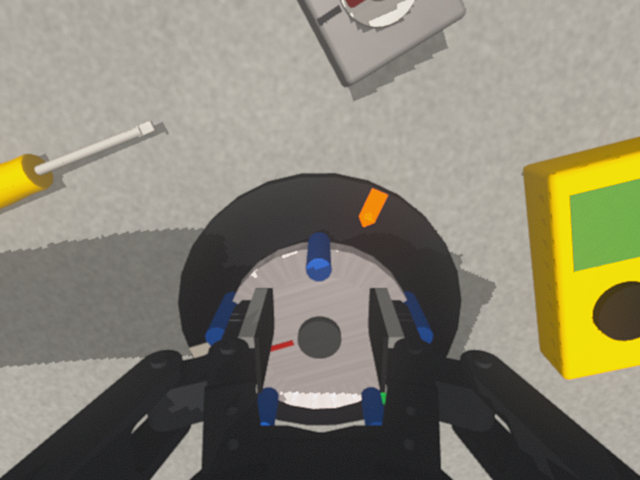

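>>> play_rows --targets '[{"slide": [-0.9, 1, 20], "turn": [0, 0, 0], "hand": 38}, {"slide": [0, 0, 20], "turn": [0, 0, 0], "hand": 34}, {"slide": [0, 0, 21], "turn": [0, 0, 0], "hand": 28}, {"slide": [0, 0, 0], "turn": [0, 0, 0], "hand": 20}, {"slide": [0, 0, 0], "turn": [0, 0, 0], "hand": 17}]'

```text
clock: 35.25
eef_pos: [560.9, -184.3, 45.6]
tool_rot: [3.141, -0.001, -0.366]
force: [-0.1, -0.2, 0.2]
width: 16.9
```

```bash
python3 snap.py wrist:w29; python3 arc.py
```

```text
wrist t 35.25 pos [ 560.9 -184.3   45.6] yaw [ 1.7998e+02 -6.0000e-02 -2.0980e+01] F [-0.1 -0.2  0.2] w 16.9
t 35.3 r 59.4 phi 68.56 yaw [ 1.7999e+02 -9.0000e-02 -2.0980e+01] z 45.9 F [-0.7 -0.8 -0.1] q [ 0.1   0.82  0.28  1.83 -0.39  0.55  0.27]
```

View pics/w29.png

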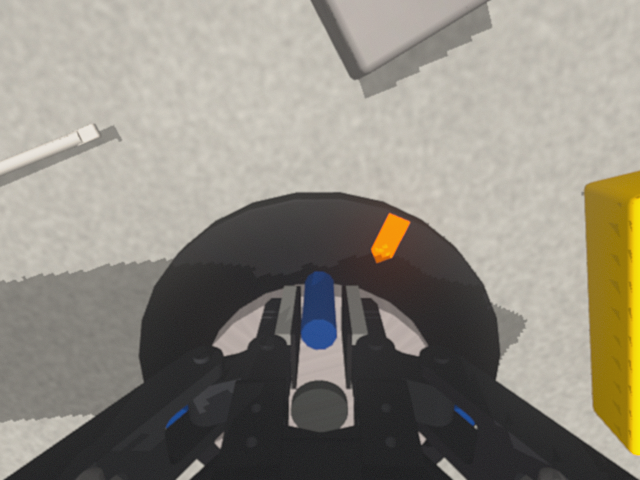

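>>> play_rows --targets '[{"slide": [10.6, 0.9, 1], "turn": [0, 0, 10.2], "hand": 17}, {"slide": [10.6, 0.9, 0], "turn": [0, 0, 10.2], "hand": 17}, {"slide": [10.6, 0.9, 0], "turn": [0, 0, 10.2], "hand": 17}, {"slide": [10.6, 0.9, 0], "turn": [0, 0, 10.2], "hand": 17}, {"slide": [10.6, 0.9, 0], "turn": [0, 0, 10.2], "hand": 17}]'

```text
clock: 35.92
eef_pos: [596.6, -221.3, 45.0]
tool_rot: [-3.14, 0.0, -1.262]
force: [-1.2, 0.2, 0.1]
width: 17.0
```

>>> play_rows --targets '[{"slide": [10.6, 0.9, 0], "turn": [0, 0, 10.2], "hand": 17}, {"slide": [10.6, 0.9, 0], "turn": [0, 0, 10.2], "hand": 17}, {"slide": [10.6, 0.9, 0], "turn": [0, 0, 10.2], "hand": 17}, {"slide": [10.6, 0.9, 0], "turn": [0, 0, 10.2], "hand": 17}, {"slide": [0, 0, 0], "turn": [0, 0, 0], "hand": 17}]'

```text
clock: 36.55
eef_pos: [594.5, -264.3, 44.8]
tool_rot: [-3.14, -0.001, -1.968]
force: [-1.3, -0.2, -0.1]
width: 16.9
```

```bash
python3 arc.py
```

```text
t 36.55 r 60.4 phi -23.97 yaw [-1.7992e+02 -6.0000e-02 -1.1274e+02] z 44.8 F [-1.3 -0.2 -0.1] q [-0.01  0.98  0.71  1.66 -0.83  0.82 -0.9 ]
```

>>> play_rows --targets '[{"slide": [10.4, 0.9, 0], "turn": [0, 0, 10], "hand": 17}, {"slide": [10.4, 0.9, 0], "turn": [0, 0, 10], "hand": 17}, {"slide": [10.4, 0.9, 0], "turn": [0, 0, 10], "hand": 17}, {"slide": [6, 0.3, 0], "turn": [0, 0, 6], "hand": 17}, {"slide": [0, 0, 0], "turn": [0, 0, 0], "hand": 17}]'

```text
clock: 37.17
eef_pos: [570.5, -291.3, 44.4]
tool_rot: [-3.141, 0.0, -2.593]
force: [-0.0, 1.0, 0.6]
width: 16.6
```

>>> play_rows --targets '[{"slide": [0, 0, 0], "turn": [0, 0, 0], "hand": 17}]'

```text
clock: 37.3
eef_pos: [570.7, -290.9, 44.2]
tool_rot: [3.141, 0.001, -2.593]
force: [0.7, -0.2, -0.1]
width: 17.0
```

```bash
python3 arc.py; python3 snap.py wrist:w30 top:t30;python3 -c "
from h import *
im,d,K,R,t=ld('pics/t30.npz');crop(im,390,190,520,310,5,'pics/c20.png')"
```

```text
t 37.3 r 60.0 phi -58.44 yaw [ 1.7999e+02  3.0000e-02 -1.4859e+02] z 44.2 F [ 0.7 -0.2 -0.1] q [-0.03  1.03  0.84  1.69 -0.97  0.89 -1.36]
wrist t 37.3 pos [ 570.7 -290.9   44.2] yaw [ 1.7999e+02  3.0000e-02 -1.4859e+02] F [ 0.7 -0.2 -0.1] w 17.0
top t 37.35 pos [ 570.7 -290.9   44.2] yaw [ 1.7999e+02  3.0000e-02 -1.4862e+02] F [ 0.6 -0.2 -0.2] w 17.3
```

View pics/w30.png

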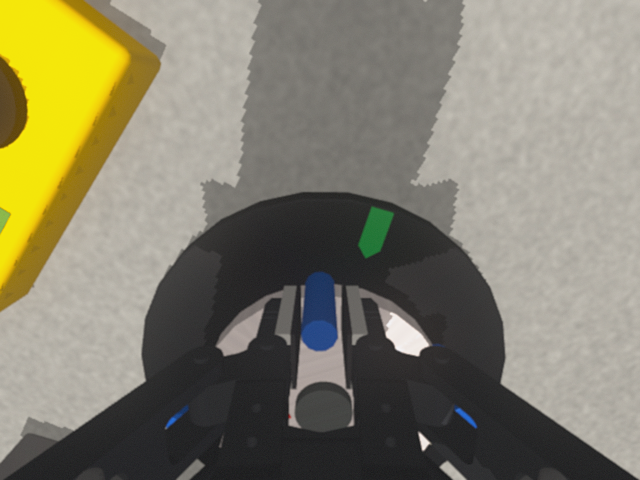

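View pics/c20.png

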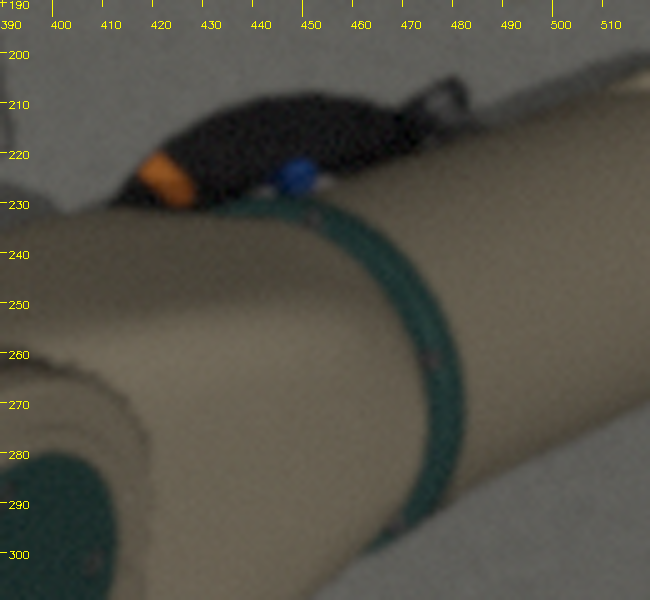

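```bash
python3 - <<'E'
from ang import *
for u in (318,319.5):
  angs("pics/w30.npz",[("peg",u+.3,336.3,67)],1,(0,0))
angs("pics/w30.npz",[("greenctr",376,231,15),("greentip",368,256,15)],1,(0,0))
angs("pics/w29.npz",[("peg before",318.5,333.5,67),("orange",392,235,15)],1,(0,0))
E
```

```text
peg ang -56.67 r 59.9
peg ang -57.19 r 59.9
greenctr ang -75.51 r 86.7
greentip ang -75.98 r 73.4
peg before ang 69.47 r 61.0
orange ang 45.73 r 88.4
```

>>> play_rows --targets '[{"slide": [5, 0.2, 0], "turn": [0, 0, 4.8], "hand": 17}, {"slide": [0, 0, 0], "turn": [0, 0, 0], "hand": 17}, {"slide": [0, 0, 0], "turn": [0, 0, 0], "hand": 17}]'

```text
clock: 37.78
eef_pos: [566.0, -293.8, 44.0]
tool_rot: [-3.142, -0.0, -2.679]
force: [-0.1, 0.3, -0.4]
width: 16.8
```

```bash
python3 arc.py; python3 snap.py wrist:w31;python3 -c "
from h import *
im,d,K,R,t=ld('pics/w31.npz');crop(im,260,250,380,360,6,'pics/c21.png')"
```

```text
t 37.77 r 60.3 phi -63.75 yaw [-1.8000e+02 -1.0000e-02 -1.5348e+02] z 44.0 F [-0.1  0.3 -0.4] q [-0.03  1.04  0.86  1.7  -0.98  0.9  -1.42]
wrist t 37.77 pos [ 566.  -293.8   44. ] yaw [-1.8000e+02 -1.0000e-02 -1.5348e+02] F [-0.1  0.3 -0.4] w 16.8
```

View pics/c21.png

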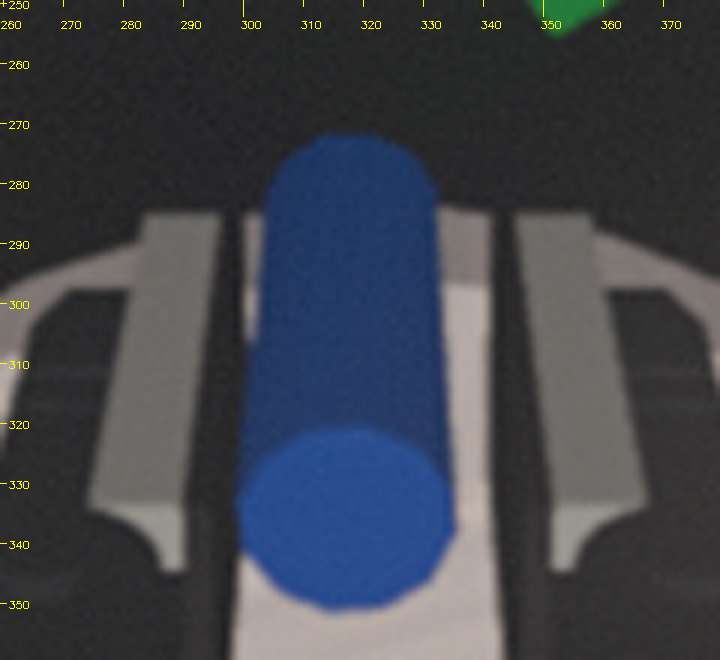

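```bash
python3 - <<'E'
from ang import *
angs("pics/w31.npz",[("peg",347,520,67)],6,(260,250))
E
```

```text
peg ang -61.86 r 60.1
```

>>> play_rows --targets '[{"slide": [0, 0, 0], "turn": [0, 0, 0], "hand": 28}, {"slide": [0, 0, 0], "turn": [0, 0, 0], "hand": 34}, {"slide": [0, 0, -25], "turn": [0, 0, 0], "hand": 36}, {"slide": [0, 0, -50], "turn": [0, 0, 0], "hand": 45}, {"slide": [0, 0, -50], "turn": [0, 0, 0], "hand": 60}]'

```text
clock: 38.45
eef_pos: [565.6, -294.5, 172.0]
tool_rot: [-3.14, -0.0, -2.682]
force: [0.9, -0.1, -0.6]
width: 59.5
```

>>> play_rows --targets '[{"slide": [0, 40, 0], "turn": [0, 0, -10], "hand": 60}, {"slide": [0, 40, 0], "turn": [0, 0, -10], "hand": 60}, {"slide": [0, 0, 0], "turn": [0, 0, 0], "hand": 60}, {"slide": [0, 0, 0], "turn": [0, 0, 0], "hand": 60}]'

```text
clock: 38.95
eef_pos: [525.2, -226.9, 170.5]
tool_rot: [-3.139, 0.0, -2.333]
force: [-1.0, -0.1, -0.7]
width: 60.0
```

```bash
python3 snap.py wrist:w32; python3 plan.py 615 -68 165 -81.7;python3 -c "
from h import *
im,d,K,R,t=ld('pics/w32.npz');crop(im,170,20,490,290,2.4,'pics/c22.png')"
```

```text
wrist t 38.95 pos [ 525.2 -226.9  170.5] yaw [-1.7983e+02  2.0000e-02 -1.3368e+02] F [-1.  -0.1 -0.7] w 60.0
t 39.0 pos [ 525.2 -227.3  170.1] rpy deg [-1.7984e+02 -2.0000e-02 -1.3368e+02] F [-0.2 -0.1 -0.2] w 60.0 q [-0.18  0.78  0.93  1.82 -0.77  0.95 -1.24]
n 5 dist 183.0
([-35.4, 9.0, 1.0], -10.4)
([-36.5, 2.5, 1.0], -10.4)
([-36.3, -4.2, 1.0], -10.4)
([-35.0, -10.7, 1.0], -10.4)
([-32.5, -16.8, 1.0], -10.4)
```

View pics/c22.png

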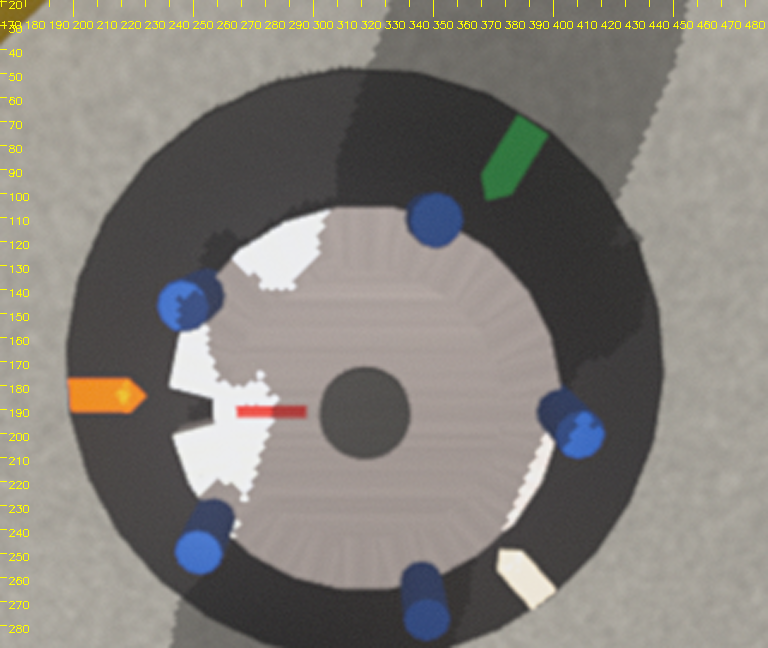

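```bash
python3 - <<'E'
from ang import *
angs("pics/w32.npz",[("red1",238,411,37),("red2",306,411,37),("orange ctr",106,395,15),("tip",146,395,15),("green ctr",514,158,15),("p1",435,220,67),("p2",183,305,67),("p3",199,552,67),("p4",427,619,67),("p5",578,435,67)],2.4,(170,20))
from wheel import wheel
wheel("pics/w32.npz",[(u/2.4+170-.3,v/2.4+20-.3) for u,v in [(435,220),(183,305),(199,552),(427,619),(578,435)]])
E
```

```text
red1 ang 46.84 r 39.2
red2 ang 47.41 r 18.1
orange ctr ang 46.32 r 86.0
tip ang 46.31 r 72.7
green ctr ang -75.48 r 86.9
p1 ang -61.33 r 59.8
p2 ang 10.17 r 59.9
p3 ang 82.6 r 59.7
p4 ang 154.5 r 59.8
p5 ang -133.91 r 59.4
hub [ 539.5 -239.7] r [59.8 59.8 59.6 59.9 59.6] ang [ -61.5   10.1   82.7  154.6 -134. ]
notch angle mod72 -25.59 [np.float64(-169.6), np.float64(-97.6), np.float64(-25.6), np.float64(46.4), np.float64(118.4)]
```

Notch measures 46.4° against the orange mark at 46.3°. Now the key.

>>> play_rows --targets '[{"slide": [-35, 9, 0], "turn": [0, 0, -10.4], "hand": 60}, {"slide": [-36.5, 2.5, 0], "turn": [0, 0, -10.4], "hand": 55}, {"slide": [-36.3, -4, 0], "turn": [0, 0, -10.4], "hand": 50}, {"slide": [-35, -11, 0], "turn": [0, 0, -10.4], "hand": 40}, {"slide": [-32.5, -17, 0], "turn": [0, 0, -10.4], "hand": 40}]'

```text
clock: 39.62
eef_pos: [615.4, -67.4, 169.2]
tool_rot: [-3.141, -0.002, -1.421]
force: [0.3, 0.3, 0.2]
width: 40.1
```

>>> play_rows --targets '[{"slide": [0, -19, 0], "turn": [0, 0, 0], "hand": 40}, {"slide": [0, 0, 0], "turn": [0, 0, 0], "hand": 40}, {"slide": [0, 0, 0], "turn": [0, 0, 0], "hand": 40}]'

```text
clock: 40.0
eef_pos: [632.0, -65.9, 168.8]
tool_rot: [3.14, -0.001, -1.427]
force: [0.1, 0.0, 0.0]
width: 39.9
```

```bash
python3 plan.py 634.5 -67.9 66 -81.7 1
```

```text
t 40.0 pos [632.  -65.9 168.8] rpy deg [ 1.7992e+02 -8.0000e-02 -8.1760e+01] F [0.1 0.  0. ] w 39.9 q [-0.34  0.78  0.71  1.63 -0.6   0.95 -0.84]
n 1 dist 102.9
([2.3, -2.2, 102.8], -0.06)
```

>>> play_rows --targets '[{"slide": [2.5, 0, 25], "turn": [0, 0, 0], "hand": 38}, {"slide": [0, 0, 25], "turn": [0, 0, 0], "hand": 36}, {"slide": [0, 0, 27], "turn": [0, 0, 0], "hand": 36}, {"slide": [0, 0, 26], "turn": [0, 0, 0], "hand": 36}, {"slide": [0, 0, 0], "turn": [0, 0, 0], "hand": 36}]'

```text
clock: 40.62
eef_pos: [630.8, -67.3, 64.3]
tool_rot: [3.137, 0.001, -1.426]
force: [0.5, 0.7, 0.3]
width: 36.0
```

>>> play_rows --targets '[{"slide": [0, 0, 0], "turn": [0, 0, 0], "hand": 25}]'

```text
clock: 40.75
eef_pos: [633.4, -67.7, 67.0]
tool_rot: [-3.141, -0.001, -1.426]
force: [-0.7, -0.2, 0.6]
width: 25.4
```

```bash
python3 snap.py wrist:w33
```

```text
wrist t 40.75 pos [633.4 -67.7  67. ] yaw [-1.7996e+02 -7.0000e-02 -8.1680e+01] F [-0.7 -0.2  0.6] w 25.4
```

View pics/w33.png

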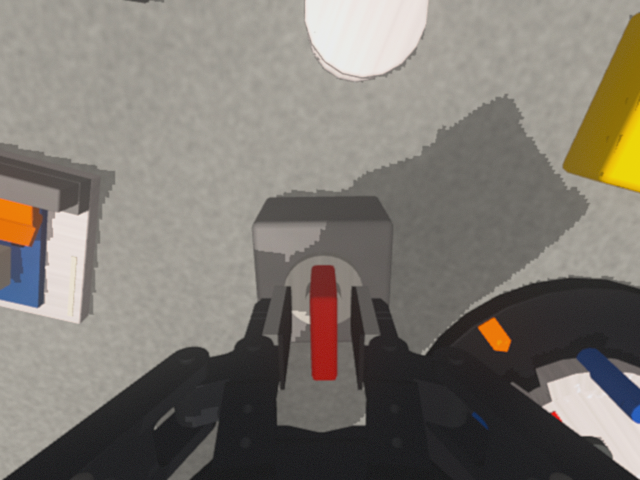

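>>> play_rows --targets '[{"slide": [0, 0, 0], "turn": [0, 0, 0], "hand": 10}, {"slide": [0, 0, 0], "turn": [0, 0, 0], "hand": 4}, {"slide": [0, 0, 0], "turn": [0, 0, 0], "hand": 4}, {"slide": [0, 0, 0], "turn": [0, 0, 10.5], "hand": 4}, {"slide": [0, 0, 0], "turn": [0, 0, 10.5], "hand": 4}]'

```text
clock: 41.42
eef_pos: [634.0, -68.8, 67.6]
tool_rot: [-3.138, -0.002, -1.798]
force: [-1.2, -4.1, 5.1]
width: 8.7
```

>>> play_rows --targets '[{"slide": [0, 0, 0], "turn": [0, 0, 10.5], "hand": 4}, {"slide": [0, 0, 0], "turn": [0, 0, 10.5], "hand": 4}, {"slide": [0, 0, 0], "turn": [0, 0, 10.5], "hand": 4}, {"slide": [0, 0, 0], "turn": [0, 0, 10.5], "hand": 4}, {"slide": [0, 0, 0], "turn": [0, 0, 2], "hand": 4}]'

```text
clock: 42.05
eef_pos: [633.8, -69.1, 67.5]
tool_rot: [-3.137, -0.001, -2.562]
force: [-1.5, -4.9, 6.9]
width: 8.9
```

>>> play_rows --targets '[{"slide": [0, 0, 0], "turn": [0, 0, 0], "hand": 4}, {"slide": [0, 0, 0], "turn": [0, 0, 0], "hand": 4}]'

```text
clock: 42.3
eef_pos: [633.8, -69.2, 67.6]
tool_rot: [-3.137, -0.0, -2.559]
force: [-0.9, -4.3, 6.0]
width: 9.1
```

```bash
python3 snap.py wrist:w34
```

```text
wrist t 42.3 pos [633.8 -69.2  67.6] yaw [-1.7973e+02 -3.0000e-02 -1.4665e+02] F [-0.9 -4.3  6. ] w 9.1
```

View pics/w34.png

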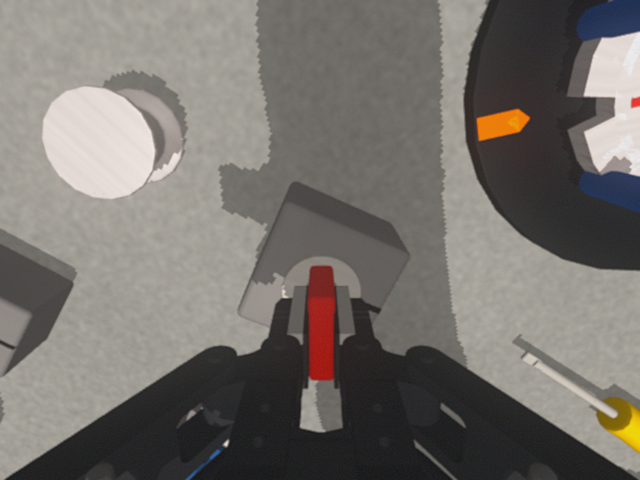

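Turned 65°, close to the stop at 65.9°, with the notch facing orange. Turning back and letting go.

>>> play_rows --targets '[{"slide": [0, 0, 0], "turn": [0, 0, -10.5], "hand": 4}, {"slide": [0, 0, 0], "turn": [0, 0, -10.5], "hand": 4}, {"slide": [0, 0, 0], "turn": [0, 0, -10.5], "hand": 4}, {"slide": [0, 0, 0], "turn": [0, 0, -10.5], "hand": 4}, {"slide": [0, 0, 0], "turn": [0, 0, -10.5], "hand": 4}]'

```text
clock: 42.98
eef_pos: [634.1, -68.6, 67.5]
tool_rot: [-3.139, -0.003, -1.637]
force: [-0.7, -4.7, 5.0]
width: 9.1
```

>>> play_rows --targets '[{"slide": [0, 0, 0], "turn": [0, 0, -10.5], "hand": 4}, {"slide": [0, 0, 0], "turn": [0, 0, -2], "hand": 4}, {"slide": [0, 0, 0], "turn": [0, 0, 0], "hand": 4}, {"slide": [0, 0, 0], "turn": [0, 0, 0], "hand": 20}, {"slide": [0, 0, 0], "turn": [0, 0, 0], "hand": 36}]'

```text
clock: 43.6
eef_pos: [632.8, -65.1, 65.4]
tool_rot: [3.141, 0.002, -1.424]
force: [1.0, 1.0, 0.7]
width: 35.7
```

>>> play_rows --targets '[{"slide": [0, 0, 0], "turn": [0, 0, 0], "hand": 36}, {"slide": [0, 0, -30], "turn": [0, 0, 0], "hand": 40}, {"slide": [0, 20, -50], "turn": [0, 0, 0], "hand": 50}, {"slide": [0, 0, -20], "turn": [0, 0, 0], "hand": 50}, {"slide": [0, 0, 0], "turn": [0, 0, 0], "hand": 50}]'

```text
clock: 44.22
eef_pos: [614.6, -69.1, 167.1]
tool_rot: [-3.139, -0.0, -1.424]
force: [0.4, -0.5, 0.1]
width: 50.1
```

>>> play_rows --targets '[{"slide": [0, 0, 0], "turn": [0, 0, 0], "hand": 50}]'

```text
clock: 44.35
eef_pos: [613.0, -68.5, 164.5]
tool_rot: [3.14, 0.001, -1.423]
force: [0.6, 0.1, -0.5]
width: 50.0
```

```bash
python3 snap.py wrist:w35
```

```text
wrist t 44.35 pos [613.  -68.5 164.5] yaw [ 1.7988e+02  5.0000e-02 -8.1560e+01] F [ 0.6  0.1 -0.5] w 50.0
```

View pics/w35.png

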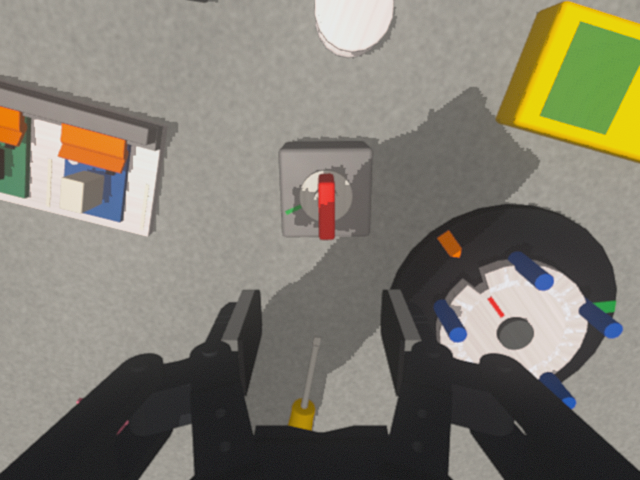

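```bash
python3 plan.py 547.3 -180.3 105 -7.6 8
```

```text
t 44.4 pos [612.8 -68.6 164.2] rpy deg [ 1.7985e+02  4.0000e-02 -8.1560e+01] F [ 0.3 -0.4  0.2] w 50.3 q [-0.35  0.77  0.72  1.69 -0.61  0.92 -0.81]
n 8 dist 142.4
([12.6, 10.2, 7.4], -9.25)
([10.8, 12.0, 7.4], -9.25)
([8.7, 13.6, 7.4], -9.25)
([6.4, 14.9, 7.4], -9.25)
([4.0, 15.7, 7.4], -9.25)
([1.4, 16.1, 7.4], -9.25)
([-1.2, 16.1, 7.4], -9.25)
([-3.8, 15.7, 7.4], -9.25)
```

>>> play_rows --targets '[{"slide": [12.6, 10.2, 0], "turn": [0, 0, -9.2], "hand": 45}, {"slide": [10.8, 12, 0], "turn": [0, 0, -9.2], "hand": 40}, {"slide": [8.7, 13.6, 0], "turn": [0, 0, -9.2], "hand": 40}, {"slide": [6.4, 15, 10], "turn": [0, 0, -9.2], "hand": 40}, {"slide": [4, 15.7, 10], "turn": [0, 0, -9.2], "hand": 40}]'

```text
clock: 45.02
eef_pos: [571.3, -139.3, 144.3]
tool_rot: [3.14, 0.002, -0.616]
force: [-0.6, 0.5, 0.1]
width: 39.9
```

>>> play_rows --targets '[{"slide": [1.4, 16, 20], "turn": [0, 0, -9.2], "hand": 40}, {"slide": [-1.2, 16, 20], "turn": [0, 0, -9.2], "hand": 40}, {"slide": [-3.8, 15.7, 0], "turn": [0, 0, -9.2], "hand": 40}, {"slide": [0, 0, 0], "turn": [0, 0, 0], "hand": 40}, {"slide": [0, 0, 0], "turn": [0, 0, 0], "hand": 40}]'

```text
clock: 45.65
eef_pos: [547.8, -179.9, 105.4]
tool_rot: [-3.141, 0.001, -0.142]
force: [1.4, -0.0, -0.1]
width: 39.9
```

```bash
python3 snap.py wrist:w36; python3 plan.py 547.3 -180.3 44 -7.6 1
```

```text
wrist t 45.65 pos [ 547.8 -179.9  105.4] yaw [-1.7997e+02  3.0000e-02 -8.1300e+00] F [ 1.4 -0.  -0.1] w 39.9
t 45.7 pos [ 548.  -179.7  105.6] rpy deg [-1.7998e+02  1.0000e-02 -8.0600e+00] F [ 1.  -0.  -0.3] w 39.9 q [ 0.08  0.71  0.29  1.84 -0.32  0.64  0.43]
n 1 dist 61.7
([-0.6, 0.7, 61.6], -0.46)
```

View pics/w36.png

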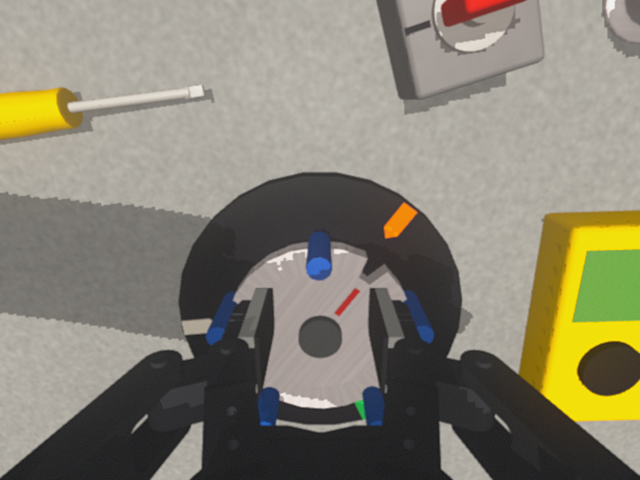

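>>> play_rows --targets '[{"slide": [-0.6, 0.5, 20], "turn": [0, 0, -0.4], "hand": 38}, {"slide": [0, 0, 20], "turn": [0, 0, 0], "hand": 34}, {"slide": [0, 0, 22], "turn": [0, 0, 0], "hand": 28}, {"slide": [0, 0, 0], "turn": [0, 0, 0], "hand": 20}, {"slide": [0, 0, 0], "turn": [0, 0, 0], "hand": 17}]'

```text
clock: 46.32
eef_pos: [547.5, -180.8, 44.6]
tool_rot: [3.141, -0.001, -0.132]
force: [0.9, 0.3, 0.2]
width: 17.0
```

```bash
python3 arc.py
```

```text
t 46.33 r 59.6 phi 82.09 yaw [ 1.7997e+02 -4.0000e-02 -7.5900e+00] z 44.6 F [0.9 0.3 0.2] q [ 0.12  0.8   0.24  1.87 -0.36  0.51  0.47]
```

>>> play_rows --targets '[{"slide": [10.7, 0.9, 0], "turn": [0, 0, 10.3], "hand": 17}, {"slide": [10.7, 0.9, 0], "turn": [0, 0, 10.3], "hand": 17}, {"slide": [10.7, 0.9, 0], "turn": [0, 0, 10.3], "hand": 17}, {"slide": [10.7, 0.9, 0], "turn": [0, 0, 10.3], "hand": 17}, {"slide": [10.7, 0.9, 0], "turn": [0, 0, 10.3], "hand": 17}]'

```text
clock: 46.95
eef_pos: [591.3, -208.8, 45.2]
tool_rot: [-3.14, -0.0, -1.037]
force: [-0.8, 1.2, -0.2]
width: 16.7
```

>>> play_rows --targets '[{"slide": [10.7, 0.9, 0], "turn": [0, 0, 10.3], "hand": 17}, {"slide": [10.7, 0.9, 0], "turn": [0, 0, 10.3], "hand": 17}, {"slide": [10.7, 0.9, 0], "turn": [0, 0, 10.3], "hand": 17}, {"slide": [10.7, 0.9, 0], "turn": [0, 0, 10.3], "hand": 17}, {"slide": [10.7, 0.9, 0], "turn": [0, 0, 10.3], "hand": 17}]'

```text
clock: 47.58
eef_pos: [596.9, -260.3, 45.2]
tool_rot: [-3.139, 0.002, -1.935]
force: [-0.9, 1.8, -1.0]
width: 17.0
```

>>> play_rows --targets '[{"slide": [0, 0, 0], "turn": [0, 0, 0], "hand": 17}, {"slide": [0, 0, 0], "turn": [0, 0, 0], "hand": 17}]'

```text
clock: 47.82
eef_pos: [595.9, -260.5, 44.6]
tool_rot: [-3.141, 0.0, -1.927]
force: [0.2, -0.2, 0.4]
width: 17.1
```

```bash
python3 arc.py; python3 snap.py wrist:w37;python3 -c "
from h import *
im,d,K,R,t=ld('pics/w37.npz');crop(im,260,250,380,360,6,'pics/c23.png')"
```

```text
t 47.83 r 60.3 phi -20.08 yaw [-1.7996e+02  3.0000e-02 -1.1040e+02] z 44.6 F [ 0.2 -0.2  0.4] q [-0.03  0.99  0.73  1.66 -0.85  0.83 -0.85]
wrist t 47.83 pos [ 595.9 -260.5   44.6] yaw [-1.7996e+02  3.0000e-02 -1.1040e+02] F [ 0.2 -0.2  0.4] w 17.1
```

View pics/c23.png

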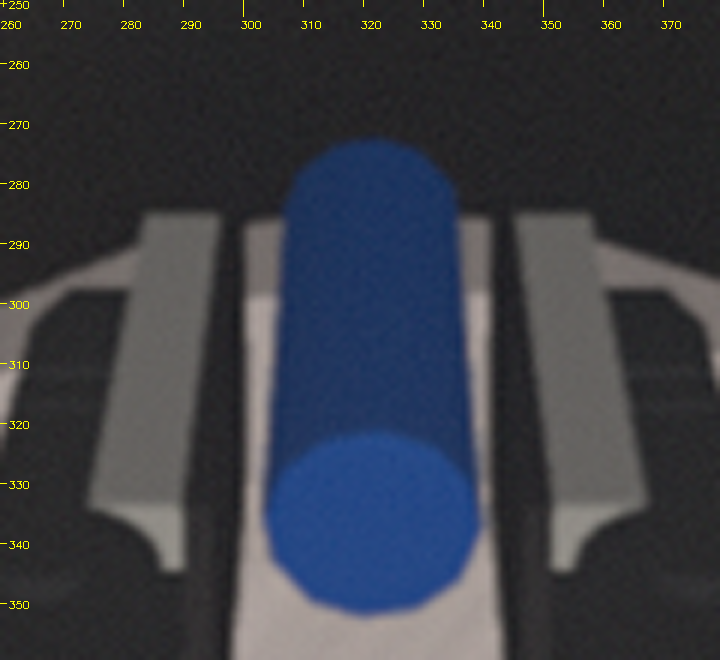

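```bash
python3 - <<'E'
from ang import *
angs("pics/w37.npz",[("peg",373,523,67)],6,(260,250))
E
```

```text
peg ang -19.65 r 60.2
```

>>> play_rows --targets '[{"slide": [8.4, 0.6, 0], "turn": [0, 0, 8], "hand": 17}, {"slide": [6.3, 0.3, 0], "turn": [0, 0, 6], "hand": 17}, {"slide": [4.2, 0.2, 0], "turn": [0, 0, 4], "hand": 17}, {"slide": [2.5, 0, 0], "turn": [0, 0, 2.5], "hand": 17}, {"slide": [0, 0, 0], "turn": [0, 0, 0], "hand": 17}]'

```text
clock: 48.5
eef_pos: [584.6, -279.3, 44.1]
tool_rot: [-3.141, 0.0, -2.287]
force: [0.7, -0.6, -0.0]
width: 16.8
```

>>> play_rows --targets '[{"slide": [0, 0, 0], "turn": [0, 0, 0], "hand": 17}]'

```text
clock: 48.62
eef_pos: [584.5, -279.2, 44.0]
tool_rot: [3.141, 0.0, -2.287]
force: [1.1, 0.2, 0.2]
width: 17.2
```

```bash
python3 arc.py; python3 snap.py wrist:w38;python3 -c "
from h import *
im,d,K,R,t=ld('pics/w38.npz');crop(im,260,250,380,360,6,'pics/c24.png')"
```

```text
t 48.62 r 60.0 phi -41.06 yaw [ 179.99    0.   -131.03] z 44.0 F [1.1 0.2 0.2] q [-0.03  1.02  0.81  1.67 -0.93  0.88 -1.11]
wrist t 48.62 pos [ 584.5 -279.2   44. ] yaw [ 179.99    0.   -131.03] F [1.1 0.2 0.2] w 17.2
```

View pics/c24.png

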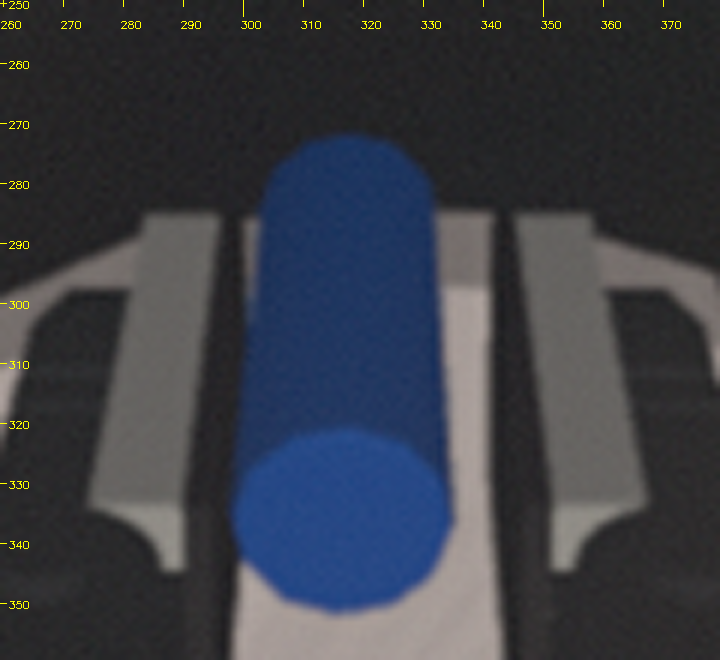

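```bash
python3 - <<'E'
from ang import *
angs("pics/w38.npz",[("peg",343,521,67)],6,(260,250))
E
```

```text
peg ang -38.87 r 60.1
```

>>> play_rows --targets '[{"slide": [0, 0, 0], "turn": [0, 0, 0], "hand": 28}, {"slide": [0, 0, 0], "turn": [0, 0, 0], "hand": 34}, {"slide": [0, 0, -25], "turn": [0, 0, 0], "hand": 36}, {"slide": [0, 0, -50], "turn": [0, 0, 0], "hand": 45}, {"slide": [0, 0, -50], "turn": [0, 0, 0], "hand": 60}]'

```text
clock: 49.3
eef_pos: [584.3, -280.0, 172.0]
tool_rot: [-3.14, -0.001, -2.289]
force: [1.5, -0.3, -0.6]
width: 59.6
```

>>> play_rows --targets '[{"slide": [0, 40, 0], "turn": [0, 0, 0], "hand": 60}, {"slide": [0, 45, 0], "turn": [0, 0, 0], "hand": 60}, {"slide": [0, 0, 0], "turn": [0, 0, 0], "hand": 60}, {"slide": [0, 0, 0], "turn": [0, 0, 0], "hand": 60}]'

```text
clock: 49.8
eef_pos: [521.5, -224.3, 170.5]
tool_rot: [-3.139, 0.0, -2.288]
force: [0.9, -0.0, 0.3]
width: 59.6
```

```bash
python3 snap.py wrist:w39; python3 plan.py 615 -68 165 -81.7;python3 -c "
from h import *
im,d,K,R,t=ld('pics/w39.npz');crop(im,170,20,490,290,2.4,'pics/c25.png')"
```

```text
wrist t 49.8 pos [ 521.5 -224.3  170.5] yaw [-1.7984e+02  3.0000e-02 -1.3108e+02] F [ 0.9 -0.   0.3] w 59.6
t 49.85 pos [ 521.6 -224.6  170.2] rpy deg [-179.84    0.   -131.08] F [-0.2 -0.5  0.6] w 60.2 q [-0.2   0.79  0.96  1.83 -0.79  0.95 -1.18]
n 5 dist 182.4
([-35.9, 6.5, 1.0], -9.88)
([-36.5, 0.3, 1.0], -9.88)
([-36.0, -6.0, 1.0], -9.88)
([-34.4, -12.1, 1.0], -9.88)
([-31.8, -17.8, 1.0], -9.88)
```

View pics/c25.png

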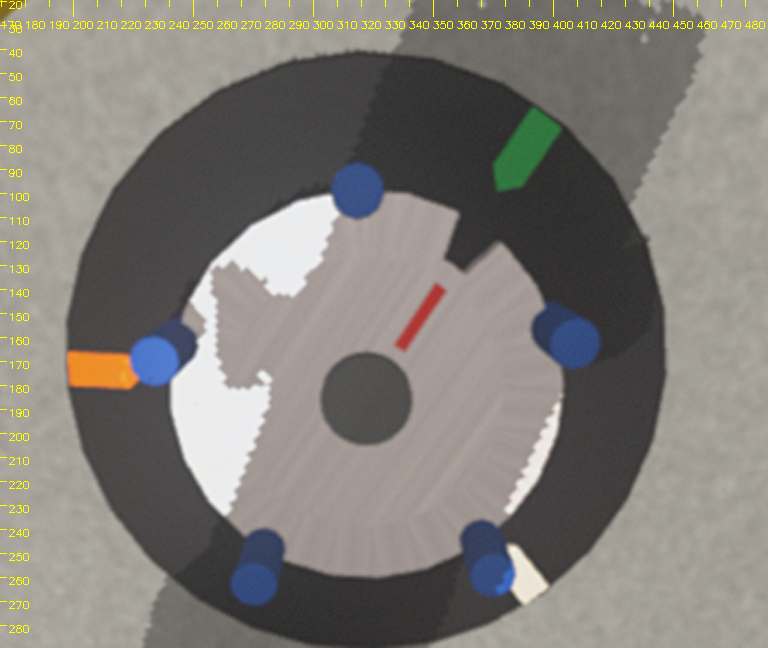

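```bash
python3 - <<'E'
from ang import *
angs("pics/w39.npz",[("red1",401,348,37),("red2",440,287,37),("green ctr",526,150,15)],2.4,(170,20))
from wheel import wheel
wheel("pics/w39.npz",[(u/2.4+170-.3,v/2.4+20-.3) for u,v in [(357,190),(154,361),(254,584),(492,575),(575,343)]])
E
```

```text
red1 ang -76.77 r 18.1
red2 ang -74.81 r 39.4
green ctr ang -75.36 r 86.8
hub [ 539.3 -239.9] r [59.9 59.8 59.9 59.8 59.9] ang [ -38.7   33.5  105.5  177.  -110.8]
notch angle mod72 -2.69 [np.float64(-146.7), np.float64(-74.7), np.float64(-2.7), np.float64(69.3), np.float64(141.3)]
```

>>> play_rows --targets '[{"slide": [-36, 6.5, 0], "turn": [0, 0, -9.9], "hand": 60}, {"slide": [-36.5, 0.3, 0], "turn": [0, 0, -9.9], "hand": 55}, {"slide": [-36, -6, 0], "turn": [0, 0, -9.9], "hand": 50}, {"slide": [-34.4, -12, 0], "turn": [0, 0, -9.9], "hand": 40}, {"slide": [-31.8, -18, 0], "turn": [0, 0, -9.9], "hand": 40}]'

```text
clock: 50.48
eef_pos: [615.6, -66.9, 169.3]
tool_rot: [-3.141, -0.002, -1.419]
force: [0.9, 1.0, 0.2]
width: 40.1
```

>>> play_rows --targets '[{"slide": [0, -19, 0], "turn": [0, 0, 0], "hand": 40}, {"slide": [0, 0, 0], "turn": [0, 0, 0], "hand": 40}, {"slide": [0, 0, 0], "turn": [0, 0, 0], "hand": 40}]'

```text
clock: 50.85
eef_pos: [632.1, -65.6, 168.9]
tool_rot: [3.141, -0.001, -1.426]
force: [0.2, 1.1, 0.1]
width: 39.6
```

```bash
python3 plan.py 633 -68.3 66 -81.7 1
```

```text
t 50.85 pos [632.1 -65.6 168.9] rpy deg [ 1.7994e+02 -7.0000e-02 -8.1720e+01] F [0.2 1.1 0.1] w 39.6 q [-0.36  0.79  0.75  1.64 -0.63  0.97 -0.82]
n 1 dist 103.0
([2.8, -0.5, 102.9], -0.02)
```

Notch is at -74.7° and green at about -75.4°, which is about 0.7 mm at the rim. Now the key for the last time.

>>> play_rows --targets '[{"slide": [2.8, 0, 25], "turn": [0, 0, 0], "hand": 38}, {"slide": [0, 0, 25], "turn": [0, 0, 0], "hand": 36}, {"slide": [0, 0, 27], "turn": [0, 0, 0], "hand": 36}, {"slide": [0, 0, 26], "turn": [0, 0, 0], "hand": 36}, {"slide": [0, 0, 0], "turn": [0, 0, 0], "hand": 36}]'

```text
clock: 51.48
eef_pos: [630.9, -67.5, 64.4]
tool_rot: [3.137, 0.001, -1.426]
force: [0.6, 0.3, -0.0]
width: 36.0
```

>>> play_rows --targets '[{"slide": [0, 0, 0], "turn": [0, 0, 0], "hand": 25}]'

```text
clock: 51.6
eef_pos: [633.3, -67.9, 67.0]
tool_rot: [-3.141, -0.001, -1.425]
force: [0.6, 0.4, 0.7]
width: 24.8
```

```bash
python3 snap.py wrist:w40
```

```text
wrist t 51.6 pos [633.3 -67.9  67. ] yaw [-1.7996e+02 -7.0000e-02 -8.1670e+01] F [0.6 0.4 0.7] w 24.8
```

View pics/w40.png

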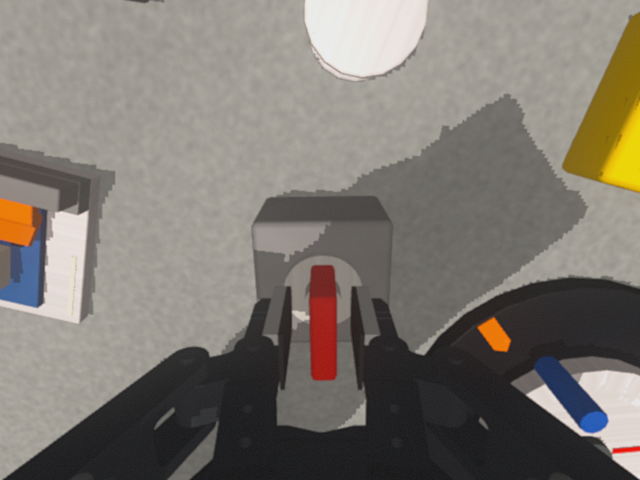

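>>> play_rows --targets '[{"slide": [0, 0, 0], "turn": [0, 0, 0], "hand": 10}, {"slide": [0, 0, 0], "turn": [0, 0, 0], "hand": 4}, {"slide": [0, 0, 0], "turn": [0, 0, 0], "hand": 4}, {"slide": [0, 0, 0], "turn": [0, 0, 10.5], "hand": 4}, {"slide": [0, 0, 0], "turn": [0, 0, 10.5], "hand": 4}]'

```text
clock: 52.28
eef_pos: [634.0, -68.7, 67.5]
tool_rot: [-3.138, -0.002, -1.797]
force: [0.1, -4.3, 3.8]
width: 9.1
```

>>> play_rows --targets '[{"slide": [0, 0, 0], "turn": [0, 0, 10.5], "hand": 4}, {"slide": [0, 0, 0], "turn": [0, 0, 10.5], "hand": 4}, {"slide": [0, 0, 0], "turn": [0, 0, 10.5], "hand": 4}, {"slide": [0, 0, 0], "turn": [0, 0, 10.5], "hand": 4}, {"slide": [0, 0, 0], "turn": [0, 0, 2], "hand": 4}]'

```text
clock: 52.9
eef_pos: [633.7, -69.1, 67.5]
tool_rot: [-3.137, -0.001, -2.561]
force: [-1.4, -4.3, 6.6]
width: 9.2
```

>>> play_rows --targets '[{"slide": [0, 0, 0], "turn": [0, 0, 0], "hand": 4}, {"slide": [0, 0, 0], "turn": [0, 0, 0], "hand": 4}, {"slide": [0, 0, 0], "turn": [0, 0, 0], "hand": 4}]'

```text
clock: 53.28
eef_pos: [633.7, -69.1, 67.5]
tool_rot: [-3.137, -0.0, -2.559]
force: [-0.9, -3.6, 7.0]
width: 8.8
```

```bash
python3 snap.py wrist:w41
```

```text
wrist t 53.27 pos [633.7 -69.1  67.5] yaw [-1.7976e+02 -2.0000e-02 -1.4663e+02] F [-0.9 -3.6  7. ] w 8.8
```

View pics/w41.png

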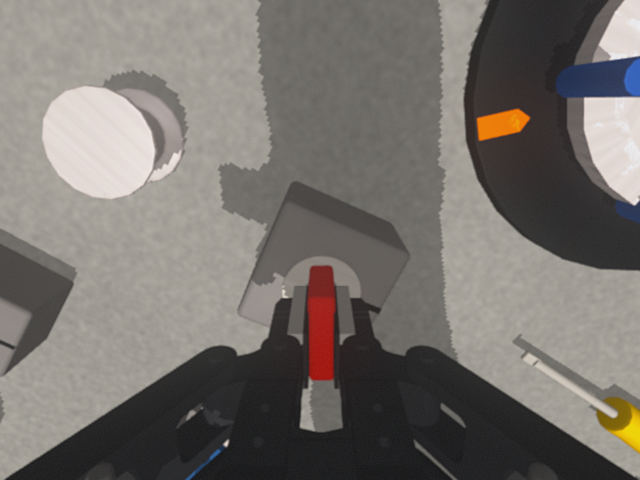

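>>> play_rows --targets '[{"slide": [0, 0, 0], "turn": [0, 0, -10.5], "hand": 4}, {"slide": [0, 0, 0], "turn": [0, 0, -10.5], "hand": 4}, {"slide": [0, 0, 0], "turn": [0, 0, -10.5], "hand": 4}, {"slide": [0, 0, 0], "turn": [0, 0, -10.5], "hand": 4}, {"slide": [0, 0, 0], "turn": [0, 0, -10.5], "hand": 4}]'

```text
clock: 53.95
eef_pos: [634.0, -68.7, 67.5]
tool_rot: [-3.139, -0.002, -1.637]
force: [-0.9, -3.4, 4.9]
width: 9.3
```

>>> play_rows --targets '[{"slide": [0, 0, 0], "turn": [0, 0, -10.5], "hand": 4}, {"slide": [0, 0, 0], "turn": [0, 0, -2], "hand": 4}, {"slide": [0, 0, 0], "turn": [0, 0, 0], "hand": 4}, {"slide": [0, 0, 0], "turn": [0, 0, 0], "hand": 20}, {"slide": [0, 0, 0], "turn": [0, 0, 0], "hand": 36}]'

```text
clock: 54.58
eef_pos: [632.7, -65.5, 65.4]
tool_rot: [3.141, 0.001, -1.424]
force: [-1.2, 0.3, -0.5]
width: 35.6
```

>>> play_rows --targets '[{"slide": [0, 0, 0], "turn": [0, 0, 0], "hand": 36}, {"slide": [0, 0, -30], "turn": [0, 0, 0], "hand": 40}, {"slide": [0, 20, -50], "turn": [0, 0, 0], "hand": 50}, {"slide": [0, 30, -50], "turn": [0, 0, 0], "hand": 50}, {"slide": [0, 50, -40], "turn": [0, 0, 0], "hand": 50}]'

```text
clock: 55.2
eef_pos: [535.8, -81.2, 236.6]
tool_rot: [-3.14, -0.001, -1.423]
force: [-0.2, 0.8, 0.5]
width: 50.1
```

>>> play_rows --targets '[{"slide": [0, 50, -30], "turn": [0, 0, 0], "hand": 50}, {"slide": [0, 40, 0], "turn": [0, 0, 0], "hand": 50}, {"slide": [0, 0, 0], "turn": [0, 0, 0], "hand": 50}, {"slide": [0, 0, 0], "turn": [0, 0, 0], "hand": 50}]'

```text
clock: 55.7
eef_pos: [447.1, -93.8, 265.1]
tool_rot: [-3.141, -0.0, -1.424]
force: [0.7, -0.1, 0.1]
width: 50.3
```

```bash
python3 snap.py wrist:w42 top:t42 scene:s42
```

```text
wrist t 55.7 pos [447.1 -93.8 265.1] yaw [-179.95   -0.    -81.57] F [ 0.7 -0.1  0.1] w 50.3
top t 55.75 pos [447.4 -93.9 265. ] yaw [-1.7998e+02 -4.0000e-02 -8.1540e+01] F [ 0.5 -0.5  0.2] w 49.9
scene t 55.8 pos [447.4 -94.1 264.8] yaw [ 1.7999e+02 -5.0000e-02 -8.1540e+01] F [ 0.8 -0.3  0.4] w 50.3
```

View pics/w42.png

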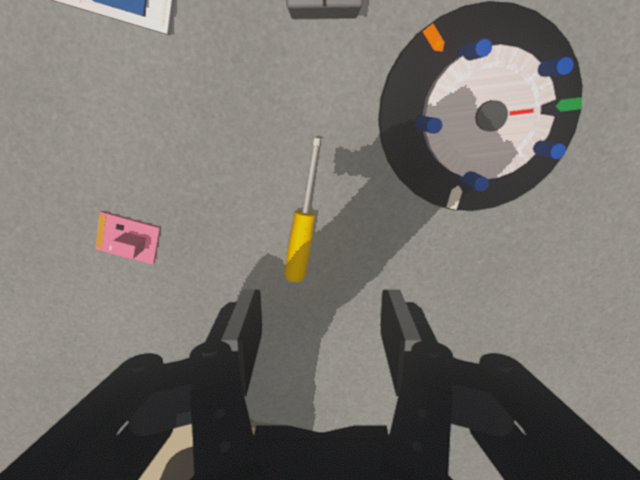

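View pics/t42.png

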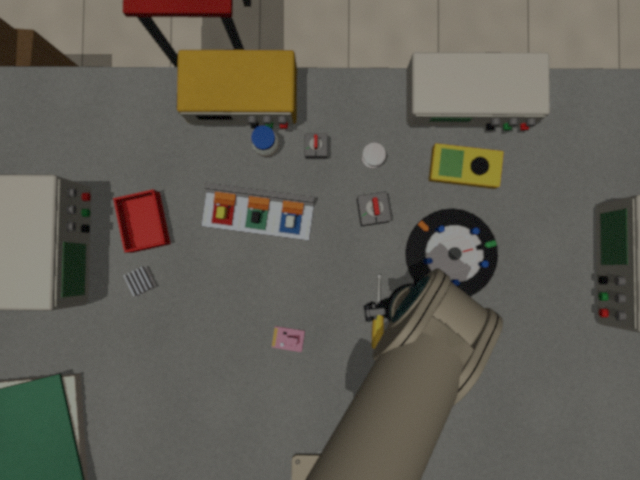

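```bash
python3 -c "
from h import *
im,d,K,R,t=ld('pics/t42.npz');crop(im,195,180,395,260,4,'pics/c26.png')"
```

```text
(no output)
```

View pics/c26.png

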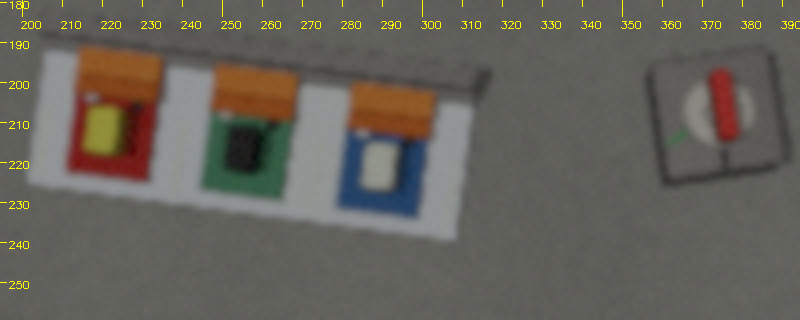

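```bash
python3 -c "
from cell import *
print(finish_job())"
```

```text
the job is handed in; nothing more can be done
None
```

I put all three modules home in the holder and taught the white, orange and green positions in that order. The job is handed in at about 56 s on the robot's clock; no verdict is reported.

- **Modules:** blue is in the right bay, green in the middle and red in the left. Each stopped where I calculated the stop to be, and further pushing built 10–14 N without movement. For blue, the gap from rear edge to ledge front measured 8.8 mm against 9 mm. Green and red showed the same gap by eye, and the final top view shows all three under their lips.
- **Wheel:** before each twist the notch was within about 1 mm of its mark at the rim. It measured 177.1° against 177.7° for white, 46.4° against 46.3° for orange, and -74.7° against -75.4° for green. The final views show it still at green.
- **Key:** I twisted the larger key 63° (1.10 rad) or slightly more for white, and 65° for orange and green; its stop is at 65.9°. I turned it back and released it each time, and it lies at rest in the final picture.
- **Bystanders:** none look moved in the last pictures, and the pink look-alike is where it was. The arm is clear of everything.

No check failed. Two small corrections were needed on the way: the arm fell short on the first descent to the blue module and needed a second move. The wheel stopped about 5° short of orange and was nudged on before the key was twisted.

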